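# Hang the parts pail from the rail's grooved spot

## Robot

A 7-joint arm with a two-finger parallel gripper is mounted at the origin on the work surface. World frame = base frame: x ahead of the robot, y to its left, z up, the work surface at z = 0. Lengths are in mm, angles in rad, forces in N, time in s.
With the tool pointing down it reaches from about 400 to 900 mm from the base axis. Payload 5.5 kg.
Tool frame: the origin (TCP) lies on the centre line of the jaws, within the pads' length; the fingertips stand 19 mm ahead of it and the grasp point (between the pads) is the TCP; y points along the fingers, z is the direction in which the jaws open and shut, and the axes are right-handed (so a half turn about y gives the same grasp; the last joint's range is limited). The gripper opens to 85 mm and grips with 20 to 120 N. Pads are 22 mm wide; open, the fingers measure 114 mm over their backs; the gripper's body (76 mm by 85 mm) begins 54 mm behind the grasp point. The pads swing forward as they close: fully open they stand 13 mm farther back than shut.
Start: joints at [1.369, 0.501, -0.427, 1.55, 0.221, 1.138, -0.21], TCP at [291.389, -581.026, 250.31] pointing down, gripper open.
Joint ranges: [-2.88, 2.88], [-0.31, 2.03], [-1.54, 1.56], [0.2, 2.42], [-1.41, 4.55], [0.19, 2.02], [-2.57, 2.57]. Speed limits (rad/s): [2.57, 2.57, 3.14, 3.14, 3.14, 3.14, 3.14].

## Interface

Orientations are given as a 3x3 rotation matrix whose columns are the frame's x, y, z axes.
In Python, from workcell import robot, vision, nets gives the robot as it stands.
- The arm moves only by the tool arm_command, never from a script. Its argument "rows" is a list of rows, each a list of 3 entries, a list of its own where there are three numbers: the shift along the world's x, y, z in mm, then the turn, a rotation vector about the world's x, y, z in degrees, then the opening, from 0 (shut) to 1 (fully open). A call has 1 to 5 rows; each row is the pose to reach, as a shift and turn from the pose measured when the call began; what a row does not reach only later rows make up. A row lasts 1/12 s, in which the tool goes at most 41.7 mm and 7.16 degrees, less where a joint would pass 70% of its speed; a pose out of reach is approached as far as the arm can. A call with a gripper value outside its range is refused whole. The fingers move at their own pace and stop on an object; "newtons" is the grip in N (left out, the last holds). Time passes only in rows, so rows that repeat a pose let the fingers close. It gives the time, the measured TCP pose, the force and the opening at its end, in the units of the state.
- robot.get_state(): the state, without advancing time (a new reading comes with each control period).
- vision.capture(name): name is "scene" or "top"; returns a dict with "frame" (384x512x3 uint8, red, green, blue), "fx", "fy", "cx", "cy" (pixels), "k1" (the pictures are not rectified: a ray, as slopes to the right and down, at radius r is drawn at 1 + k1 r^2 times it, then the intrinsics apply), "position" and "rotation" of the camera in the world. Camera axes: x right, y down, z forward; pixel columns grow to the right and rows downward; lengths in mm; the calibration is good to about 2 mm. A picture is of the moment at which its call begins. There is no depth.
- robot.finish_job(): hands the job in, once; it reports no verdict.
Trained networks look in a picture, given as the dict that the camera call returned (one of the last four; its "shot" number tells which), for a name from the list of things; names that differ only in an ending like _2 or _b are one class to them, and where a whole thing is asked for, a point or a joint stands for the part that bears it (a point fixed in the world has none). Each returns a list of dicts, best first, with "score" (0 to 1); they miss things now and then, are a little off and sometimes report something else, mostly with a low value. They report only what shows in the picture. A call takes as long as a camera call. They do not tell look-alikes from the thing itself.
- nets.outline_of(thing, picture): "pixels" (384x512 bool, what is visible of it) and "at" ([column, row] in pixels, amid what is visible of it).
The state is a dict: "clock": time; "joint_pos": joint angles; "qvel": joint speeds; "tau": joint torques, N m; "tool_pos": TCP position; "ee_rot": TCP orientation; "ft_force": force on the tool from outside, world axes, zero at the start; "wrist_torque": the same for the moment, N m; "width": finger opening in mm.
Only numpy, scipy, OpenCV 4.12 (cv2) and the standard library are available. Lean on these libraries where they do the work, as an engineer would, in place of code of your own. Each camera call takes 0.05 s, during which the arm holds its last target.

## Task

Take the S-hook out of its caddy, hook it over the bar of the rail so that it sits fully down in the one turned groove in the bar (slid lightly along, it drops in), and let go of it there. Then hang the small pail by its hoop from the hook's lower curl, and leave it hanging freely and still. Handle the hook and the pail gently against the bar, never forcing them, and leave everything else on the ledge where it is.

Things in the scene. Friction and masses are not known exactly. Their poses are not given: they have to be found in the camera images.
- rail: Tool rail: two thin dark posts fixed to the ledge at y = +-160 mm (feet 70 x 50 mm) carry a level round steel bar along the rail's y axis. Origin on the ledge midway between the posts; z up, x level, square to the bar, away from the robot. Bar axis at x = 0, 290 mm up; bar 18 mm thick; it does not move under ordinary handling.
- bar_mid (a point): Point on the bar's axis midway between the posts. The bar has one turned groove all round: neck 9 mm thick (4.5 mm deep), floor 12 mm wide, 16 mm at the lips. The bar is clamped in the posts at a different place each time, so the groove's middle lies anywhere within 50 mm of this point along y, either way: feel or look for it.
- hook: Steel S-hook of 8 mm round wire, 154 mm tall, 80 g, standing upright at the start. Origin mid-shank; it lies flat in its own x-z plane, z up, x pointing away from the robot. Straight shank from x = -18, z = +55 to x = +18, z = -55 mm. It is best held at the shank, at or a little below its middle, well below the bar.
- hook_top (a point): Centre of the upper curl (55 mm above the hook's origin): half circle, 18 mm centre-line radius, 28 mm clear inside, from the shank's top at x = -18 mm over to x = +18 mm, then 2 mm down to the round open tip; it opens downward. Riding on the bar's full thickness this point is 285 mm above the ledge; fully down in the groove 280.5 mm.
- hook_low (a point): Centre of the lower curl (55 mm below the hook's origin): the upper curl turned by half a turn, opening upward on the -x side (towards the robot), its open tip at x = -18 mm, 2 mm above this point. When the hook hangs this point is 110 mm below hook_top.
- caddy: Grey plastic block fixed to the ledge, base 90 x 80 mm, top 36 mm up, origin under its centre. A slot along its x axis (48 x 10 mm, floor 8 mm up) loosely holds the hook's lower curl (1 mm play each side), the hook's x along the caddy's x. Lift the hook straight up at least 40 mm to free it.
- pail: Small open steel pail, 150 to 300 g, 65 mm tall, 76 mm across the foot, 90 mm the rim; origin under its centre, z up. A fixed wire hoop, 6 mm thick, stands over it in its y-z plane: legs at y = +-44 mm, top wire along y 115 mm above the underside. A grip tab sticks out in front (-x, towards the robot).
- bail_mid (a point): Middle of the hoop's top wire (wire centre), kinked up to 120 mm above the pail's underside. Resting in the lower curl it is about 11 mm below hook_low.
- tab_mid (a point): The flat vertical grip tab, mid-thickness: 62 mm in front (-x) of the pail's axis, 48 mm above its underside. The tab is 10 mm thick in y and reaches from x = -43 to -77 mm and from 31 to 65 mm above the underside.
- wiper_arm: Bystander: grey wiper arm, 370 mm long, 16 mm thick, lying flat; origin at its underside. Leave it alone.
- jug: Bystander: green closed jug, 100 x 150 mm, 218 mm tall; origin at its underside. Leave it alone.
- socket: Bystander: small aluminium socket standing upright, 32 mm across, 50 mm tall; origin at its underside. Leave it alone.
- funnel: Bystander: black plastic funnel standing mouth down, 140 mm across, 140 mm tall; origin at its underside. Leave it alone.
- dish: Bystander: white ceramic dish, 100 mm across, 26 mm tall; origin at its underside. Leave it alone.
- grease_tin: Bystander: grey closed tin, 72 mm across, 70 mm tall; origin at its underside. Leave it alone.
- wrench: Bystander: wrench lying flat; origin at its underside. Leave it alone.
Mind the look-alikes: they are no part of the job. Leave any orange look-alike of the pail alone.

How it is judged (in metres and radians):
On the way:
1. the hook hangs from the bar, fully down in the groove, let go of (z of hook_top in the frame of rail between 0.276 and 0.2825 m and x of hook_top in the frame of rail between -0.012 and 0.012 m and contact force between hook and rail above 0.2 N and angle between the y axis of hook and the y axis of rail, either way round below 0.35 rad and contact force between hook and the fingers below 0.05 N), for 0.3 s.
At the end, for the whole second after the job is handed in: hook_top 276 to 282.5 mm above the rail's origin, within 12 mm of the bar's axis, hook square to the bar within 0.35 rad; bail_mid within 20 mm of hook_low, pail's weight on the hook, over 20 mm off the ledge, upright within 0.3 rad, clear of the rail; both under 30 mm/s, pail under 0.3 rad/s (z of hook_top in the frame of rail between 0.276 and 0.2825 m and x of hook_top in the frame of rail between -0.012 and 0.012 m and contact force between hook and rail above 0.2 N and angle between the y axis of hook and the y axis of rail, either way round below 0.35 rad and distance between bail_mid and hook_low below 0.02 m and contact force between pail and hook above 0.8 N and height (world z) of pail above 0.02 m and angle between pail's own z axis and vertical below 0.3 rad and linear speed of each of pail, hook below 0.03 m/s and angular speed of pail below 0.3 rad/s and contact force between pail and rail below 0.05 N); the robot touches nothing.
It fails at once if the hook is forced against the rail (over 25 N) (contact force between hook and rail above 25 N).
It fails at once if the pail is forced against the hook (over 20 N) (contact force between pail and hook above 20 N).
It fails at once if the pail is knocked hard against the rail (over 20 N) (contact force between pail and rail above 20 N).
It fails at once if a bystander is moved by more than 30 mm (distance of any of wiper_arm, jug, socket, funnel, dish, grease_tin, wrench from where it was at the start of the episode above 0.03 m).
It also fails if it takes over 72 s, if anything falls off the work surface, if the arm or the gripper's body presses on something with over 40 N, if the wrist force passes 120 N, or if a joint passes its speed limit or range.

## Working session

There is one attempt and no reset: what is moved stays moved. The work goes in short steps, Python scripts to look and compute and a tool call to move; the robot and the scene stay as the last step left them, time stands still between calls to the robot, and variables do not carry over. Pictures are saved under pics/ and viewed, and the job is handed in when it is done.

Besides the shell and the picture viewer there is one more tool, called as name(argument=value, ...) on one line, values as JSON. arm_command: Moves the arm, as the interface text tells. Its arguments: {"type":"object","properties":{"rows":{"type":"array"},"newtons":{"type":"number"}},"required":["rows"]}

```bash
mkdir -p pics; ls; python3 - <<'E'
from workcell import robot, vision, nets
import cv2,pickle,numpy as np
s=robot.get_state();print(s)
for n in ("scene","top"):
    c=vision.capture(n);pickle.dump(c,open(f"{n}0.pkl","wb"))
    print({k:v for k,v in c.items() if k!="frame"})
    cv2.imwrite(f"pics/{n}0.png",cv2.resize(c["frame"][:,:,::-1],(800,600),interpolation=cv2.INTER_CUBIC))
E
```

```text
pics
{'clock': 0.0, 'joint_pos': array([ 1.36916925,  0.50180823, -0.42675863,  1.55146128,  0.22077976,
        1.13827027, -0.21031466]), 'qvel': array([-0.00044661,  0.00128068, -0.00146119, -0.00158879, -0.00072272,
        0.00010698,  0.00054855]), 'tau': array([ 4.93632160e-04, -5.69525099e+01, -5.81584275e+00, -2.80945694e+01,
        1.06771660e-02,  1.18050497e-02, -2.45225220e-05]), 'tool_pos': array([ 291.0305444 , -580.4787037 ,  249.27656166]), 'ee_rot': array([[-8.93896721e-01, -7.94354621e-04,  4.48272262e-01],
       [-4.48272961e-01,  1.72573914e-03, -8.93895058e-01],
       [-6.35313182e-05, -9.99998195e-01, -1.89872026e-03]]), 'ft_force': array([-0.36602511,  0.3831567 , -0.27668309]), 'wrist_torque': array([-0.01958639, -0.03035922,  0.00866712]), 'width': 85.29294492406459}
{'fx': 449.74618386502715, 'fy': 449.74618386502715, 'cx': 255.80088500357277, 'cy': 189.95131065370072, 'k1': -0.09856662976333588, 'position': array([1286.13246227, -554.34091732, 1003.06218688]), 'rotation': array([[ 0.61250592,  0.50865814, -0.60506478],
       [ 0.79018057, -0.41456846,  0.45138415],
       [-0.02124055, -0.7545859 , -0.65585742]]), 'shot': 1}
{'fx': 382.85144865814357, 'fy': 382.85144865814357, 'cx': 255.21319693456195, 'cy': 191.18155337928343, 'k1': -0.0015555824101672817, 'position': array([ 489.76552232,  -16.25420958, 1264.48853787]), 'rotation': array([[ 0.00348475, -0.99913265,  0.04149455],
       [-0.99940687, -0.00205807,  0.03437556],
       [-0.03426035, -0.04158973, -0.99854721]]), 'shot': 2}
```

View pics/scene0.png

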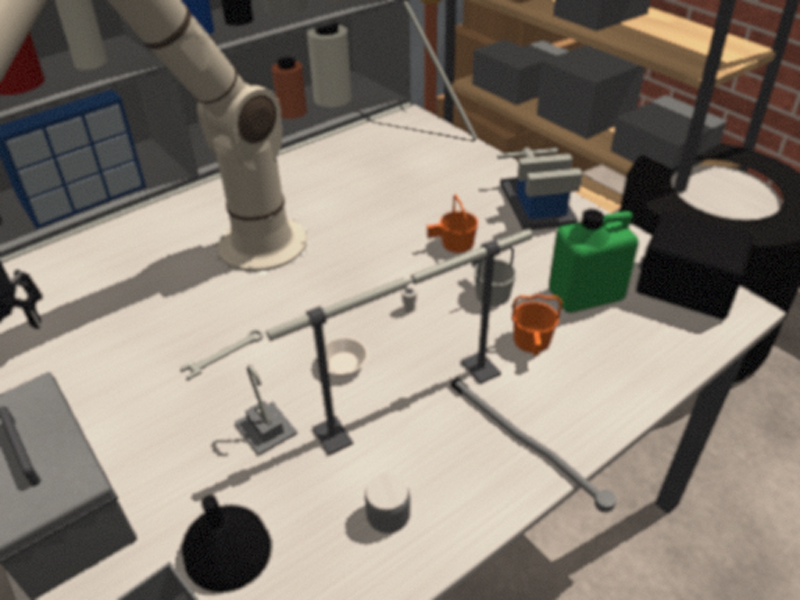

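View pics/top0.png

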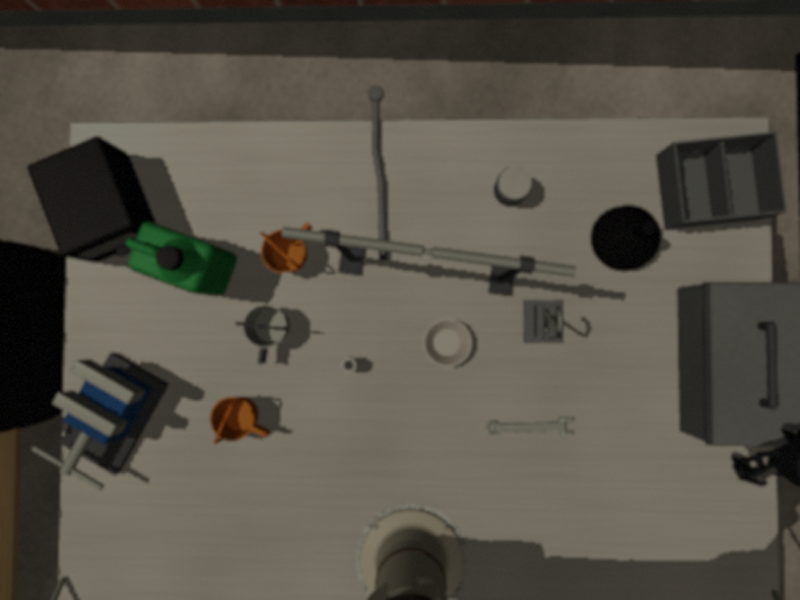

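The scene shows the pail candidates: grey steel pail at top (267,327) / scene (495,278), and two orange ones at top (284,250) and (235,418), which are look-alikes. I choose the grey one. The hook stands in its caddy at top (545,320) / scene (262,410). The groove shows as the gap in the bar at top (427,251) / scene (411,282).

```bash
cat > h.py <<'E'
import numpy as np,cv2,pickle
from workcell import robot,vision,nets
from scipy.optimize import least_squares
def proj(c,P):
    P=np.atleast_2d(P).astype(float)
    q=(P-c["position"])@c["rotation"]
    s=q[:,:2]/q[:,2:]
    s=s*(1+c["k1"]*(s**2).sum(1,keepdims=True))
    return s*[c["fx"],c["fy"]]+[c["cx"],c["cy"]]
def ray(c,uv):
    d=(np.array(uv,float)-[c["cx"],c["cy"]])/[c["fx"],c["fy"]]
    s=d.copy()
    for _ in range(20): s=d/(1+c["k1"]*(s@s))
    v=c["rotation"]@np.array([s[0],s[1],1]);return c["position"],v/np.linalg.norm(v)
def atz(c,uv,z):
    o,v=ray(c,uv);return o+v*(z-o[2])/v[2]
def tri(cs,uvs):
    A=np.zeros((3,3));b=np.zeros(3);L=[]
    for c,u in zip(cs,uvs):
        o,v=ray(c,u);M=np.eye(3)-np.outer(v,v);A+=M;b+=M@o;L.append((o,v))
    X=np.linalg.solve(A,b)
    return X,[np.linalg.norm((np.eye(3)-np.outer(v,v))@(X-o)) for o,v in L]
def cap(n,save=None):
    c=vision.capture(n)
    if save: pickle.dump(c,open(save+".pkl","wb"))
    return c
def crop(c,u0,v0,w,h,k,name,pts=None):
    im=cv2.resize(c["frame"][v0:v0+h,u0:u0+w,::-1],None,fx=k,fy=k,interpolation=cv2.INTER_CUBIC)
    if pts is not None:
        for p in np.atleast_2d(pts):
            q=((p-[u0,v0]+.5)*k).astype(int);cv2.circle(im,tuple(int(a) for a in q),2,(0,0,255),-1)
    cv2.imwrite(f"pics/{name}.png",im)
def load(n): return pickle.load(open(n+".pkl","rb"))
E
python3 - <<'E'
from h import *
s,t=cap("scene","scene1"),cap("top","top1")
for n in ["hook","caddy","pail","rail"]:
    for c,nm in((s,"s"),(t,"t")):
        for o in nets.outline_of(n,c): print(n,nm,round(o["score"],2),np.round(o["at"],1),o["pixels"].sum(), o["pixels"].nonzero()[1].min() if o["pixels"].any() else '')
crop(s,130,220,80,80,8,"a_hook_s");crop(t,320,170,80,60,10,"a_hook_t")
crop(s,170,130,180,130,4,"a_bar_s");crop(t,170,135,210,55,3.8,"a_bar_t")
crop(s,285,145,60,60,8,"a_pail_s");crop(t,145,185,60,60,8,"a_pail_t")
E
```

```text
hook s 0.46 [162.1 250.1] 174 158
hook s 0.41 [249.  317.7] 895 234
hook t 0.65 [353.6 204.6] 77 348
caddy s 0.77 [167.7 275. ] 705 151
caddy t 0.81 [343.6 207.6] 553 335
pail s 0.96 [293. 146.] 704 273
pail s 0.94 [319.6 176.9] 467 301
pail s 0.75 [342.8 212.2] 829 327
pail t 0.88 [177.4 163.8] 583 167
pail t 0.7 [170.7 209.7] 725 153
rail s 0.68 [238.4 192.3] 2688 171
rail t 0.78 [271.6 161.3] 1814 181
```

```bash
cd pics; python3 - <<'E'
import cv2,numpy as np
def m(a,b,o):
    a=cv2.imread(a);b=cv2.imread(b);h=max(a.shape[0],b.shape[0])
    p=lambda i:cv2.copyMakeBorder(i,0,h-i.shape[0],0,0,cv2.BORDER_CONSTANT)
    i=np.hstack([p(a),p(b)]);k=min(800/i.shape[1],600/i.shape[0],1)
    cv2.imwrite(o,cv2.resize(i,None,fx=k,fy=k,interpolation=cv2.INTER_AREA))
m("a_pail_s.png","a_pail_t.png","b_pail.png")
E
```

```text
(no output)
```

View pics/a_hook_s.png

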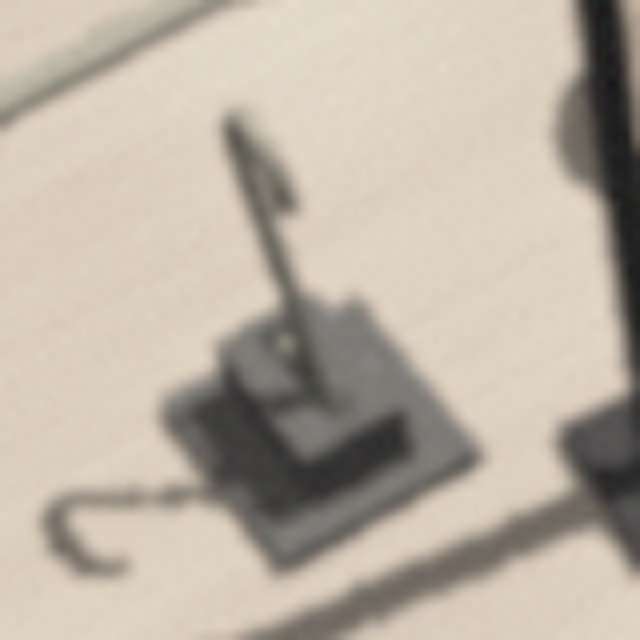

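View pics/a_hook_t.png

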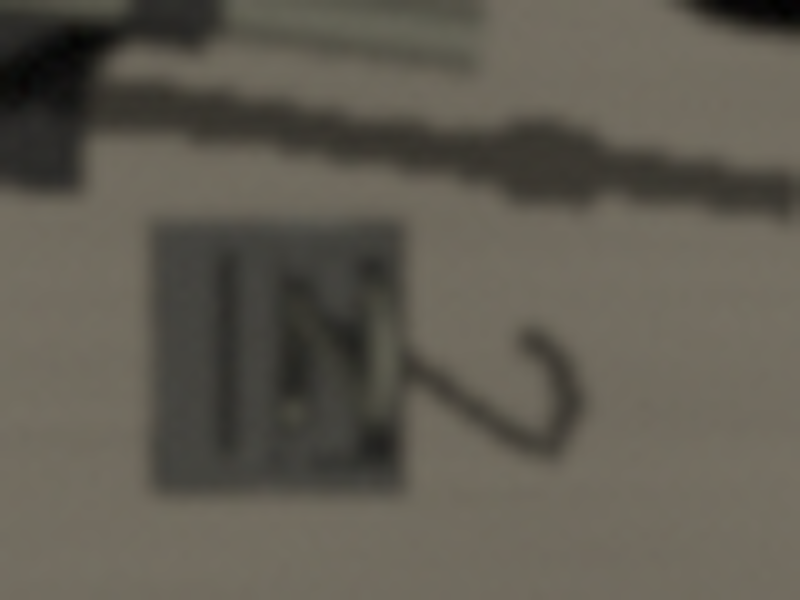

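View pics/a_bar_s.png

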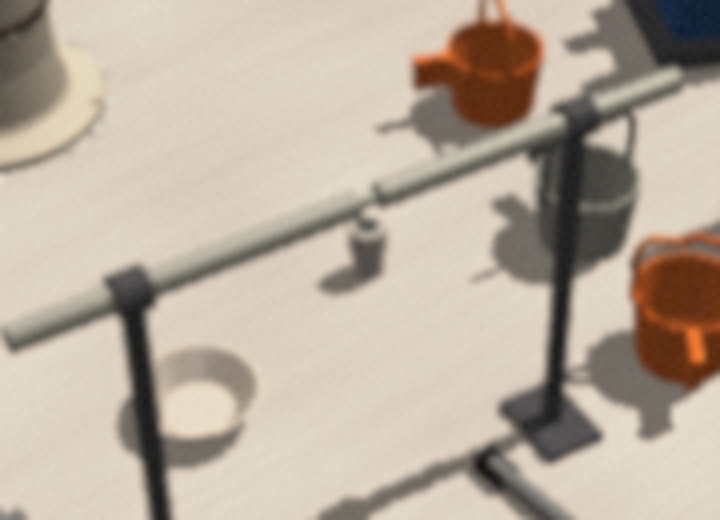

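View pics/a_bar_t.png

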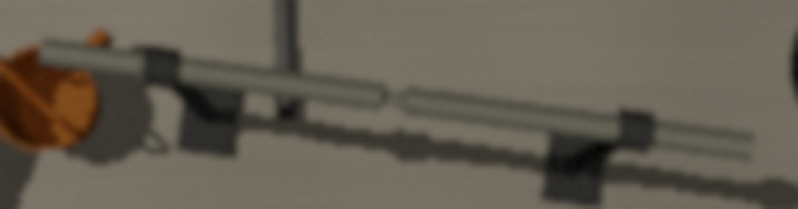

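View pics/b_pail.png

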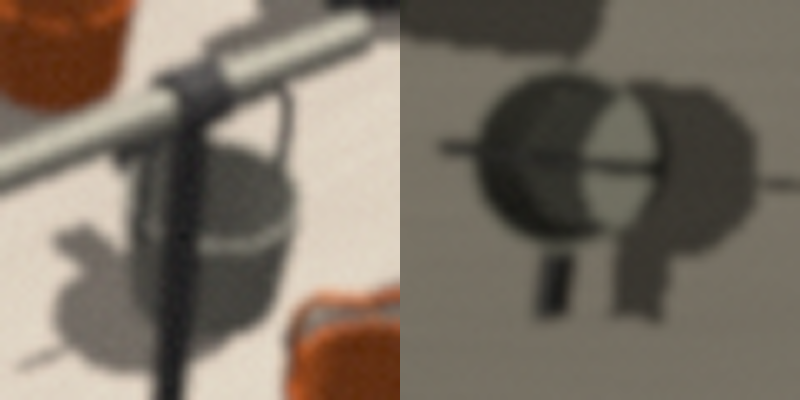

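```bash
python3 - <<'E'
from h import *
s,t=load("scene1"),load("top1")
g=lambda p,k,o:(np.array(p)+.5)/k-.5+np.array(o)
S=lambda p:g(p,4,(170,130)); T=lambda p:g(p,3.8,(170,135))
for nm,a,b in(("L",(576,117),(161,66)),("R",(130,291),(636,130)),("G",(371,194),(395,98))):
    X,e=tri([s,t],[S(a),T(b)]);print(nm,X.round(1),np.round(e,1), "top@290",atz(t,T(b),292).round(1),"sc@290",atz(s,S(a),292).round(1))
# feet in top, z~5?
for p in((211,123),(574,170)): print("foot",atz(t,T(p),6).round(1))
for p in((551,425),): print("footS",atz(s,S(p),6).round(1))
H=lambda p:g(p,10,(320,170));HS=lambda p:g(p,8,(130,220))
print("apex top",atz(t,H((381,348)),162).round(1),atz(s,HS((237,112)),160).round(1))
for p in((378,295),(383,405)): print(atz(t,H(p),160).round(1))
print("lowtip",atz(t,H((293,410)),34).round(1),atz(s,HS((288,343)),36).round(1))
for p in((155,222),(405,222),(152,490),(405,490)): print("caddy",atz(t,H(p),8).round(1))
P=lambda p:g((np.array(p)-[400,0])*1.2,8,(145,185))
for p in((545,285),): print("tab",atz(t,P(p),65).round(1))
for p in((445,148),(658,167)): print("hoop",atz(t,P(p),115).round(1))
for p in((570,155),): print("rim",atz(t,P(p),65).round(1))
E
```

```text
L [629.7 127.4 293.6] [1. 1.] top@290 [630.5 128.5 292. ] sc@290 [627.8 128.1 292. ]
R [ 586.8 -190.   292.9] [0.5 0.5] top@290 [ 587.2 -189.8  292. ] sc@290 [ 585.6 -190.   292. ]
G [608.7 -28.6 296.2] [0.8 0.8] top@290 [608.7 -29.3 292. ] sc@290 [605.1 -24.8 292. ]
foot [622.  126.9   6. ]
foot [ 581.2 -187.5    6. ]
footS [631.9 123.1   6. ]
apex top [ 498.6 -270.9  162. ] [ 486.2 -274.9  160. ]
[ 513.7 -270.7  160. ]
[ 482.3 -271.9  160. ]
lowtip [ 479.8 -272.6   34. ] [ 478.7 -273.8   36. ]
caddy [ 540.7 -233.7    8. ]
caddy [ 540.8 -314.6    8. ]
caddy [ 453.4 -232.3    8. ]
caddy [ 453.7 -313.9    8. ]
tab [425.1 304.9  65. ]
hoop [489.6 338.2 115. ]
hoop [481.4 240.6 115. ]
rim [486.5 293.8  65. ]
```

arm_command(rows=[[[0,40,20],[0,0,-7],1],[[0,80,30],[0,0,-14],1],[[5,120,40],[0,0,-21],1],[[10,160,40],[0,0,-26.6],1],[[20,200,40],[0,0,-26.6],1]])

```text
clock: 1.02
tool_pos: [310.8, -380.3, 291.1]
ee_rot: [[-1.0, 0.0, -0.006], [0.006, -0.002, -1.0], [-0.0, -1.0, 0.002]]
ft_force: [1.0, -0.1, -0.5]
width: 85.4
```

```bash
cat >> h.py <<'E'
def log():
    s=robot.get_state();L=[]
    try: L=pickle.load(open("log.pkl","rb"))
    except Exception: pass
    L.append((s["joint_pos"],s["tool_pos"],s["ee_rot"]));pickle.dump(L,open("log.pkl","wb"))
    print("t",round(s["clock"],2),"q",s["joint_pos"].round(3).tolist(),"p",s["tool_pos"].round(1).tolist(),"y",s["ee_rot"][:,1].round(3).tolist(),"z",s["ee_rot"][:,2].round(3).tolist(),"F",s["ft_force"].round(2).tolist(),"w",round(s["width"],1))
E
python3 -c "
from h import *
log()"
```

```text
t 1.02 q [1.231, 0.165, -0.444, 1.893, 0.081, 1.099, -0.822] p [310.8, -380.3, 291.1] y [0.0, -0.002, -1.0] z [-0.006, -1.0, 0.002] F [0.95, -0.13, -0.49] w 85.4
```

arm_command(rows=[[[0,20,0],[0,-7,0],1],[[0,40,0],[0,-14,0],1],[[0,60,0],[0,-21,0],1],[[0,80,0],[0,-28,0],1],[[0,100,0],[0,-35,0],1]])

```text
clock: 1.43
tool_pos: [310.6, -283.4, 291.8]
ee_rot: [[-0.839, 0.544, -0.006], [0.005, -0.003, -1.0], [-0.544, -0.839, -0.0]]
ft_force: [-0.8, 0.7, -0.4]
width: 85.4
```

```bash
python3 -c "
from h import *
log()"
```

```text
t 1.43 q [1.416, -0.151, -0.317, 2.325, -0.783, 0.835, 0.024] p [310.6, -283.4, 291.8] y [0.544, -0.003, -0.839] z [-0.006, -1.0, -0.0] F [-0.84, 0.73, -0.4] w 85.4
```

```bash
cat > kin.py <<'E'
import numpy as np,pickle,itertools
from scipy.optimize import least_squares
from scipy.spatial.transform import Rotation as Ro
def data():
    L=pickle.load(open("log.pkl","rb"))
    L=[(np.array([1.36916925,0.50180823,-0.42675863,1.55146128,0.22077976,1.13827027,-0.21031466]),np.array([291.03,-580.48,249.28]),np.array([[-.893897,-.000794,.448272],[-.448273,.001726,-.893895],[-.0000635,-.999998,-.001899]]))]+L
    return L
rz=lambda a:Ro.from_euler('z',a).as_matrix()
ry=lambda a:Ro.from_euler('y',a).as_matrix()
def chain(q,sg,off,phi):
    R=rz(phi+sg[0]*q[0]);Rs=[R]
    for i in range(1,7):
        a=sg[i]*q[i]+off[i]
        R=R@(ry(a) if i%2 else rz(a));Rs.append(R)
    return Rs
if __name__=="__main__":
    D=data();res=[]
    for sg in itertools.product([1],[1,-1],[1,-1],[1,-1],[1,-1],[1,-1],[1,-1]):
        for o6 in (0,np.pi,np.pi/2,-np.pi/2):
            off=[0]*7;off[5]=o6
            def f(x):
                r=[]
                T=Ro.from_rotvec(x[1:4]).as_matrix()
                for q,p,R in D: r.append((chain(q,sg,off,x[0])[-1]@T-R).ravel())
                return np.concatenate(r)
            for x0 in ([0,1.5,0,0],[2,0,1,1],[-2,-1.5,.5,.5]):
                s=least_squares(f,x0);res.append((s.cost,sg,round(o6,2),s.x.round(3)))
    res.sort(key=lambda r:r[0])
    for r in res[:8]: print(r)
E
python3 kin.py
```

```text
(np.float64(0.07133781182951654), (1, 1, -1, 1, -1, 1, 1), 3.14, array([ 3.567,  2.496, -2.386,  2.438]))
(np.float64(0.07133781182951796), (1, -1, -1, -1, -1, -1, -1), 0, array([0.425, 1.246, 1.191, 1.166]))
(np.float64(0.07133781182952371), (1, -1, -1, -1, -1, -1, -1), 0, array([ 0.425, -2.515, -2.406, -2.355]))
(np.float64(0.07133781182953973), (1, -1, -1, -1, -1, -1, -1), 0, array([0.425, 1.246, 1.191, 1.166]))
(np.float64(0.07133781182954095), (1, 1, -1, 1, -1, 1, -1), 0, array([ 3.567, -2.341,  2.448,  2.398]))
(np.float64(0.07133781182957274), (1, -1, -1, -1, -1, -1, 1), 3.14, array([-5.858, -1.172, -1.226,  1.252]))
(np.float64(0.07133781182964197), (1, -1, -1, -1, -1, -1, 1), 3.14, array([ 0.425, -1.172, -1.226,  1.252]))
(np.float64(0.07133781182967204), (1, 1, -1, 1, -1, 1, -1), 0, array([-2.717,  1.203, -1.258, -1.232]))
```

arm_command(rows=[[[25,5,-15],[0,-5,0],1],[[50,10,-30],[0,-10,0],1],[[60,12,-45],[0,-15,0],1],[[70,12,-60],[0,-20,0],1],[[70,12,-60],[0,-20,0],1]])

```text
clock: 1.85
tool_pos: [382.4, -280.2, 230.6]
ee_rot: [[-0.678, 0.735, 0.014], [0.002, 0.021, -1.0], [-0.735, -0.678, -0.015]]
ft_force: [-0.1, -1.6, -1.1]
width: 85.8
```

```bash
python3 -c "
from h import *
log()"; python3 kin.py|head -3
```

```text
t 1.85 q [1.811, 0.155, -0.789, 2.421, -1.343, 0.615, 0.641] p [382.4, -280.2, 230.6] y [0.735, 0.021, -0.678] z [0.014, -1.0, -0.015] F [-0.12, -1.56, -1.08] w 85.8
(np.float64(0.347058010360076), (1, -1, 1, -1, -1, -1, 1), 3.14, array([ 1.157, -1.31 , -1.149,  1.347]))
(np.float64(0.34705801037172507), (1, 1, 1, 1, -1, 1, -1), 0, array([-1.984,  1.08 , -1.302, -1.11 ]))
(np.float64(0.3470580103866673), (1, 1, 1, 1, -1, 1, 1), 3.14, array([ 4.299, -1.103,  1.258, -1.074]))
```

```bash
cat > kin2.py <<'E'
from kin import *
D=data();n=len(D);Q=np.array([d[0] for d in D]);Rm=np.array([d[2] for d in D])
tm=np.array([np.trace(Rm[i].T@Rm[j]) for i in range(n) for j in range(i)])
res=[]
h=np.pi/2
for o in itertools.product(range(4),repeat=5):
    for sg in itertools.product([1,-1],repeat=6):
        pass
E
python3 - <<'E'
import sys;sys.path.insert(0,'.')
from kin import *
D=data();n=len(D);Q=np.array([d[0] for d in D]);Rm=np.array([d[2] for d in D])
I,J=np.tril_indices(n,-1)
tm=np.einsum('kab,kab->k',Rm[I],Rm[J])
h=np.pi/2
# per-joint rotation options: axis z for odd, y for even; offset 4, sign 2
def opts(i):
    out=[]
    for s in (1,-1):
        for o in range(4):
            out.append((s,o,np.array([(ry if i%2 else rz)(s*q[i]+o*h) for q in Q])))
    return out
O=[opts(i) for i in range(7)]
# mid: precompute joints 0..3 and 4..6
def comb(Ls):
    A=[((),np.tile(np.eye(3),(n,1,1)))]
    for L in Ls: A=[(k+((s,o),),M@R) for k,M in A for s,o,R in L]
    return A
A=comb([O[0][:1],O[1],O[2],O[3]]);B=comb([O[4],O[5],O[6][::4]])
BM=np.array([b[1] for b in B])
res=[]
for k,M in A:
    C=np.einsum('kab,mkbc->mkac',M,BM)
    t=np.einsum('mkab,mkab->mk',C[:,I],C[:,J])
    e=((t-tm)**2).sum(1)
    for m in np.argsort(e)[:2]: res.append((e[m],k,B[m][0]))
res.sort(key=lambda r:r[0])
for r in res[:16]: print(r)
E
```

```text
(np.float64(9.393053450770033e-14), ((1, 0), (1, 2), (-1, 2), (-1, 2)), ((1, 0), (-1, 2), (-1, 0)))
(np.float64(9.393053458302584e-14), ((1, 0), (1, 0), (1, 2), (-1, 2)), ((-1, 0), (-1, 2), (1, 0)))
(np.float64(9.393053458302584e-14), ((1, 0), (-1, 0), (1, 2), (1, 2)), ((-1, 2), (-1, 2), (1, 0)))
(np.float64(9.393053460454622e-14), ((1, 0), (-1, 0), (1, 0), (-1, 2)), ((-1, 0), (-1, 2), (1, 0)))
(np.float64(9.393053472484031e-14), ((1, 0), (1, 0), (1, 2), (-1, 0)), ((1, 0), (-1, 2), (-1, 0)))
(np.float64(9.393053472484031e-14), ((1, 0), (-1, 0), (1, 2), (1, 0)), ((1, 0), (1, 2), (-1, 0)))
(np.float64(9.393053474994882e-14), ((1, 0), (1, 0), (1, 2), (-1, 2)), ((-1, 2), (1, 2), (1, 0)))
(np.float64(9.393053474994883e-14), ((1, 0), (-1, 0), (1, 2), (1, 2)), ((-1, 0), (1, 2), (1, 0)))
(np.float64(9.393053477146921e-14), ((1, 0), (1, 0), (1, 0), (1, 2)), ((-1, 0), (1, 2), (1, 0)))
(np.float64(9.393053477146921e-14), ((1, 0), (1, 2), (-1, 0), (1, 2)), ((1, 0), (1, 2), (-1, 0)))
(np.float64(9.393053477146921e-14), ((1, 0), (1, 2), (-1, 0), (1, 2)), ((1, 2), (-1, 2), (-1, 0)))
(np.float64(9.393053484154631e-14), ((1, 0), (1, 2), (-1, 2), (-1, 2)), ((1, 2), (1, 2), (-1, 0)))
(np.float64(9.393053491687181e-14), ((1, 0), (-1, 0), (1, 2), (1, 0)), ((1, 2), (-1, 2), (-1, 0)))
(np.float64(9.39305349383922e-14), ((1, 0), (1, 0), (1, 0), (1, 0)), ((1, 0), (1, 2), (-1, 0)))
(np.float64(9.39305349383922e-14), ((1, 0), (1, 2), (-1, 0), (1, 0)), ((-1, 2), (-1, 2), (1, 0)))
(np.float64(9.39305349383922e-14), ((1, 0), (1, 2), (-1, 0), (1, 0)), ((-1, 0), (1, 2), (1, 0)))
```

```bash
cat > kin3.py <<'E'
from kin import *
SG=(1,1,1,1,1,1,-1);OFF=[0,0,0,0,0,np.pi,0]
def fit(D,verbose=False):
    def f(x):
        T=Ro.from_rotvec(x[1:4]).as_matrix()
        return np.concatenate([(chain(q,SG,OFF,x[0])[-1]@T-R).ravel() for q,p,R in D])
    b=min((least_squares(f,x0) for x0 in ([0,1.5,0,0],[2,0,1,1],[-2,-1.5,.5,.5],[3,1,-1,1])),key=lambda s:s.cost)
    x=b.x
    A=[];y=[]
    for q,p,R in D:
        Rs=chain(q,SG,OFF,x[0])
        A.append(np.column_stack([[0,0,1],Rs[2][:,2],Rs[2][:,0],Rs[4][:,0],Rs[4][:,2],Rs[6][:,2],Rs[0][:,0]]));y.append(p)
    A=np.vstack(A);y=np.concatenate(y)
    lam=1e-3
    v=np.linalg.lstsq(np.vstack([A,lam*np.eye(7)]),np.concatenate([y,np.zeros(7)]),rcond=None)[0]
    if verbose: print("rot cost",b.cost,"phi",x[0],"T",Ro.from_rotvec(x[1:]).as_matrix().round(3).tolist());print("v",v.round(1),"res",(A@v-y).round(2), "cond",np.linalg.cond(A))
    return x,v
def fk(q,M):
    x,v=M;Rs=chain(q,SG,OFF,x[0])
    p=np.column_stack([[0,0,1],Rs[2][:,2],Rs[2][:,0],Rs[4][:,0],Rs[4][:,2],Rs[6][:,2],Rs[0][:,0]])@v
    return p,Rs[-1]@Ro.from_rotvec(x[1:]).as_matrix(),Rs
if __name__=="__main__": fit(data(),True)
E
python3 kin3.py
```

```text
rot cost 0.6101700853459762 phi 0.25020600648952174 T [[0.006, -0.073, -0.997], [1.0, 0.0, 0.006], [-0.0, -0.997, 0.073]]
v [ 720.9 -359.   365.2  -71.6  167.5  -10.3 -819.6] res [ -30.94   53.76  -18.82 -106.75  -31.36   -0.88 -167.39   49.     65.71
  124.76  -23.11  -46.01] cond 20.01168631639537
```

```bash
cat > /tmp/t.py <<'E'
import sys;sys.path.insert(0,'.')
import kin3
from kin3 import *
D=data();h=np.pi/2
L="""1,0 1,2 -1,2 -1,2 1,0 -1,2 -1,0
1,0 -1,0 1,0 -1,2 -1,0 -1,2 1,0
1,0 -1,0 1,2 1,2 -1,2 -1,2 1,0
1,0 1,0 1,2 -1,2 -1,0 -1,2 1,0
1,0 -1,0 1,2 1,0 1,0 1,2 -1,0
1,0 1,2 -1,0 1,0 -1,2 -1,2 1,0
1,0 1,0 1,0 1,2 -1,0 1,2 1,0""".split("\n")
for l in L:
    p=[tuple(map(int,a.split(","))) for a in l.split()]
    for s1 in (1,-1):
        kin3.SG=(s1,)+tuple(a for a,_ in p[1:]);kin3.OFF=[b*h for _,b in p]
        print(l,s1);fit(D,True)
E
python3 /tmp/t.py
```

```text
1,0 1,2 -1,2 -1,2 1,0 -1,2 -1,0 1
rot cost 0.610170085348288 phi 6.533390882587023 T [[-0.006, 0.073, 0.997], [-1.0, -0.0, -0.006], [-0.0, -0.997, 0.073]]
v [ 720.9  359.   365.2   71.6  167.5  -10.3 -819.6] res [ -30.94   53.76  -18.82 -106.75  -31.36   -0.88 -167.39   49.     65.71
  124.76  -23.11  -46.01] cond 20.01168631639537
1,0 1,2 -1,2 -1,2 1,0 -1,2 -1,0 -1
rot cost 1.069588160691794 phi 3.247166668352445 T [[-0.117, -0.021, 0.993], [-0.993, 0.001, -0.117], [0.001, -1.0, -0.021]]
v [  633.7   -15.    236.2   750.6  -426.3 -1191.2  -712.3] res [-53.56  45.66 -36.82  -5.38 -64.83  -6.7  -19.64  73.19  95.46 -39.22
 -74.72 -51.95] cond 20.01168631639537
1,0 -1,0 1,0 -1,2 -1,0 -1,2 1,0 1
rot cost 0.6101700853443947 phi -2.8913831164740476 T [[0.006, -0.073, -0.997], [-1.0, -0.0, -0.006], [0.0, 0.997, -0.073]]
v [ 720.9 -359.  -365.2  -71.6 -167.5   10.3  819.6] res [ -30.94   53.76  -18.82 -106.75  -31.36   -0.88 -167.39   48.99   65.71
  124.76  -23.11  -46.01] cond 20.011686316395362
1,0 -1,0 1,0 -1,2 -1,0 -1,2 1,0 -1
rot cost 1.069588160711119 phi 0.10557767263451057 T [[0.11
[... 2844 characters left out ...]
39.22
 -74.72 -51.95] cond 20.011686316395362
1,0 1,0 1,0 1,2 -1,0 1,2 1,0 1
rot cost 0.6101700853442122 phi 6.533394815948934 T [[-0.006, 0.073, 0.997], [1.0, 0.0, 0.006], [0.0, 0.997, -0.073]]
v [ 720.9 -359.   365.2   71.6 -167.5   10.3 -819.6] res [ -30.94   53.76  -18.82 -106.75  -31.36   -0.88 -167.39   48.99   65.71
  124.76  -23.11  -46.01] cond 20.011686316395362
1,0 1,0 1,0 1,2 -1,0 1,2 1,0 -1
rot cost 1.0695881606925377 phi -3.0360217177140747 T [[-0.117, -0.021, 0.993], [0.993, -0.001, 0.117], [-0.001, 1.0, 0.021]]
v [ 633.7   15.   236.2  750.6  426.3 1191.2 -712.3] res [-53.56  45.66 -36.82  -5.38 -64.83  -6.7  -19.64  73.19  95.46 -39.22
 -74.72 -51.95] cond 20.011686316395355
```

```bash
cat > /tmp/t.py <<'E'
import sys;sys.path.insert(0,'.')
from kin3 import *
D=data()
C=[chain(q,SG,OFF,0)[-1] for q,_,_ in D]
def f(x):
    U=Ro.from_rotvec(x[:3]).as_matrix();T=Ro.from_rotvec(x[3:]).as_matrix()
    return np.concatenate([(U@c@T-d[2]).ravel() for c,d in zip(C,D)])
rng=np.random.default_rng(0)
b=min((least_squares(f,rng.normal(size=6)*1.5) for _ in range(30)),key=lambda s:s.cost)
print(b.cost);print(Ro.from_rotvec(b.x[:3]).as_matrix().round(3),Ro.from_rotvec(b.x[3:]).as_matrix().round(3))
E
python3 /tmp/t.py
```

```text
1.7188727295328567e-13
[[-1.  0. -0.]
 [ 0.  1. -0.]
 [ 0. -0. -1.]] [[ 0.  0. -1.]
 [-1.  0. -0.]
 [ 0.  1.  0.]]
```

```bash
sed -i 's/^SG=.*/SG=(-1,1,-1,1,-1,1,1);OFF=[0]*7/' kin3.py; python3 kin3.py; sed -i 's/^SG=.*/SG=(-1,1,-1,1,-1,1,-1);OFF=[0]*7/' kin3.py; python3 kin3.py
```

```text
rot cost 3.321161609718005 phi -0.9210610303933828 T [[-0.594, 0.23, -0.771], [-0.804, -0.184, 0.565], [-0.012, 0.956, 0.295]]
v [ 356.9  275.2  361.2  301.4  862.9 -415.9 -744.3] res [-125.08   88.4   -29.93  -40.82  -18.15   39.9  -149.01  103.1    58.62
  126.32  -83.53  -68.59] cond 20.011686316395394
rot cost 1.9574022957643206e-13 phi -1.4857777340150658e-07 T [[-0.0, 0.0, -1.0], [-1.0, 0.0, 0.0], [0.0, 1.0, 0.0]]
v [325.7 500.5 -18.3   8.9 448.7 322.9  40.8] res [ 6.87  3.27  3.43  5.74  4.75 -3.1  10.22  4.92 -7.29 -8.83 -5.75  6.96] cond 20.011686316395384
```

```bash
cat > kin3.py <<'E'
from kin import *
SG=(-1,1,-1,1,-1,1,-1);OFF=[0]*7
T=np.array([[0,0,-1.],[-1,0,0],[0,1,0]])
def cols(q):
    R=chain(q,SG,OFF,0)
    return np.column_stack([[0,0,1],R[2][:,2],R[4][:,2],R[6][:,2],R[0][:,0],R[2][:,0],R[3][:,0],R[4][:,0],R[5][:,0],R[0][:,1],R[3][:,1],R[5][:,1]]),R
P0=np.array([325,500,450,320]+[0]*8.__int__())
def fit(D,lam=.03,verbose=False):
    A=np.vstack([cols(d[0])[0] for d in D]);y=np.concatenate([d[1] for d in D]);n=A.shape[1]
    w=np.array([.02]*4+[1]*(n-4))*lam
    v=np.linalg.lstsq(np.vstack([A,np.diag(w)]),np.concatenate([y,w*P0]),rcond=None)[0]
    if verbose: print("v",v.round(1),"res",(A@v-y).round(1))
    return v
def fk(q,v):
    C,R=cols(q);return C@v,R[-1]@T,R
LO=np.array([-2.88,-.31,-1.54,.2,-1.41,.19,-2.57]);HI=np.array([2.88,2.03,1.56,2.42,4.55,2.02,2.57])
def ik(p,R,v,n=60,seed=0,q0=None):
    rng=np.random.default_rng(seed);out=[]
    mid=(LO+HI)/2
    def f(q):
        a,B,_=fk(q,v);return np.concatenate([(a-p)/100,(B-R).ravel(),0.01*(q-mid)/(HI-LO)])
    for i in range(n):
        x0=rng.uniform(LO,HI) if q0 is None or i else np.clip(q0,LO+.01,HI-.01)
        s=least_squares(f,x0,bounds=(LO+.03,HI-.03),max_nfev=150)
        a,B,_=fk(s.x,v)
        if np.linalg.norm(a-p)<2 and np.abs(B-R).max()<.02: out.append((s.cost,s.x))
    out.sort(key=lambda t:t[0]);return out
def ori(pitch,yaw,flip=False):
    c,s=np.cos(pitch),np.sin(pitch);Y=np.array([c*np.cos(yaw),c*np.sin(yaw),-s]);Z=np.array([np.sin(yaw),-np.cos(yaw),0])
    if flip: Z=-Z
    return np.column_stack([np.cross(Y,Z),Y,Z])
E
sed -i 's/\[0\]\*8.__int__()/[0]*8/' kin3.py
python3 - <<'E'
from kin3 import *
v=fit(data(),verbose=True)
for nm,p in(("hook",(500,-272,70)),("bar",(608,-29,215))):
  for pit in (0,30,45):
    for yaw in ((0,-25) if nm=="hook" else (-7.7,)):
      for fl in (0,1):
        o=ik(np.array(p,float),ori(np.radians(pit),np.radians(yaw),fl),v,n=25)
        print(nm,pit,yaw,fl,len(o),[x[1].round(2).tolist() for x in o[:2]])
E
```

```text
v [ 3.466e+02  5.056e+02  4.700e+02  3.405e+02  0.000e+00  0.000e+00
  0.000e+00 -0.000e+00 -5.000e-01 -1.450e+01 -1.170e+01 -6.000e-01] res [-0.  0. -0.  0. -0.  0.  0.  0.  0. -0.  0. -0.]Traceback (most recent call last):
  File "<stdin>", line 7, in <module>
  File "kin3.py", line 24, in ik
    s=least_squares(f,x0,bounds=(LO+.03,HI-.03),max_nfev=150)
    return func(*args, **kwargs)
    raise ValueError("Initial guess is outside of provided bounds")
ValueError: Initial guess is outside of provided bounds
```

```bash
sed -i 's/rng.uniform(LO,HI)/rng.uniform(LO+.05,HI-.05)/;s/LO+.01,HI-.01/LO+.05,HI-.05/' kin3.py
python3 - <<'E'
from kin3 import *
v=fit(data())
for nm,p in(("hook",(500,-272,70)),("bar",(608,-29,215))):
  for pit in (0,30,45):
    for yaw in ((0,-25) if nm=="hook" else (-7.7,)):
      for fl in (0,1):
        o=ik(np.array(p,float),ori(np.radians(pit),np.radians(yaw),fl),v,n=25)
        print(nm,pit,yaw,fl,len(o),[x[1].round(2).tolist() for x in o[:2]])
E
```

```text
hook 0 0 0 5 [[1.21, 1.25, -0.22, 2.25, 4.24, 1.54, 1.98], [1.21, 1.25, -0.22, 2.25, 4.24, 1.54, 1.98]]
hook 0 0 1 13 [[1.33, 1.28, -0.32, 2.25, 4.28, 1.43, -1.12], [1.33, 1.28, -0.32, 2.25, 4.28, 1.43, -1.12]]
hook 0 -25 0 5 [[0.96, 1.4, -0.34, 2.38, 3.62, 1.99, 2.15], [0.96, 1.4, -0.34, 2.38, 3.62, 1.99, 2.15]]
hook 0 -25 1 9 [[1.34, 1.56, -0.59, 2.37, 3.86, 1.71, -0.63], [1.34, 1.56, -0.59, 2.37, 3.86, 1.71, -0.63]]
hook 30 0 0 16 [[1.07, 0.78, -0.24, 2.39, 3.96, 0.93, 1.71], [1.07, 0.78, -0.24, 2.39, 3.96, 0.93, 1.71]]
hook 30 0 1 17 [[1.08, 0.78, -0.24, 2.39, 3.96, 0.93, -1.43], [1.08, 0.78, -0.24, 2.39, 3.96, 0.93, -1.43]]
hook 30 -25 0 0 []
hook 30 -25 1 0 []
hook 45 0 0 16 [[0.24, 0.67, 0.58, 2.37, 4.14, 0.93, 1.08], [0.24, 0.67, 0.58, 2.37, 4.14, 0.93, 1.08]]
hook 45 0 1 17 [[0.52, 0.59, 0.25, 2.36, 4.11, 0.75, -1.92], [0.52, 0.59, 0.25, 2.36, 4.11, 0.75, -1.92]]
hook 45 -25 0 0 []
hook 45 -25 1 0 []
bar 0 -7.7 0 0 []
bar 0 -7.7 1 0 []
bar 30 -7.7 0 0 []
bar 30 -7.7 1 0 []
bar 45 -7.7 0 10 [[-0.09, 0.2, 0.01, 2.34, 2.42, 0.22, 2.13], [-0.09, 0.2, 0.01, 2.34, 2.42, 0.22, 2.13]]
bar 45 -7.7 1 16 [[1.1, 0.7, -1.44, 2.31, 1.92, 0.81, -0.17], [1.1, 0.7, -1.44, 2.31, 1.92, 0.81, -0.17]]
```

```bash
cat > plan.py <<'E'
from kin3 import *
W=np.array([36,0,-110.]);W/=np.linalg.norm(W)
def grip(psi,pit,flip):
    c,s=np.cos(pit),np.sin(pit);Y=np.array([c*np.cos(psi),c*np.sin(psi),-s])
    Z=np.cross(Y,W);Z/=np.linalg.norm(Z);Z*=-1 if flip else 1
    return np.column_stack([np.cross(Y,Z),Y,Z])
def segd(a,b,c,d):
    t=np.linspace(0,1,40);A=a+t[:,None]*(b-a);B=c+t[:,None]*(d-c)
    return np.linalg.norm(A[:,None]-B[None],axis=2).min()
def pts(q,v):
    p,R,Rs=fk(q,v);C,_=cols(q)
    sh=C[:,0]*v[0]+C[:,9]*v[9]; el=sh+C[:,1]*v[1]+C[:,10]*v[10]; wr=p-C[:,3]*v[3]
    return sh,el,wr,p,R
E
cat > /tmp/s.py <<'E'
import sys;sys.path.insert(0,'.')
from plan import *
v=fit(data())
Hk=np.array([497.5,-271.5,85]);yr=np.radians(-7.7);Rb=rz(yr)
bar=np.array([608.2,-31.3,290]);b0=bar-Rb[:,1]*220;b1=bar+Rb[:,1]*220
gl=-15 # grip z local
gp=np.array([18*(-gl)/55,0,gl])
hb=np.array([608.5,-29,290-5-4.5-55+0])
for psi in range(-90,91,15):
  for pit in (0,15,30,40,50):
    for fl in (0,1):
      G=grip(np.radians(psi),np.radians(pit),fl)
      p2=hb+Rb@gp;R2=Rb@G
      # body clearance
      Y=R2[:,1];cl=segd(p2-54*Y,p2-340*Y,b0,b1)
      if cl<62: continue
      o2=ik(p2,R2,v,n=14)
      if not o2: continue
      o1=ik(Hk+gp,G,v,n=14)
      if not o1: continue
      sh,el,wr,p,R=pts(o2[0][1],v);c2=segd(el,wr,b0,b1)
      sh,el,wr,p,R=pts(o1[0][1],v)
      print(psi,pit,fl,"cl",round(cl),"fore",round(c2),"wz",round(wr[2]),"q1",o1[0][1].round(2).tolist(),"q2",o2[0][1].round(2).tolist(),flush=True)
E
timeout 560 python3 /tmp/s.py
```

```text
-90 0 0 cl 80 fore 127 wz 70 q1 [-0.47, 1.23, 0.32, 1.89, 1.19, 1.31, -1.74] q2 [-0.79, 1.15, 0.52, 1.44, 0.75, 1.65, -1.15]
-90 0 1 cl 80 fore 119 wz 70 q1 [-0.4, 1.21, 0.24, 1.89, 1.24, 1.38, 1.38] q2 [-0.69, 1.11, 0.33, 1.43, 0.87, 1.74, 1.92]
-75 0 0 cl 80 fore 158 wz 70 q1 [-0.46, 1.22, 0.27, 2.08, 1.5, 1.31, -2.0] q2 [-0.86, 1.06, 0.46, 1.67, 0.95, 1.48, -1.28]
-75 0 1 cl 80 fore 155 wz 70 q1 [-0.46, 1.22, 0.26, 2.08, 1.5, 1.31, 1.14] q2 [-0.76, 1.02, 0.31, 1.66, 1.04, 1.57, 1.81]
-60 0 0 cl 83 fore 199 wz 70 q1 [-0.45, 1.28, 0.26, 2.24, 1.81, 1.39, -2.25] q2 [-0.87, 0.97, 0.37, 1.89, 1.22, 1.38, -1.45]
-60 0 1 cl 83 fore 198 wz 70 q1 [-0.52, 1.3, 0.33, 2.24, 1.78, 1.31, 0.87] q2 [-0.81, 0.95, 0.28, 1.89, 1.26, 1.44, 1.67]
-60 15 0 cl 68 fore 173 wz 158 q1 [-0.19, 1.0, 0.07, 2.33, 2.0, 1.33, -2.08] q2 [-0.72, 0.76, 0.2, 1.92, 1.22, 1.3, -1.36]
-60 15 1 cl 68 fore 173 wz 158 q1 [-0.34, 1.03, 0.22, 2.34, 1.98, 1.21, 0.99] q2 [-0.65, 0.75, 0.11, 1.92, 1.26, 1.35, 1.76]
-45 0 0 cl 86 fore 250 wz 70 q1 [-0.4, 1.39, 0.32, 2.35, 2.11, 1.58, -2.46] q2 [-0.83, 0.9, 0.28, 2.1, 1.53, 1.36
[... 2019 characters left out ...]
1, -0.26, 1.6, -0.87, 1.38, -1.78] q2 [0.96, 0.76, -0.49, 2.04, -1.38, 1.0, -1.73]
60 15 1 cl 68 fore 172 wz 158 q1 [1.37, 1.18, -0.54, 1.59, -0.64, 1.25, 1.2] q2 [0.96, 0.76, -0.49, 2.04, -1.38, 1.0, 1.41]
75 0 0 cl 80 fore 156 wz 70 q1 [1.17, 1.36, -0.39, 1.28, -0.7, 1.71, -1.88] q2 [0.92, 1.0, -0.45, 1.79, -1.17, 1.35, -1.76]
75 0 1 cl 80 fore 157 wz 70 q1 [1.3, 1.43, -0.62, 1.27, -0.51, 1.63, 1.12] q2 [1.05, 1.07, -0.63, 1.78, -1.05, 1.23, 1.31]
90 0 0 cl 80 fore 131 wz 70 q1 [1.04, 1.42, -0.37, 1.06, -0.58, 1.93, -1.92] q2 [0.87, 1.09, -0.49, 1.56, -0.93, 1.5, -1.93]
90 0 1 cl 80 fore 138 wz 70 q1 [1.15, 1.48, -0.6, 1.06, -0.42, 1.88, 1.1] q2 [1.01, 1.18, -0.72, 1.56, -0.76, 1.38, 1.09]
```

arm_command(rows=[[[0,30,20],[0,7,0],1],[[0,60,40],[0,14,0],1],[[0,90,60],[0,21,0],1],[[0,120,80],[0,28,0],1],[[10,150,100],[0,35,0],1]])

```text
clock: 2.27
tool_pos: [388.6, -181.0, 297.3]
ee_rot: [[-0.883, 0.468, 0.022], [-0.004, 0.039, -0.999], [-0.469, -0.883, -0.033]]
ft_force: [1.0, -0.3, -0.6]
width: 85.4
```

arm_command(rows=[[[10,30,10],[0,7,0],1],[[20,60,20],[0,12.5,0],1],[[30,70,30],[0,12.5,0],1],[[40,70,30],[0,12.5,0],1],[[40,70,30],[0,12.5,0],1]])

```text
clock: 2.68
tool_pos: [432.0, -108.8, 329.4]
ee_rot: [[-0.963, 0.269, 0.021], [-0.012, 0.037, -0.999], [-0.269, -0.962, -0.033]]
ft_force: [-0.0, -1.5, 0.4]
width: 85.3
```

```bash
python3 -c "
from h import *
log()"; python3 -c "
from kin3 import *
fit(data(),verbose=True)"
```

```text
t 2.68 q [1.546, -0.252, -1.078, 2.099, -0.456, 0.975, -0.874] p [432.0, -108.8, 329.4] y [0.269, 0.037, -0.962] z [0.021, -0.999, -0.033] F [-0.0, -1.54, 0.36] w 85.3
v [ 3.462e+02  5.057e+02  4.701e+02  3.402e+02  0.000e+00  1.000e-01
 -1.000e-01 -0.000e+00 -3.000e-01 -1.470e+01 -1.150e+01 -6.000e-01] res [-0.  0. -0.  0. -0.  0.  0.  0.  0. -0.  0. -0.  0. -0. -0.]
```

```bash
cat > sim.py <<'E'
from plan import *
v=fit(data())
def jac(q):
    p,R,_=fk(q,v);J=np.zeros((6,7))
    for i in range(7):
        d=q.copy();d[i]+=1e-5;a,B,_=fk(d,v)
        J[:3,i]=(a-p)/1e-5/1000;J[3:,i]=Ro.from_matrix(B@R.T).as_rotvec()/1e-5
    return p,R,J
def go(q,pt,Rt,steps=30,n=None):
    q=q.copy();p0,R0,_=fk(q,v);w=Ro.from_matrix(Rt@R0.T).as_rotvec()
    tr=[]
    for k in range(1,steps+1):
        p=p0+(pt-p0)*k/steps;R=Ro.from_rotvec(w*k/steps).as_matrix()@R0
        for _ in range(6):
            a,B,J=jac(q);e=np.concatenate([(p-a)/1000,Ro.from_matrix(R@B.T).as_rotvec()])
            act=np.ones(7,bool)
            dq=J.T@np.linalg.solve(J@J.T+1e-6*np.eye(6),e)
            q=np.clip(q+dq,LO,HI)
        tr.append(q.copy())
    a,B,J=jac(q)
    return q,np.linalg.norm(a-pt),np.degrees(Ro.from_matrix(Rt@B.T).magnitude()),np.array(tr)
E
python3 - <<'E'
from sim import *
D=data();np.set_printoptions(suppress=True,precision=3)
for i in range(len(D)-1):
    q,a,b,_=go(D[i][0],D[i+1][1],D[i+1][2]);print("act",D[i+1][0],"sim",q,round(a,1),round(b,1))
E
```

```text
act [ 1.231  0.165 -0.444  1.893  0.081  1.099 -0.822] sim [ 1.234  0.166 -0.448  1.893  0.081  1.099 -0.822] 0.0 0.0
act [ 1.416 -0.151 -0.317  2.325 -0.783  0.835  0.024] sim [ 1.382 -0.151 -0.286  2.326 -0.777  0.832  0.019] 0.0 0.0
act [ 1.811  0.155 -0.789  2.421 -1.343  0.615  0.641] sim [ 1.374  0.11  -0.332  2.42  -1.397  0.682  0.673] 9.6 0.7
act [ 1.546 -0.252 -1.078  2.099 -0.456  0.975 -0.874] sim [ 1.676 -0.31  -1.15   2.098 -0.541  1.011 -0.786] 0.3 0.3
```

```bash
cat > /tmp/s.py <<'E'
import sys;sys.path.insert(0,'.')
from sim import *
np.set_printoptions(suppress=True,precision=2)
q0=data()[-1][0]
Hk=np.array([497.5,-271.5,85]);gp=np.array([5,0,-15]);Rb=rz(np.radians(-7.7))
hb=np.array([608.5,-29,226])
def marg(tr): return np.minimum(tr-LO,HI-tr).min()
for psi,pit in((-60,15),(-60,12),(-50,12),(-70,12)):
 for fl in (0,1):
  G=grip(np.radians(psi),np.radians(pit),fl);Yh=G[:,1]
  for via in ([],[(430,150,350)],[(500,200,400)],[(480,300,350)]):
    q=q0;m=9;ok=[]
    path=[(np.array(x,float),ori(np.pi/2-1e-3,np.radians(psi)*k/ max(1,len(via)))) for k,x in enumerate(via,1)]
    path+=[(Hk+gp-130*Yh+[0,0,120],G),(Hk+gp-110*Yh,G),(Hk+gp,G),(Hk+gp+[0,0,60],G),(np.array([480,-150,250.]),Rb@G),(hb+Rb@(gp+[-60,0,-30]),Rb@G),(hb+Rb@(gp+[0,0,15]),Rb@G)]
    for p,R in path:
        q,a,b,tr=go(q,p,R,12);m=min(m,marg(tr));ok.append((round(a),round(b)))
    print(psi,pit,fl,via,"m",round(m,2),ok,q)
E
python3 /tmp/s.py
```

```text
-60 15 0 [] m 0.0 [(36, 5), (0, 0), (0, 0), (0, 0), (0, 0), (0, 0), (0, 0)] [-0.12  0.81 -0.57  1.91  1.52  1.76 -1.41]
-60 15 0 [(430, 150, 350)] m 0.0 [(32, 4), (71, 6), (13, 1), (0, 0), (0, 0), (0, 0), (0, 0), (0, 0)] [-0.89  0.77  0.43  1.93  1.12  1.18 -1.29]
-60 15 0 [(500, 200, 400)] m 0.0 [(133, 15), (24, 4), (0, 0), (0, 0), (0, 0), (0, 0), (0, 0), (0, 0)] [ 0.09  0.94 -0.86  1.9   1.66  1.97 -1.39]
-60 15 0 [(480, 300, 350)] m 0.0 [(120, 15), (47, 5), (2, 0), (0, 0), (0, 0), (0, 0), (0, 0), (0, 0)] [-0.38  0.73 -0.23  1.91  1.38  1.55 -1.39]
-60 15 1 [] m 0.0 [(167, 58), (500, 77), (503, 77), (463, 77), (457, 79), (618, 79), (632, 79)] [ 2.88  2.03 -1.54  2.42 -1.41  0.19  2.57]
-60 15 1 [(430, 150, 350)] m 0.0 [(32, 4), (421, 52), (420, 70), (413, 64), (449, 64), (457, 79), (618, 79), (632, 79)] [ 2.88  2.03 -1.54  2.42 -1.41  0.19  2.57]
-60 15 1 [(500, 200, 400)] m 0.0 [(133, 15), (25, 4), (0, 0), (0, 0), (0, 0), (0, 0), (0, 0), (0, 0)] [ 0.09  0.94 -0.86  1.9   1.66  1.97  1.75]
-60 15 1 [(480, 300, 350)] m 0.0 [(120, 15), (169, 58), (500, 77), (503, 77), (463, 77), (457
[... 2969 characters left out ...]
(0, 0), (1, 0), (0, 0)] [-0.03  0.96 -0.71  1.75  1.52  2.01 -1.43]
-70 12 1 [] m 0.0 [(178, 65), (187, 85), (351, 48), (312, 47), (385, 67), (421, 72), (384, 71)] [-0.02  2.03 -1.54  1.64  4.55  2.02 -2.57]
-70 12 1 [(430, 150, 350)] m 0.0 [(15, 9), (173, 33), (140, 26), (37, 15), (34, 13), (277, 40), (350, 55), (387, 55)] [-1.51  2.03  1.56  1.92  4.55  1.37 -2.57]
-70 12 1 [(500, 200, 400)] m 0.0 [(113, 13), (376, 64), (439, 73), (412, 67), (389, 64), (374, 67), (453, 78), (413, 75)] [-0.02  2.03 -1.54  1.68 -1.41  2.02 -2.55]
-70 12 1 [(480, 300, 350)] m 0.0 [(108, 19), (68, 66), (517, 78), (503, 78), (463, 78), (457, 81), (618, 81), (632, 81)] [ 2.88  2.03 -1.54  2.42 -1.41  0.19  2.57]
```

```bash
cat > /tmp/s.py <<'E'
import sys;sys.path.insert(0,'.')
from sim import *
np.set_printoptions(suppress=True,precision=2)
q0=data()[-1][0]
Hk=np.array([497.5,-271.5,85]);gp=np.array([5,0,-15]);Rb=rz(np.radians(-7.7))
hb=np.array([608.5,-29,226])
bar=np.array([608.2,-31.3,290]);b0=bar-Rb[:,1]*220;b1=bar+Rb[:,1]*220
rng=np.random.default_rng(int(sys.argv[1]));best=[]
import time;t0=time.time()
while time.time()-t0<250:
  psi=rng.choice([-60,-65,-70,-75]);pit=rng.choice([10,12,15]);fl=rng.integers(2)
  G=grip(np.radians(psi),np.radians(pit),fl);Yh=G[:,1]
  nv=rng.integers(0,3);via=[]
  for k in range(nv):
    pp=np.array([rng.uniform(380,520),rng.uniform(-200,250),rng.uniform(300,480)]);a=np.radians(rng.uniform(-180,180));b=np.radians(rng.uniform(20,90))
    via.append((pp,ori(b,np.radians(rng.uniform(-120,60)),rng.integers(2))))
  path=via+[(Hk+gp-130*Yh+[0,0,120],G),(Hk+gp-110*Yh,G),(Hk+gp,G),(Hk+gp+[0,0,60],G),(np.array([480,-150,250.]),Rb@G),(hb+Rb@(gp+[-60,0,-30]),Rb@G),(hb+Rb@(gp+[0,0,15]),Rb@G)]
  q=q0;bad=False;m=9
  for i,(p,R) in enumerate(path):
    q,a,b,tr=go(q,p,R,8)
    mm=np.minimum(tr-LO,HI-tr).min()
    if a>3 or b>2: bad=True;break
    if i>=nv: m=min(m,mm)
  if bad: continue
  cl=segd(hb-54*(Rb@Yh),hb-340*(Rb@Yh),b0,b1)
  best.append((m,psi,pit,fl,cl,[(p.round().tolist(),R.round(3).tolist()) for p,R in via],q))
best.sort(key=lambda t:-t[0])
for b in best[:3]: print(b)
E
for s in 1 2 3 4; do OMP_NUM_THREADS=1 python3 /tmp/s.py $s & done; wait
```

```text
(np.float64(0.16664835254350763), np.int64(-75), np.int64(10), np.int64(0), np.float64(52.94469294116558), [([415.0, 93.0, 401.0], [[0.042, 0.111, 0.993], [-0.353, -0.928, 0.119], [0.935, -0.355, -0.0]])], array([-0.84,  0.92,  0.44,  1.7 ,  0.91,  1.4 , -1.22]))
(np.float64(0.06551754974629986), np.int64(-75), np.int64(15), np.int64(0), np.float64(44.55164520954706), [([494.0, 10.0, 349.0], [[-0.599, 0.039, 0.8], [-0.798, 0.052, -0.6], [-0.065, -0.998, 0.0]])], array([-0.06,  0.93, -0.65,  1.69,  1.41,  1.95, -1.42]))
(np.float64(0.04330653235899784), np.int64(-70), np.int64(10), np.int64(0), np.float64(56.89666381922462), [([411.0, 240.0, 324.0], [[0.163, 0.236, 0.958], [-0.546, -0.787, 0.287], [0.822, -0.57, -0.0]])], array([-0.17,  0.91, -0.51,  1.75,  1.43,  1.9 , -1.43]))
(np.float64(0.062341505856046364), np.int64(-70), np.int64(10), np.int64(0), np.float64(56.89666381922462), [([464.0, 61.0, 302.0], [[-0.479, 0.175, 0.86], [-0.808, 0.296, -0.51], [-0.343, -0.939, 0.0]])], array([-0.12,  0.93, -0.58,  1.75,  1.47,  1.95, -1.44]))
(np.float64(0.05833406914142869), np.int64(-70)
[... 1383 characters left out ...]
6489968965), [([453.0, 193.0, 384.0], [[-0.263, -0.192, 0.946], [-0.763, -0.558, -0.325], [0.59, -0.807, -0.0]])], array([-0.34,  0.86, -0.25,  1.69,  1.24,  1.75, -1.39]))
(np.float64(0.09833672831509865), np.int64(-70), np.int64(12), np.int64(1), np.float64(54.408161669505866), [([476.0, 128.0, 301.0], [[0.3, 0.402, 0.865], [-0.517, -0.693, 0.502], [0.802, -0.598, -0.0]])], array([-0.18,  0.88, -0.49,  1.76,  1.4 ,  1.85,  1.72]))
(np.float64(0.06720787624663926), np.int64(-70), np.int64(12), np.int64(0), np.float64(54.408161669505866), [([488.0, 98.0, 351.0], [[0.789, 0.09, 0.607], [-0.603, -0.069, 0.794], [0.114, -0.993, -0.0]])], array([-0.09,  0.92, -0.63,  1.75,  1.47,  1.94, -1.43]))
```

```bash
cat > /tmp/s.py <<'E'
import sys;sys.path.insert(0,'.')
from sim import *
np.set_printoptions(suppress=True,precision=2)
q0=data()[-1][0]
Hk=np.array([497.5,-271.5,85]);gp=np.array([7,0,-22]);Rb=rz(np.radians(-7.7));hb=np.array([608.5,-29,226])
bar=np.array([608.2,-31.3,290]);b0=bar-Rb[:,1]*220;b1=bar+Rb[:,1]*220
V={"A":(np.array([415.,93,401]),np.array([[0.042,0.111,0.993],[-0.353,-0.928,0.119],[0.935,-0.355,0]])),"B":(np.array([453.,193,384]),np.array([[-0.263,-0.192,0.946],[-0.763,-0.558,-0.325],[0.59,-0.807,0]]))}
for psi,pit in((-75,12),(-75,10),(-70,12)):
 G=grip(np.radians(psi),np.radians(pit),0);Yh=G[:,1]
 for k,(vp,vR) in V.items():
  q=q0
  print(psi,pit,k,"rot deg",np.degrees(Ro.from_matrix(vR@fk(q0,v)[1].T).as_rotvec()).round(),np.degrees(Ro.from_matrix(G@vR.T).as_rotvec()).round())
  for n,(p,R) in enumerate([(vp,vR),(Hk+gp-130*Yh+[0,0,120],G),(Hk+gp-110*Yh,G),(Hk+gp,G),(Hk+gp+[0,0,60],G),(np.array([480,-150,250.]),Rb@G),(hb+Rb@(gp+[-60,0,-30]),Rb@G),(hb+Rb@(gp+[0,0,15]),Rb@G)]):
    q,a,b,tr=go(q,p,R,25)
    P=np.array([pts(x,v)[:4] for x in tr])
    print(n,p.round(),round(a),round(b),"m",round(np.minimum(tr-LO,HI-tr).min(),2),q,"zmin wr",P[:,2,2].min().round(),"el",P[-1,1].round(),"clr",round(min(segd(pts(x,v)[1],pts(x,v)[2],b0,b1) for x in tr[::6])),round(min(segd(pts(x,v)[3]-54*pts(x,v)[4][:,1],pts(x,v)[2],b0,b1) for x in tr[::6])))
E
python3 /tmp/s.py
```

```text
-75 12 A rot deg [-72.  60.  77.] [ -5. -19.   3.]
0 [415.  93. 401.] 17 3 m 0.0 [-0.29  0.49 -0.75  1.84  0.91  2.02 -1.12] zmin wr 522.0 el [240.  48. 790.] clr 333 202
1 [ 472. -149.  210.] 0 0 m 0.02 [-0.09  0.73 -0.45  2.23  1.42  1.69 -1.71] zmin wr 281.0 el [343.   6. 719.] clr 248 156
2 [ 477. -168.   86.] 0 0 m 0.19 [-0.11  1.02 -0.36  2.15  1.54  1.66 -1.91] zmin wr 157.0 el [434.  20. 606.] clr 220 158
3 [ 504. -272.   63.] 0 0 m 0.27 [ 0.03  1.05 -0.23  2.13  1.75  1.56 -1.88] zmin wr 134.0 el [439. -40. 595.] clr 188 233
4 [ 504. -272.  123.] 0 0 m 0.23 [ 0.04  0.91 -0.25  2.19  1.72  1.54 -1.8 ] zmin wr 136.0 el [399. -43. 655.] clr 188 180
5 [ 480. -150.  250.] 0 0 m 0.23 [-0.09  0.67 -0.42  2.12  1.31  1.72 -1.58] zmin wr 199.0 el [318.   5. 740.] clr 198 128
6 [556. -22. 174.] 0 0 m 0.19 [-0.26  0.94 -0.42  1.79  1.26  1.83 -1.58] zmin wr 245.0 el [402.  83. 642.] clr 166 117
7 [615. -30. 219.] 0 0 m 0.18 [-0.24  0.9  -0.4   1.68  1.32  1.84 -1.41] zmin wr 247.0 el [393.  69. 658.] clr 127 50
-75 12 B rot deg [-34.  43.  66.] [-42. -14.  22.]
0 [453. 193. 384.] 0 0 m
[... 4341 characters left out ...]
.1 [-0.15  1.02 -0.32  2.24  1.6   1.63 -1.96] zmin wr 157.0 el [431.  37. 609.] clr 244 171
3 [ 504. -272.   63.] 0 0 m 0.18 [-0.    1.05 -0.17  2.19  1.83  1.53 -1.93] zmin wr 134.0 el [439. -24. 597.] clr 205 236
4 [ 504. -272.  123.] 0 0 m 0.17 [ 0.    0.9  -0.19  2.25  1.8   1.5  -1.85] zmin wr 136.0 el [397. -28. 659.] clr 205 183
5 [ 480. -150.  250.] 0 0 m 0.17 [-0.15  0.63 -0.37  2.19  1.35  1.65 -1.59] zmin wr 199.0 el [303.  19. 752.] clr 223 132
6 [556. -22. 174.] 0 0 m 0.24 [-0.31  0.9  -0.38  1.86  1.3   1.77 -1.58] zmin wr 245.0 el [389.  96. 656.] clr 188 120
7 [615. -30. 219.] 0 0 m 0.25 [-0.27  0.86 -0.36  1.75  1.35  1.77 -1.42] zmin wr 247.0 el [379.  79. 673.] clr 142 57
```

arm_command(rows=[[[2,24,5],[-2.7,3.5,5.3],1],[[4,48,10],[-5.4,7,10.6],1],[[6,72,15],[-8.1,10.5,15.9],1],[[8,96,20],[-10.8,14,21.2],1],[[10,120,25],[-13.5,17.5,26.5],1]])

```text
clock: 3.1
tool_pos: [432.9, 7.8, 359.0]
ee_rot: [[-0.878, -0.007, 0.478], [-0.473, -0.138, -0.87], [0.072, -0.99, 0.118]]
ft_force: [1.2, 0.2, -1.0]
width: 85.4
```

arm_command(rows=[[[2,24,5],[-2.7,3.5,5.3],1],[[4,48,10],[-5.4,7,10.6],1],[[6,72,15],[-8.1,10.5,15.9],1],[[8,96,20],[-10.8,14,21.2],1],[[10,120,25],[-13.5,17.5,26.5],1]])

```text
clock: 3.52
tool_pos: [364.7, 75.7, 408.1]
ee_rot: [[-0.551, -0.11, 0.827], [-0.754, -0.361, -0.55], [0.359, -0.926, 0.115]]
ft_force: [0.7, 0.4, -0.2]
width: 85.5
```

```bash
cat > rem.py <<'E'
from h import *
from sim import *
def rem(p,R,name=""):
    s=robot.get_state()
    print(name,"shift",(np.array(p)-s["tool_pos"]).round(1).tolist(),"turn",np.degrees(Ro.from_matrix(R@s["ee_rot"].T).as_rotvec()).round(1).tolist())
Hk=np.array([497.5,-271.5,85]);gp=np.array([7,0,-22]);Rb=rz(np.radians(-7.7))
G=grip(np.radians(-70),np.radians(12),0);Yh=G[:,1]
E
python3 -c "
from rem import *
log()
rem((453,193,384),np.array([[-0.263,-0.192,0.946],[-0.763,-0.558,-0.325],[0.59,-0.807,0]]))
rem(Hk+gp-130*Yh+[0,0,120],G,'G')
q=robot.get_state()['joint_pos']
for p in [Hk+gp-130*Yh+[0,0,120],Hk+gp-110*Yh,Hk+gp]:
    q,a,b,tr=go(q,p,G,25);print(a,b,q.round(2),np.minimum(tr-LO,HI-tr).min())
"
```

```text
t 3.52 q [1.312, -0.307, -1.534, 1.828, 0.033, 1.513, -0.803] p [364.7, 75.7, 408.1] y [-0.11, -0.361, -0.926] z [0.827, -0.55, 0.115] F [0.7, 0.37, -0.2] w 85.5
 shift [88.3, 117.3, -24.1] turn [-10.5, 12.6, 13.6]
G shift [96.3, -227.7, -198.1] turn [-56.7, -1.5, 34.0]
6.355287432313019e-14 3.5809613005732956e-14 [ 0.18  0.84 -0.78  2.31  1.58  1.91 -1.74] 0.0
7.652779469160725e-14 1.5760375546737442e-14 [ 0.14  1.13 -0.61  2.23  1.73  1.92 -1.92] 0.09908999699687326
1.8198773652309366e-13 4.968742738696855e-15 [ 0.27  1.12 -0.46  2.18  1.96  1.78 -1.83] 0.10637102783929042
```

arm_command(rows=[[[20,-20,-18],[-5,0,3],1],[[40,-40,-36],[-10,0,6],1],[[55,-65,-60],[-15,0,9],1],[[65,-90,-80],[-20,0,12],1],[[75,-115,-100],[-25,-1,15],1]])

```text
clock: 3.93
tool_pos: [368.5, -51.1, 368.0]
ee_rot: [[-0.368, 0.078, 0.927], [-0.672, -0.711, -0.207], [0.643, -0.699, 0.314]]
ft_force: [-0.4, -0.5, -0.4]
width: 85.7
```

```bash
cat > chk.py <<'E'
from rem import *
log()
rem(Hk+gp-130*Yh+[0,0,120],G,'G')
q=robot.get_state()['joint_pos']
for p in [Hk+gp-130*Yh+[0,0,120],Hk+gp-110*Yh,Hk+gp]:
    q,a,b,tr=go(q,p,G,25);print(round(a,1),round(b,1),q.round(2),np.minimum(tr-LO,HI-tr).min().round(3))
E
python3 chk.py
```

```text
t 3.93 q [1.199, -0.307, -1.533, 2.112, 0.497, 1.259, -0.858] p [368.5, -51.1, 368.0] y [0.078, -0.711, -0.699] z [0.927, -0.207, 0.314] F [-0.41, -0.48, -0.36] w 85.7
G shift [92.5, -100.9, -157.9] turn [-33.2, -0.2, 17.3]
0.0 0.0 [ 0.19  0.85 -0.78  2.31  1.58  1.92 -1.74] 0.0
0.0 0.0 [ 0.14  1.13 -0.61  2.23  1.73  1.92 -1.92] 0.094
0.0 0.0 [ 0.28  1.12 -0.46  2.18  1.96  1.79 -1.83] 0.101
```

arm_command(rows=[[[25,-25,-35],[0,0,0],1],[[50,-50,-70],[0,0,0],1],[[75,-75,-100],[-5,0,3],1],[[90,-90,-130],[-10,0,6],1],[[92,-100,-150],[-15,0,8],1]])

```text
clock: 4.35
tool_pos: [363.6, -160.2, 338.8]
ee_rot: [[-0.273, 0.214, 0.938], [-0.561, -0.827, 0.025], [0.781, -0.519, 0.346]]
ft_force: [-0.5, 0.3, -1.1]
width: 85.6
```

```bash
python3 chk.py
```

```text
t 4.35 q [1.264, -0.306, -1.532, 2.367, 0.883, 1.02, -1.001] p [363.6, -160.2, 338.8] y [0.214, -0.827, -0.519] z [0.938, 0.025, 0.346] F [-0.5, 0.33, -1.11] w 85.6
G shift [97.4, 8.2, -128.7] turn [-20.1, -0.3, 7.7]
0.0 0.0 [ 0.08  0.78 -0.66  2.31  1.54  1.81 -1.75] 0.0
0.0 0.0 [ 0.04  1.08 -0.51  2.23  1.68  1.82 -1.94] 0.11
0.0 0.0 [ 0.18  1.09 -0.36  2.19  1.91  1.7  -1.87] 0.191
```

```bash
python3 -c "
from sim import *
from h import robot
np.set_printoptions(suppress=True,precision=2)
q=robot.get_state()['joint_pos'];p,R,J=jac(q)
P=np.linalg.pinv(J)
print(P[[1,2]])  # rad per (m,m,m,rad..)
print('sv',np.linalg.svd(J)[1]);print('elbow',[x.round() for x in pts(q,v)[:4]])
"
```

```text
[[ 0.26 -0.63  0.64  0.74  0.44  0.1 ]
 [-5.89 -2.25  6.6   2.13 -0.66  1.78]]
sv [1.92 1.55 1.34 0.32 0.26 0.07]
elbow [array([-14.,  -4., 346.]), array([-57., 130., 832.]), array([291., 121., 515.]), array([ 364., -160.,  339.])]
```

arm_command(rows=[[[-10,-10,40],[5,0,0],1],[[-20,-20,80],[10,0,0],1],[[-20,-20,110],[14,0,0],1],[[0,-20,130],[14,0,0],1],[[30,-20,130],[14,0,0],1]])

```text
clock: 4.77
tool_pos: [367.2, -171.6, 419.8]
ee_rot: [[-0.28, 0.211, 0.936], [-0.689, -0.724, -0.043], [0.669, -0.657, 0.348]]
ft_force: [0.8, 0.6, 0.4]
width: 85.2
```

```bash
python3 chk.py
```

```text
t 4.77 q [0.526, -0.301, -0.687, 2.226, 0.736, 1.137, -0.663] p [367.2, -171.6, 419.8] y [0.211, -0.724, -0.657] z [0.936, -0.043, 0.348] F [0.8, 0.63, 0.4] w 85.2
G shift [93.8, 19.6, -209.8] turn [-30.3, -0.7, 8.0]
0.0 0.0 [ 0.11  0.8  -0.69  2.31  1.55  1.84 -1.75] 0.034
0.0 0.0 [ 0.07  1.09 -0.54  2.23  1.69  1.84 -1.93] 0.111
0.0 0.0 [ 0.21  1.09 -0.39  2.18  1.92  1.72 -1.86] 0.18
```

Freed. j1 and j3 are much better. Now on to the hover pose.

arm_command(rows=[[[30,5,0],[-3,0,1],1],[[60,10,-10],[-7,0,2],1],[[94,15,-40],[-12,0,3],1],[[94,20,-80],[-18,0,5],1],[[94,20,-120],[-24,-0.5,6.5],1]])

```text
clock: 5.18
tool_pos: [458.7, -156.4, 329.4]
ee_rot: [[-0.232, 0.283, 0.931], [-0.428, -0.889, 0.164], [0.874, -0.36, 0.327]]
ft_force: [0.4, -2.3, -1.7]
width: 85.6
```

```bash
python3 chk.py
```

```text
t 5.18 q [0.368, 0.378, -0.925, 2.268, 1.365, 1.628, -1.367] p [458.7, -156.4, 329.4] y [0.283, -0.889, -0.36] z [0.931, 0.164, 0.327] F [0.36, -2.35, -1.72] w 85.6
G shift [2.3, 4.4, -119.4] turn [-9.5, -0.5, 3.1]
0.0 0.0 [ 0.13  0.81 -0.71  2.31  1.56  1.86 -1.74] 0.105
0.0 0.0 [ 0.09  1.1  -0.56  2.23  1.7   1.87 -1.93] 0.112
0.0 0.0 [ 0.23  1.1  -0.41  2.18  1.93  1.74 -1.85] 0.158
```

arm_command(rows=[[[2,4,-30],[-4,0,1],1],[[2,4,-60],[-8,0,2],1],[[2,4,-90],[-9.5,-0.5,3.1],1],[[2,4,-119],[-9.5,-0.5,3.1],1],[[2,4,-119],[-9.5,-0.5,3.1],1]])

```text
clock: 5.6
tool_pos: [457.9, -153.3, 203.0]
ee_rot: [[-0.205, 0.331, 0.921], [-0.29, -0.919, 0.266], [0.935, -0.213, 0.284]]
ft_force: [-0.8, 1.3, -0.9]
width: 85.5
```

```bash
python3 - <<'E'
from h import *
t=cap("top","top2");s=cap("scene","scene2")
log()
print("dish",atz(t,(449*.64,344*.64),20))
c=load("top1")
# model overlays
H=np.array([497.5,-271.5,85])
th=np.linspace(0,np.pi,15)
pl=[[18*np.cos(a),0,55+18*np.sin(a)] for a in th]+[[-18,0,55],[18,0,-55]]+[[-18*np.cos(a)*-1,0,-55-18*np.sin(a)] for a in th]+[[18,0,53],[-18,0,-53]]
pl+= [[-18+36*k/10,0,55-11*k] for k in range(11)]
P=H+np.array(pl)
base=np.array([[497.5+a,-271.5+b,0] for a in(-45,45) for b in (-40,40)])
for nm,cc in(("top",load("top1")),("scene",load("scene1"))):
    uv=proj(cc,np.vstack([P,base]))
    if nm=="top": crop(cc,320,170,80,60,10,"c_top",uv)
    else: crop(cc,130,220,80,80,7,"c_scene",uv)
E
```

```text
t 5.7 q [0.136, 0.813, -0.719, 2.312, 1.559, 1.866, -1.74] p [459.9, -152.9, 209.6] y [0.333, -0.92, -0.208] z [0.918, 0.266, 0.294] F [0.21, 0.47, 0.37] w 85.5
dish [447.84396138 -77.82238401  20.        ]
```

View pics/c_top.png

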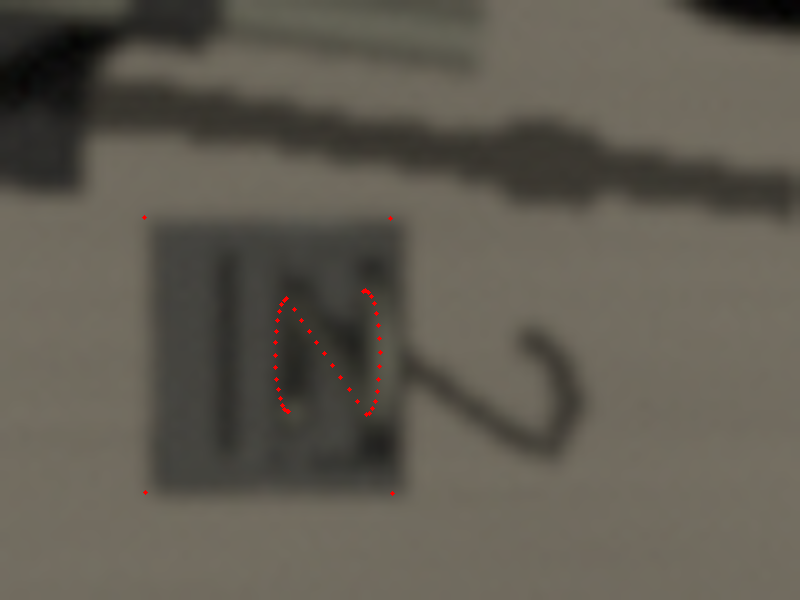

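View pics/c_scene.png

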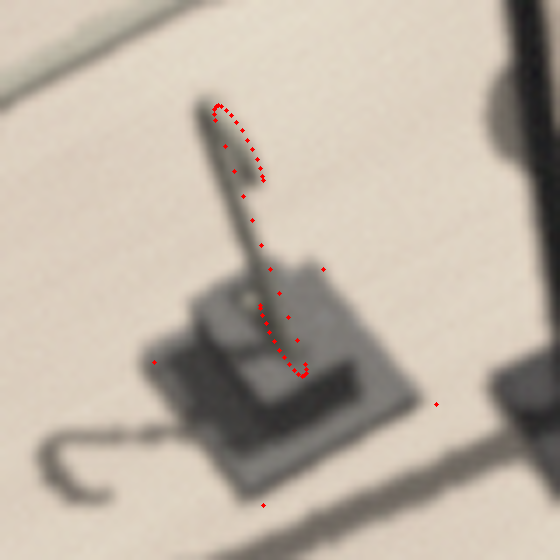

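```bash
sed -i 's/^Hk=.*/Hk=np.array([495.5,-275,85]);gp=np.array([6,0,-18]);Rb=rz(np.radians(-7.7))/' rem.py; python3 -c "
from rem import *
rem(Hk+gp-90*Yh,G,'pre');rem(Hk+gp,G,'g')"
```

```text
pre shift [11.5, -39.4, -123.9] turn [0.1, -0.3, 0.0]
g shift [41.6, -122.1, -142.6] turn [0.1, -0.3, 0.0]
```

arm_command(rows=[[[3,-10,-30],[0,0,0],0.5],[[6,-20,-60],[0,0,0],0.5],[[9,-30,-95],[0,0,0],0.5],[[11.5,-39.5,-124],[0,0,0],0.5],[[11.5,-39.5,-124],[0,0,0],0.5]])

```text
clock: 6.12
tool_pos: [471.0, -195.1, 84.6]
ee_rot: [[-0.215, 0.328, 0.92], [-0.287, -0.922, 0.262], [0.934, -0.207, 0.293]]
ft_force: [-0.6, -0.1, -0.4]
width: 43.0
```

```bash
python3 -c "
from rem import *
c=cap('scene');crop(c,110,190,130,110,6,'d1');t=cap('top');crop(t,280,170,120,90,6,'d1t')
log();rem(Hk+gp,G,'g')
"
```

```text
t 6.22 q [0.132, 1.093, -0.542, 2.236, 1.748, 1.853, -1.904] p [471.9, -193.0, 88.4] y [0.331, -0.921, -0.206] z [0.918, 0.264, 0.296] F [-0.19, -0.58, 1.03] w 43.0
g shift [29.6, -82.0, -21.4] turn [0.2, -0.2, 0.1]
```

View pics/d1.png

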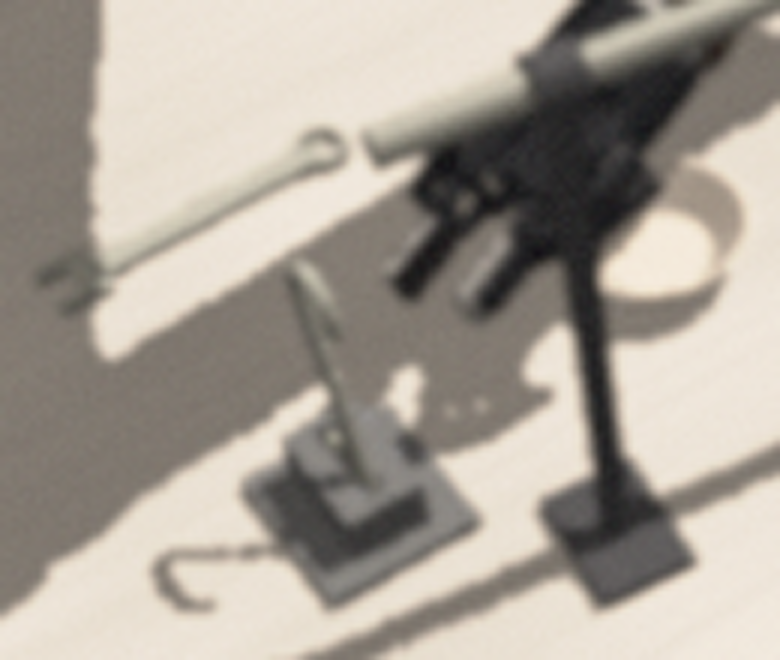

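View pics/d1t.png

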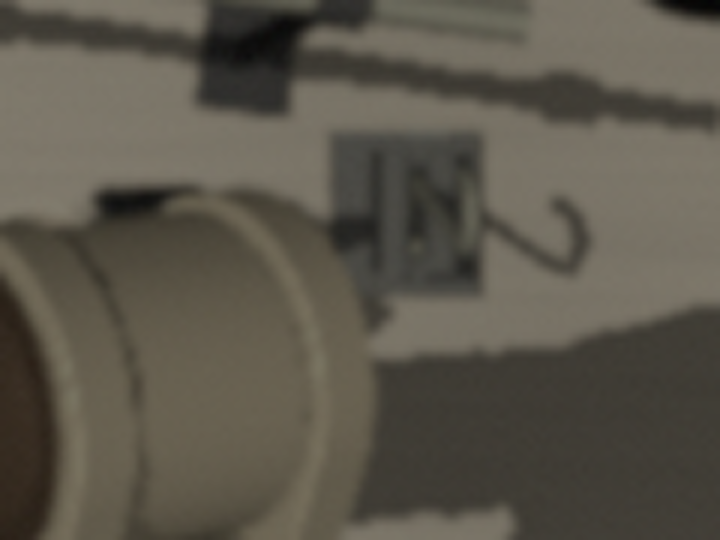

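arm_command(rows=[[[8,-22,-6],[0,0,0],0.5],[[16,-44,-12],[0,0,0],0.5],[[23,-63,-17],[0,0,0],0.5],[[29.5,-82,-21.5],[0,0,0],0.5],[[29.5,-82,-21.5],[0,0,0],0.5]])

```text
clock: 6.63
tool_pos: [502.7, -278.6, 72.1]
ee_rot: [[-0.226, 0.329, 0.917], [-0.282, -0.923, 0.261], [0.933, -0.199, 0.301]]
ft_force: [0.4, 0.3, 0.6]
width: 42.7
```

```bash
python3 -c "
from rem import *
c=cap('scene');crop(c,120,200,100,90,8,'d2');t=cap('top');crop(t,300,170,100,80,8,'d2t')
log();rem(Hk+gp,G,'g')
"
```

```text
t 6.73 q [0.244, 1.089, -0.421, 2.193, 1.935, 1.749, -1.842] p [502.5, -275.3, 71.0] y [0.331, -0.922, -0.203] z [0.917, 0.263, 0.301] F [0.61, 0.19, 0.16] w 42.7
g shift [-1.0, 0.3, -4.0] turn [0.3, 0.1, 0.2]
```

View pics/d2.png

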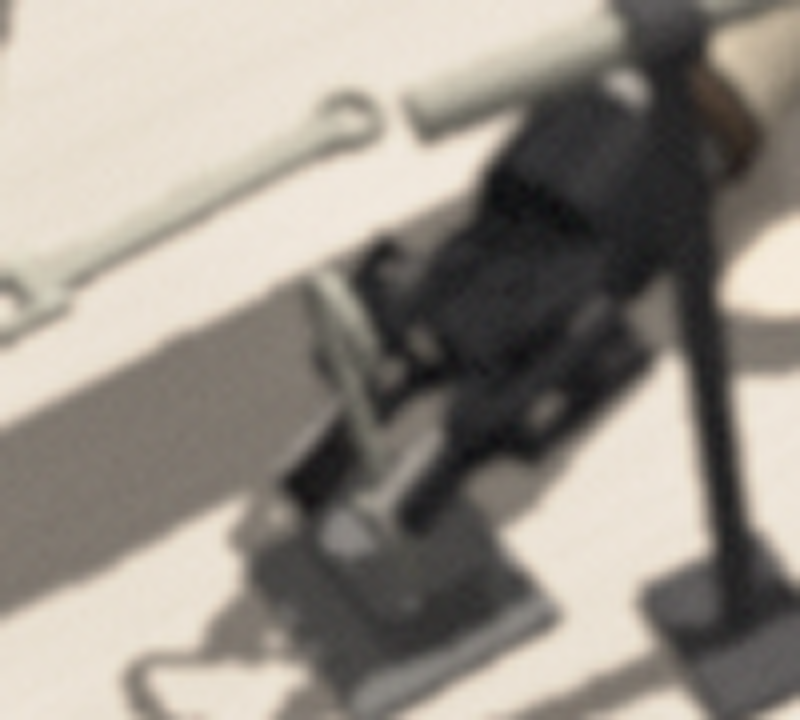

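View pics/d2t.png

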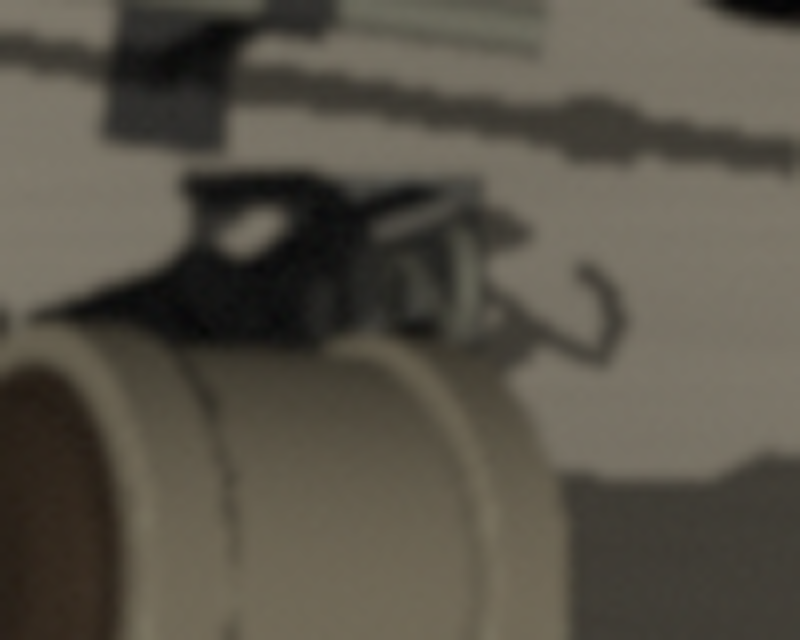

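arm_command(rows=[[[-0.5,0,-3],[0,0,0],0],[[-0.5,0,-3],[0,0,0],0],[[-0.5,0,-3],[0,0,0],0],[[-0.5,0,-3],[0,0,0],0],[[-0.5,0,-3],[0,0,0],0]], newtons=25)

```text
clock: 7.15
tool_pos: [503.0, -274.5, 68.9]
ee_rot: [[-0.225, 0.333, 0.916], [-0.285, -0.921, 0.265], [0.932, -0.201, 0.302]]
ft_force: [1.6, 1.1, 4.3]
width: 7.1
```

arm_command(rows=[[[0,0,0],[0,0,0],0],[[0,0,0],[0,0,0],0]], newtons=25)

```text
clock: 7.32
tool_pos: [503.3, -274.2, 69.0]
ee_rot: [[-0.225, 0.334, 0.915], [-0.285, -0.921, 0.266], [0.932, -0.201, 0.302]]
ft_force: [1.4, 0.1, 3.0]
width: 6.8
```

```bash
python3 -c "
from rem import *
c=cap('scene');crop(c,120,200,100,90,8,'d3')
log();rem(Hk+gp,G,'g')
"
```

```text
t 7.37 q [0.24, 1.096, -0.419, 2.19, 1.938, 1.751, -1.847] p [503.3, -274.3, 69.0] y [0.334, -0.921, -0.201] z [0.915, 0.266, 0.302] F [0.74, -0.0, 3.21] w 7.0
g shift [-1.8, -0.7, -2.0] turn [0.4, 0.3, 0.1]
```

View pics/d3.png

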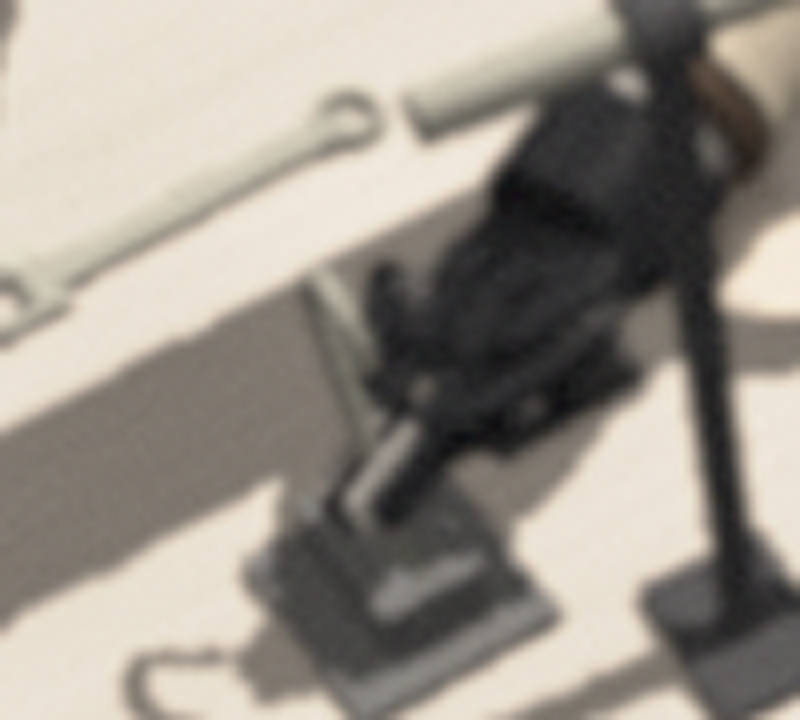

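arm_command(rows=[[[0,0,0],[0,0,0],0],[[0,0,15],[0,0,0],0],[[0,0,30],[0,0,0],0],[[0,0,45],[0,0,0],0],[[0,0,60],[0,0,0],0]], newtons=45)

```text
clock: 7.78
tool_pos: [502.3, -274.3, 128.1]
ee_rot: [[-0.222, 0.333, 0.916], [-0.286, -0.921, 0.265], [0.932, -0.203, 0.3]]
ft_force: [1.0, 0.1, -0.1]
width: 6.3
```

```bash
python3 -c "
from rem import *
c=cap('scene');crop(c,110,170,110,100,7,'d4');t=cap('top');crop(t,290,170,100,80,8,'d4t')
log()
"
```

```text
t 7.88 q [0.263, 0.949, -0.463, 2.248, 1.895, 1.722, -1.768] p [503.1, -274.4, 130.0] y [0.334, -0.921, -0.201] z [0.915, 0.266, 0.303] F [-0.07, 0.48, -0.52] w 6.6
```

View pics/d4.png

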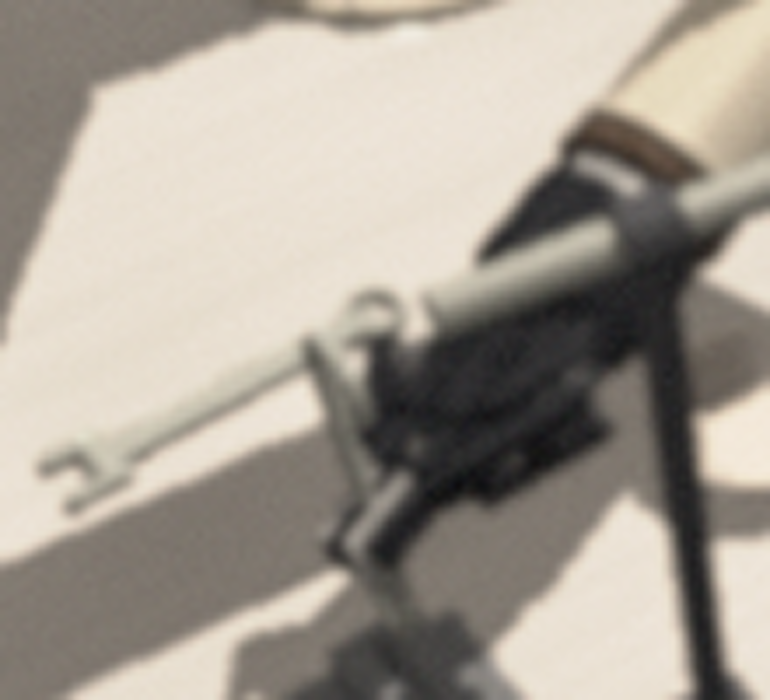

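View pics/d4t.png

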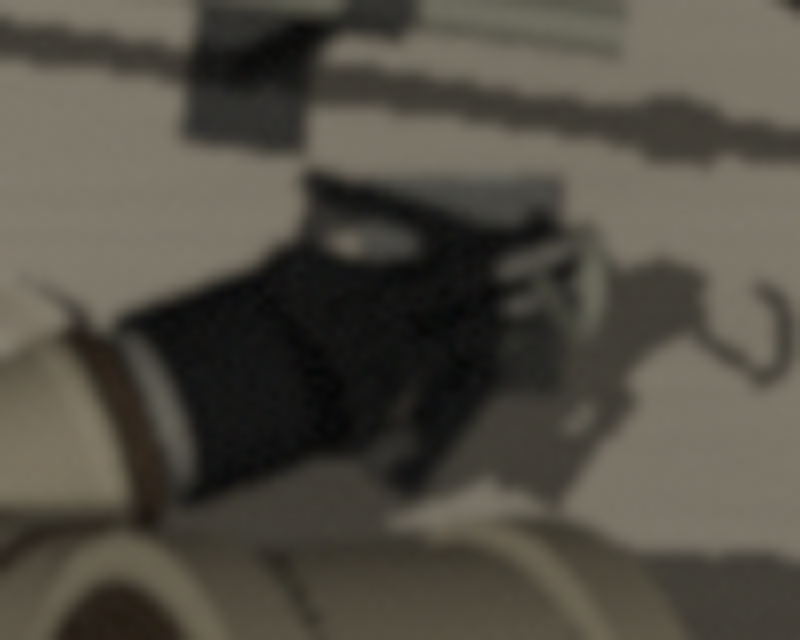

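```bash
cat > ins.py <<'E'
from rem import *
O=np.array([608.5,-29,0]) # rail point at groove
r=np.array([-5.2,-0.7,71]) # hook_top rel TCP, hook frame
def leanm(deg): return Ro.from_rotvec(np.radians(deg)*np.array([-.94,-.34,0])).as_matrix()
def tgt(loc,deg,R0=None,O=O):
    Rh=Rb@leanm(deg);G0=G if R0 is None else R0
    return O+Rb@np.array(loc,float)-Rh@r, Rh@G0, Rh
def boxd(p,R):
    ax=Rb[:,1];b=np.array([608.5,-29,290.])
    m=1e9
    for k in np.linspace(54,330,24):
        hx,hz=(38,42.5) if k<160 else (45,45)
        for a in np.linspace(-1,1,9):
            for c in (-1,1):
                for q in (np.array([a*hx,-k,c*hz]),np.array([c*hx,-k,a*hz])):
                    w=p+R@q-b;w=w-ax*(w@ax);m=min(m,np.linalg.norm(w))
    return m-9
E
python3 - <<'E'
from ins import *
q0=robot.get_state()['joint_pos']
for deg in (0,10,20,30):
    q=q0
    for loc in ((-60,0,250),(-45,0,312),(0,0,312),(0,0,287)):
        p,R,_=tgt(loc,deg);q,a,b,tr=go(q,p,R,12)
        print(deg,loc,p.round(),"err",round(a,1),round(b,1),"m",np.minimum(tr-LO,HI-tr).min().round(2),"box",boxd(p,R).round(), "Y",R[:,1].round(2))
E
```

```text
0 (-60, 0, 250) [554. -21. 179.] err 0.0 0.0 m 0.03 box 58.0 Y [ 0.21 -0.96 -0.21]
0 (-45, 0, 312) [569. -23. 241.] err 0.0 0.0 m 0.02 box 15.0 Y [ 0.21 -0.96 -0.21]
0 (0, 0, 312) [614. -29. 241.] err 0.0 0.0 m 0.02 box -8.0 Y [ 0.21 -0.96 -0.21]
0 (0, 0, 287) [614. -29. 216.] err 0.0 0.0 m 0.04 box -6.0 Y [ 0.21 -0.96 -0.21]
10 (-60, 0, 250) [557. -33. 180.] err 3.1 0.5 m 0.0 box 63.0 Y [ 0.21 -0.98 -0.03]
10 (-45, 0, 312) [572. -35. 242.] err 0.2 0.0 m 0.0 box 15.0 Y [ 0.21 -0.98 -0.03]
10 (0, 0, 312) [616. -41. 242.] err 0.0 0.0 m 0.0 box -8.0 Y [ 0.21 -0.98 -0.03]
10 (0, 0, 287) [616. -41. 217.] err 0.0 0.0 m 0.02 box 11.0 Y [ 0.21 -0.98 -0.03]
20 (-60, 0, 250) [559. -45. 184.] err 3.8 0.6 m 0.0 box 67.0 Y [ 0.21 -0.97  0.14]
20 (-45, 0, 312) [574. -47. 246.] err 0.1 0.0 m 0.0 box 16.0 Y [ 0.21 -0.97  0.14]
20 (0, 0, 312) [619. -53. 246.] err 0.0 0.0 m 0.0 box 1.0 Y [ 0.21 -0.97  0.14]
20 (0, 0, 287) [619. -53. 221.] err 0.0 0.0 m 0.02 box 24.0 Y [ 0.21 -0.97  0.14]
30 (-60, 0, 250) [562. -56. 189.] err 4.2 0.7 m 0.0 box 72.0 Y [ 0.2  -0.93  0.31]
30 (-45, 0, 312) [577. -58. 251.] err 0.1 0.0 m 0.0 box 16.0 Y [ 0.2  -0.93  0.31]
30 (0, 0, 312) [621. -64. 251.] err 0.0 0.0 m 0.0 box 6.0 Y [ 0.2  -0.93  0.31]
30 (0, 0, 287) [621. -64. 226.] err 0.0 0.0 m 0.02 box 30.0 Y [ 0.2  -0.93  0.31]
```

```bash
cat >> ins.py <<'E'
def tgt2(loc,yaw,deg,O=O):
    Rh=Rb@rz(np.radians(yaw))@leanm(deg)
    return O+Rb@np.array(loc,float)-Rh@r, Rh@G, Rh
E
python3 - <<'E'
from ins import *
q0=robot.get_state()['joint_pos']
print("now",q0.round(2))
for yaw in (0,15,25,30):
  for deg in (0,10,20):
    q=q0;o=[]
    for loc in ((-120,0,260),(-60,0,310),(0,0,310),(0,0,280.5)):
        p,R,_=tgt2(loc,yaw,deg);q,a,b,tr=go(q,p,R,10)
        o.append((round(a,1),float(np.minimum(tr-LO,HI-tr).min().round(2)),float(boxd(p,R).round())))
    print(yaw,deg,o,q.round(2))
E
```

```text
now [ 0.26  0.95 -0.46  2.25  1.9   1.72 -1.77]
0 0 [(np.float64(0.0), 0.0, 101.0), (np.float64(0.0), 0.0, 30.0), (np.float64(0.0), 0.01, -6.0), (np.float64(0.0), 0.03, -0.0)] [-0.05  0.97 -0.68  1.75  1.51  1.98 -1.45]
0 10 [(np.float64(3.7), 0.0, 103.0), (np.float64(0.0), 0.0, 31.0), (np.float64(0.0), 0.0, -8.0), (np.float64(0.0), 0.03, 16.0)] [-0.19  1.   -0.46  1.73  1.5   1.98 -1.49]
0 20 [(np.float64(4.6), 0.0, 105.0), (np.float64(0.0), 0.0, 31.0), (np.float64(0.0), 0.0, 3.0), (np.float64(0.0), 0.03, 30.0)] [-0.32  1.06 -0.25  1.71  1.48  1.98 -1.52]
15 0 [(np.float64(0.0), 0.06, 114.0), (np.float64(0.0), 0.07, 45.0), (np.float64(0.0), 0.11, -7.0), (np.float64(0.0), 0.15, 10.0)] [-0.03  0.9  -0.69  1.96  1.67  1.87 -1.47]
15 10 [(np.float64(2.4), 0.0, 115.0), (np.float64(0.0), 0.0, 44.0), (np.float64(0.0), 0.05, -7.0), (np.float64(0.0), 0.09, 19.0)] [-0.15  0.96 -0.52  1.94  1.7   1.93 -1.55]
15 20 [(np.float64(3.1), 0.0, 116.0), (np.float64(0.0), 0.0, 42.0), (np.float64(0.0), 0.04, -2.0), (np.float64(0.0), 0.08, 26.0)] [-0.3   1.01 -0.29  1.91  1.69  1.94 -1.62]
25 0 [(np.floa
[... 333 characters left out ...]
]
25 20 [(np.float64(2.8), 0.0, 124.0), (np.float64(0.0), 0.01, 51.0), (np.float64(0.0), 0.07, -4.0), (np.float64(0.0), 0.12, 26.0)] [-0.3   0.99 -0.27  2.04  1.83  1.9  -1.7 ]
30 0 [(np.float64(0.0), 0.06, 127.0), (np.float64(0.0), 0.07, 61.0), (np.float64(0.0), 0.15, 1.0), (np.float64(0.0), 0.25, 14.0)] [ 0.01  0.83 -0.69  2.17  1.88  1.76 -1.5 ]
30 10 [(np.float64(2.0), 0.0, 128.0), (np.float64(0.0), 0.01, 58.0), (np.float64(0.0), 0.11, -1.0), (np.float64(0.0), 0.16, 20.0)] [-0.12  0.91 -0.51  2.14  1.93  1.86 -1.61]
30 20 [(np.float64(2.8), 0.0, 128.0), (np.float64(0.0), 0.01, 55.0), (np.float64(0.0), 0.09, -2.0), (np.float64(0.0), 0.14, 26.0)] [-0.31  0.98 -0.25  2.1   1.9   1.88 -1.74]
```

```bash
python3 - <<'E'
from ins import *
for yaw in (0,15,25):
  for deg in (0,10,20):
      o=[]
      for loc in ((-35,0,310),(-22,0,309),(-12,0,307),(-6,0,300),(-3,0,290),(0,0,285),(0,0,280.5)):
        p,R,_=tgt2(loc,yaw,deg)
        o.append(int(boxd(p,R)))
      print(yaw,deg,o)
E
```

```text
0 0 [6, -6, -7, -6, -6, -4, 0]
0 10 [6, -5, -7, -1, 8, 12, 15]
0 20 [6, -2, 1, 9, 20, 25, 30]
15 0 [20, 7, -1, -6, 1, 5, 9]
15 10 [19, 7, -2, 0, 9, 14, 18]
15 20 [18, 6, 0, 6, 16, 22, 26]
25 0 [30, 17, 7, 2, 5, 8, 12]
25 10 [28, 16, 6, 3, 10, 14, 19]
25 20 [26, 14, 6, 7, 16, 21, 25]
```

```bash
python3 - <<'E'
from ins import *
for loc,y,d in (((-120,0,290),25,0),((-60,0,312),25,5)):
    p,R,_=tgt2(loc,y,d);rem(p,R,str(loc))
E
```

```text
(-120, 0, 290) shift [-8.7, 263.7, 89.0] turn [0.3, 0.3, 17.4]
(-60, 0, 312) shift [54.5, 250.7, 111.4] turn [-4.1, -2.0, 17.4]
```

arm_command(rows=[[[-2,20,20],[0,0,2],0],[[-4,50,40],[0,0,4],0],[[-6,80,55],[0,0,6],0],[[-8,110,70],[0,0,8],0],[[-8,140,80],[0,0,10],0]])

```text
clock: 8.3
tool_pos: [494.1, -133.4, 209.8]
ee_rot: [[-0.171, 0.489, 0.855], [-0.321, -0.848, 0.421], [0.932, -0.202, 0.302]]
ft_force: [0.8, -0.6, -1.2]
width: 6.3
```

```bash
python3 - <<'E'
from ins import *
log()
for loc,y,d in (((-120,0,290),25,0),((-60,0,312),25,5)):
    p,R,_=tgt2(loc,y,d);rem(p,R,str(loc))
E
```

```text
t 8.3 q [0.089, 0.788, -0.671, 2.354, 1.703, 1.807, -1.714] p [494.1, -133.4, 209.8] y [0.489, -0.848, -0.202] z [0.855, 0.421, 0.302] F [0.84, -0.65, -1.17] w 6.3
(-120, 0, 290) shift [0.2, 122.7, 9.2] turn [0.2, 0.3, 7.4]
(-60, 0, 312) shift [63.4, 109.8, 31.5] turn [-3.9, -2.5, 7.3]
```

arm_command(rows=[[[0,25,2],[0,0,2],0],[[0,55,4],[0,0,4],0],[[0,85,6],[0,0,6],0],[[0,110,8],[0,0,7.4],0],[[0,123,9],[0,0,7.4],0]])

```text
clock: 8.72
tool_pos: [493.8, -7.8, 217.5]
ee_rot: [[-0.124, 0.597, 0.793], [-0.342, -0.776, 0.53], [0.931, -0.205, 0.301]]
ft_force: [0.1, 0.0, -0.9]
width: 6.3
```

```bash
python3 - <<'E'
from ins import *
s=cap('scene','s3');t=cap('top','t3');log()
st=robot.get_state();Rh=st["ee_rot"]@G.T
th=np.linspace(0,np.pi,15)
pl=[[18*np.cos(a),0,18*np.sin(a)] for a in th]+[[18,0,-2]]+[[-18+36*k/10,0,-11*k] for k in range(11)]
P=st["tool_pos"]+(Rh@(r+np.array(pl)).T).T
np.save("hp.npy",P)
crop(s,180,130,110,90,7,'e_s',proj(s,P));crop(t,230,140,90,80,8,'e_t',proj(t,P))
crop(s,180,130,110,90,7,'e_s0');crop(t,230,140,90,80,8,'e_t0')
for loc,y,d in (((-60,0,312),25,5),):
    p,R,_=tgt2(loc,y,d);rem(p,R,str(loc))
E
```

```text
t 8.82 q [-0.11, 0.822, -0.773, 2.299, 1.592, 1.903, -1.71] p [494.4, -8.2, 217.7] y [0.596, -0.777, -0.205] z [0.793, 0.529, 0.302] F [0.75, -0.25, -0.86] w 6.0
(-60, 0, 312) shift [63.1, -15.5, 23.7] turn [-3.9, -2.8, -0.2]
```

View pics/e_s.png

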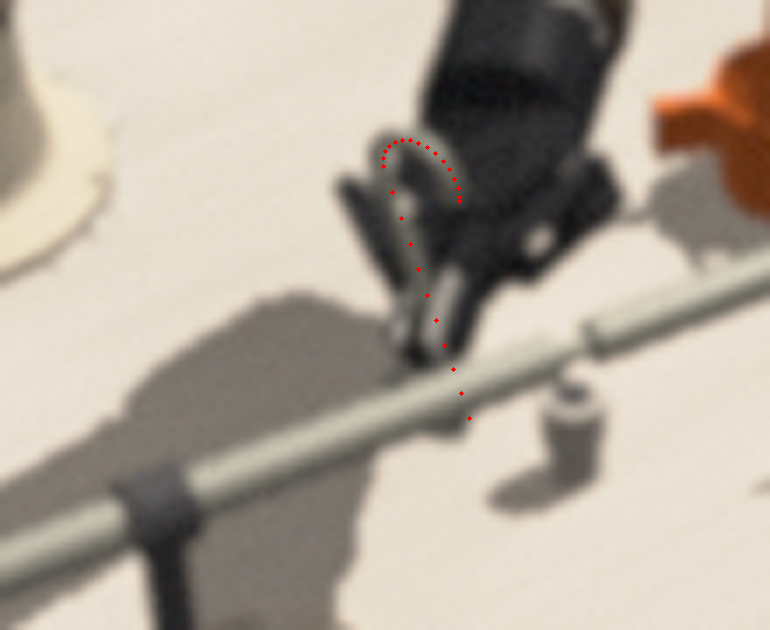

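View pics/e_t.png

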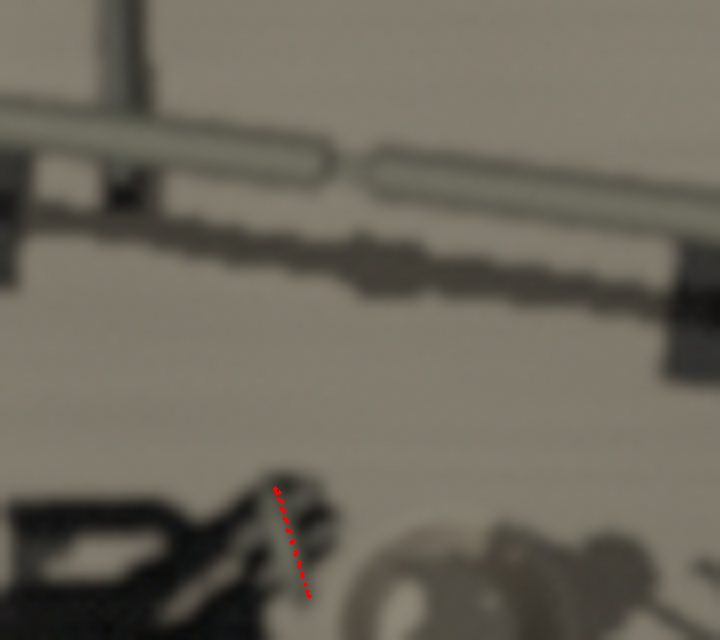

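View pics/e_t0.png

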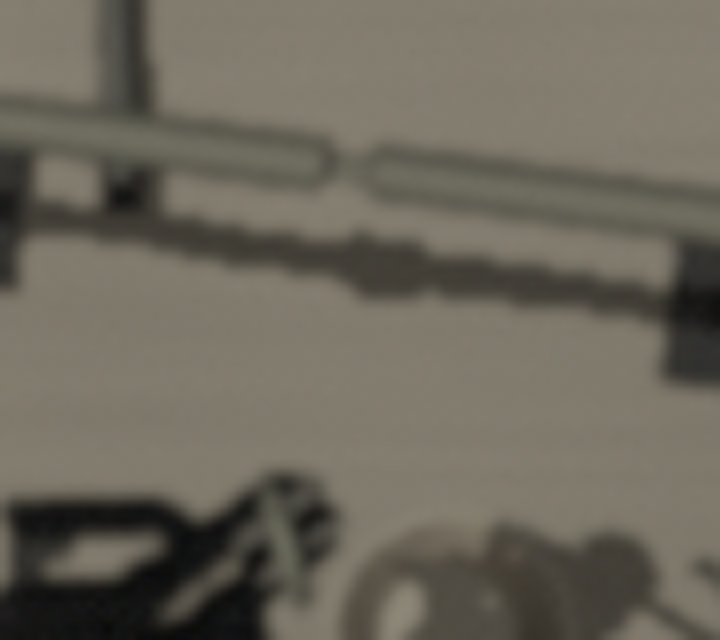

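arm_command(rows=[[[0,-2,12],[-1,-1,0],0],[[10,-5,24],[-2,-2,0],0],[[30,-8,24],[-3,-2.8,0],0],[[50,-12,24],[-3.9,-2.8,0],0],[[63,-15.5,24],[-3.9,-2.8,0],0]])

```text
clock: 9.23
tool_pos: [559.1, -26.2, 242.8]
ee_rot: [[-0.175, 0.602, 0.779], [-0.275, -0.79, 0.548], [0.946, -0.118, 0.303]]
ft_force: [0.2, 0.2, -0.9]
width: 6.1
```

```bash
cat > ov.py <<'E'
from ins import *
def ov(tag,yaw=25,deg=5,locs=()):
    s=cap('scene');t=cap('top');log()
    st=robot.get_state();Rh=st["ee_rot"]@G.T
    th=np.linspace(0,np.pi,15)
    pl=[[18*np.cos(a),0,18*np.sin(a)] for a in th]+[[18,0,-2]]
    P=st["tool_pos"]+(Rh@(r+np.array(pl)).T).T
    ht=st["tool_pos"]+Rh@r
    print("hook_top world",ht.round(1),"rail-local",(Rb.T@(ht-O)).round(1))
    crop(s,200,130,100,75,8,tag+'_s0');crop(t,240,140,75,56,10,tag+'_t0')
    crop(s,200,130,100,75,8,tag+'_s',proj(s,P));crop(t,240,140,75,56,10,tag+'_t',proj(t,P))
    for loc,y,d in locs:
        p,R,_=tgt2(loc,y,d);rem(p,R,str(loc))
E
python3 - <<'E'
from ov import *
ov("f",locs=(((-35,0,312),25,10),((-22,0,311),25,10)))
E
```

```text
t 9.33 q [-0.078, 0.811, -0.678, 2.206, 1.726, 1.896, -1.59] p [558.7, -27.0, 243.1] y [0.6, -0.792, -0.118] z [0.781, 0.546, 0.305] F [-1.06, -0.32, -0.17] w 6.2
hook_top world [550.  -24.1 313.7] rail-local [-58.6  -2.9 313.7]
(-35, 0, 312) shift [27.3, -4.9, -0.8] turn [-3.8, -2.9, 0.2]
(-22, 0, 311) shift [40.2, -6.7, -1.8] turn [-3.8, -2.9, 0.2]
```

View pics/f_t.png

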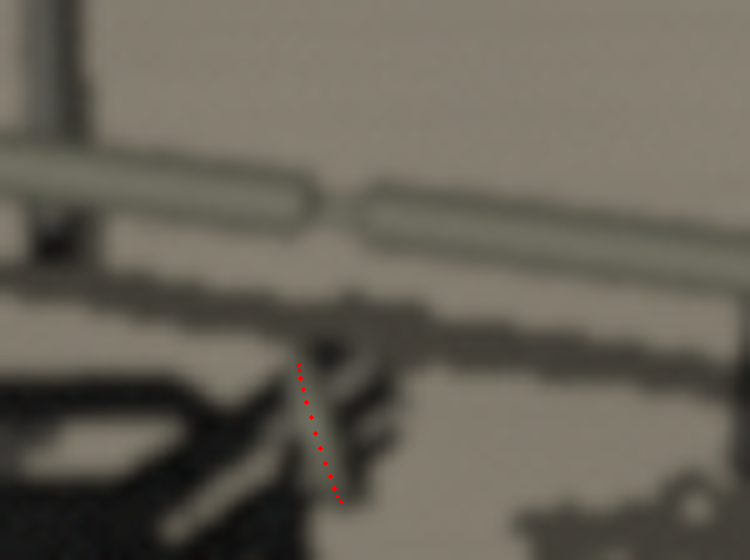

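View pics/f_s.png

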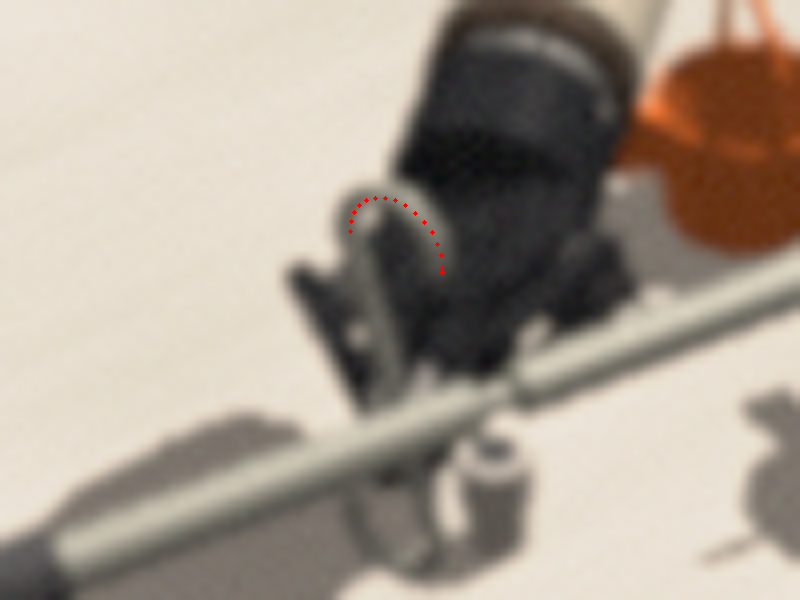

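```bash
sed -i 's/^r=.*/r=np.array([-5.2,-2.2,71.5])/' ins.py; python3 - <<'E'
from ins import *
for loc in ((-38,0,313),(-22,0,312),(-12,0,309),(-6,0,304),(-3,0,296),(-2,0,288)):
    p,R,_=tgt2(loc,25,10);rem(p,R,str(loc)); print(boxd(p,R).round())
E
```

```text
(-38, 0, 313) shift [23.9, -3.2, -0.5] turn [-3.8, -2.9, 0.2]
32.0
(-22, 0, 312) shift [39.8, -5.3, -1.5] turn [-3.8, -2.9, 0.2]
16.0
(-12, 0, 309) shift [49.7, -6.7, -4.5] turn [-3.8, -2.9, 0.2]
7.0
(-6, 0, 304) shift [55.6, -7.5, -9.5] turn [-3.8, -2.9, 0.2]
2.0
(-3, 0, 296) shift [58.6, -7.9, -17.5] turn [-3.8, -2.9, 0.2]
6.0
(-2, 0, 288) shift [59.6, -8.0, -25.5] turn [-3.8, -2.9, 0.2]
13.0
```

arm_command(rows=[[[12,-1.5,1],[-2,-1.5,0],0],[[24,-3,0],[-3.8,-2.9,0.2],0],[[32,-4,-0.5],[-3.8,-2.9,0.2],0],[[40,-5.3,-1],[-3.8,-2.9,0.2],0],[[40,-5.3,-1],[-3.8,-2.9,0.2],0]])

```text
clock: 9.75
tool_pos: [599.4, -33.1, 242.5]
ee_rot: [[-0.225, 0.605, 0.764], [-0.213, -0.796, 0.567], [0.951, -0.035, 0.308]]
ft_force: [-0.0, 1.1, -1.0]
width: 6.3
```

```bash
python3 - <<'E'
from ov import *
ov("g",locs=(((-12,0,309),25,10),((-6,0,304),25,10),((-3,0,296),25,10)))
E
```

```text
t 9.85 q [-0.103, 0.865, -0.585, 2.13, 1.815, 1.918, -1.57] p [598.5, -32.6, 242.5] y [0.606, -0.795, -0.036] z [0.764, 0.568, 0.307] F [-0.8, 0.2, -1.1] w 6.0
hook_top world [586.6 -26.4 313. ] rail-local [-22.1  -0.4 313. ]
(-12, 0, 309) shift [10.0, -1.0, -4.0] turn [-0.1, 0.0, 0.0]
(-6, 0, 304) shift [15.9, -1.8, -9.0] turn [-0.1, 0.0, 0.0]
(-3, 0, 296) shift [18.9, -2.2, -17.0] turn [-0.1, 0.0, 0.0]
```

View pics/g_t0.png

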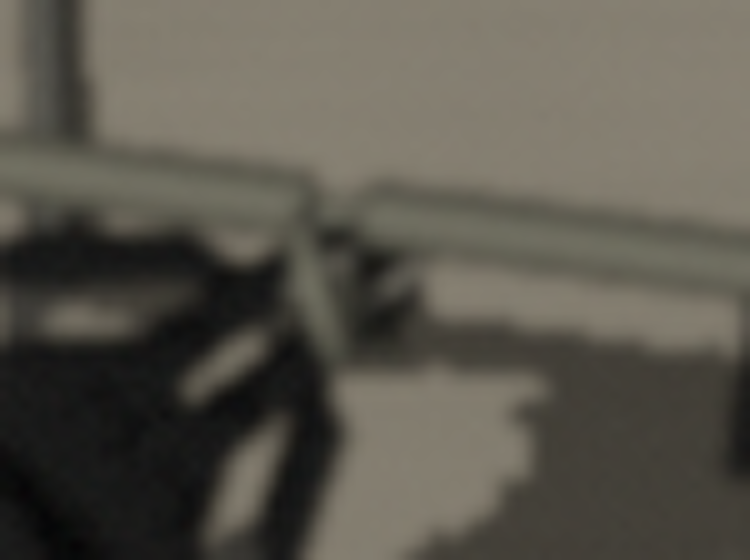

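View pics/g_s.png

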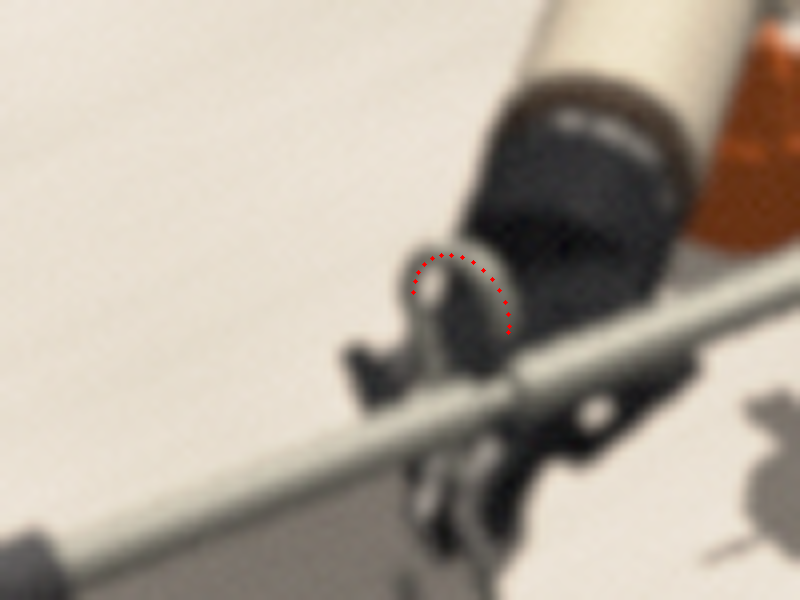

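arm_command(rows=[[[5,-1.5,-1],[0,0,0],0],[[10,-3,-4],[0,0,0],0],[[14,-3.5,-7],[0,0,0],0],[[16.5,-3.8,-10],[0,0,0],0],[[18,-4,-14],[0,0,0],0]])

```text
clock: 10.27
tool_pos: [616.8, -36.8, 228.3]
ee_rot: [[-0.225, 0.605, 0.764], [-0.213, -0.795, 0.568], [0.951, -0.035, 0.308]]
ft_force: [-0.0, -0.1, -1.1]
width: 6.2
```

```bash
python3 - <<'E'
from ov import *
ov("h",locs=(((-3,-2,296),25,10),((-1,-2,288),25,10)))
E
```

```text
t 10.37 q [-0.099, 0.899, -0.56, 2.093, 1.85, 1.901, -1.561] p [616.4, -36.8, 227.5] y [0.605, -0.795, -0.036] z [0.764, 0.568, 0.306] F [-0.55, -0.27, -0.73] w 6.1
hook_top world [604.6 -30.6 298. ] rail-local [ -3.6  -2.1 298. ]
(-3, -2, 296) shift [0.7, -0.1, -2.0] turn [-0.1, -0.0, 0.0]
(-1, -2, 288) shift [2.6, -0.3, -10.0] turn [-0.1, -0.0, 0.0]
```

View pics/h_t0.png

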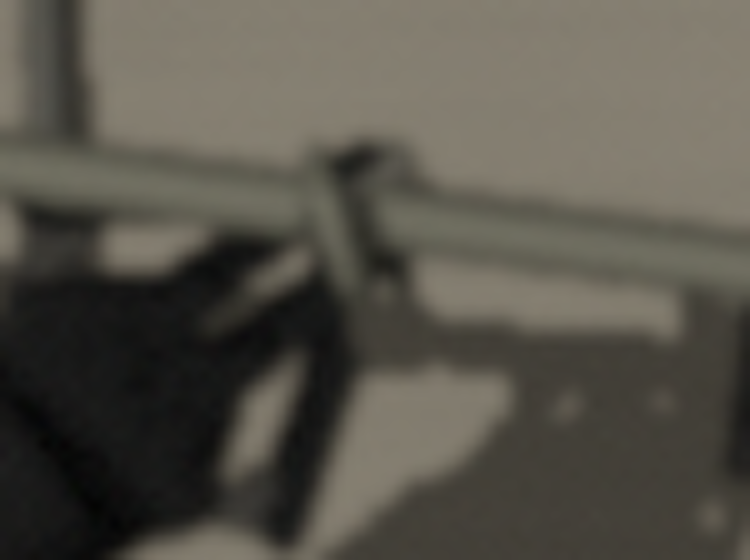

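View pics/h_s.png

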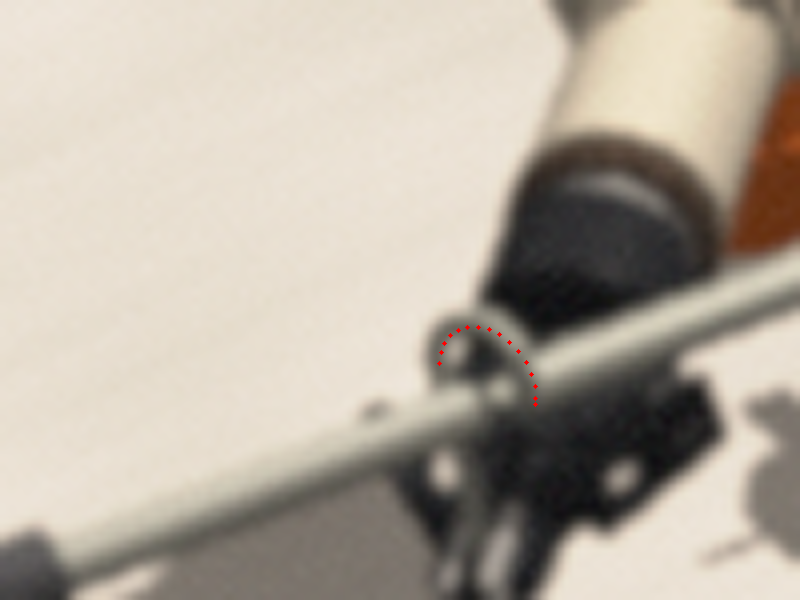

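```bash
python3 - <<'E'
from ins import *
q=robot.get_state()['joint_pos']
for loc,y,d in (((-1,-2.5,291),16,9),((-1,-2.5,291),8,8),((0,-2,284),8,8),((0,-2,280),8,6)):
    p,R,_=tgt2(loc,y,d);rem(p,R,str(loc));q,a,b,tr=go(q,p,R,8); print(boxd(p,R).round(),round(a,1),np.minimum(tr-LO,HI-tr).min().round(2))
E
```

```text
(-1, -2.5, 291) shift [0.9, -1.5, -7.2] turn [0.8, 0.5, -9.0]
9.0 0.0 0.08
(-1, -2.5, 291) shift [-0.6, -1.7, -7.4] turn [1.7, 0.9, -17.0]
6.0 0.0 0.04
(0, -2, 284) shift [0.4, -1.3, -14.4] turn [1.7, 0.9, -17.0]
13.0 0.0 0.04
(0, -2, 280) shift [-0.4, 1.0, -18.7] turn [3.5, 1.9, -17.0]
15.0 0.0 0.04
```

arm_command(rows=[[[1,-0.5,-2],[0,0,-4],0],[[1,-1,-4],[0,0,-8],0],[[0.5,-1.3,-6],[1,0.5,-12],0],[[0,-1.5,-7],[1.5,0.8,-15],0],[[0,-1.5,-7],[1.5,0.8,-15],0]])

```text
clock: 10.78
tool_pos: [617.4, -37.4, 220.6]
ee_rot: [[-0.263, 0.376, 0.888], [-0.176, -0.924, 0.34], [0.949, -0.067, 0.309]]
ft_force: [0.2, -0.4, -0.9]
width: 5.9
```

```bash
python3 - <<'E'
from ov import *
ov("i",locs=(((-1,-2,286),10,8),((0,-2,280),10,8)))
E
```

```text
t 10.88 q [-0.127, 0.948, -0.556, 1.885, 1.636, 1.952, -1.505] p [616.4, -38.1, 220.4] y [0.38, -0.923, -0.065] z [0.888, 0.343, 0.307] F [0.22, 0.13, -0.34] w 6.4
hook_top world [607.3 -31.  291.2] rail-local [ -0.9  -2.2 291.2]
(-1, -2, 286) shift [-0.3, 0.4, -5.2] turn [0.2, 0.2, -0.1]
(0, -2, 280) shift [0.7, 0.3, -11.2] turn [0.2, 0.2, -0.1]
```

View pics/i_t0.png

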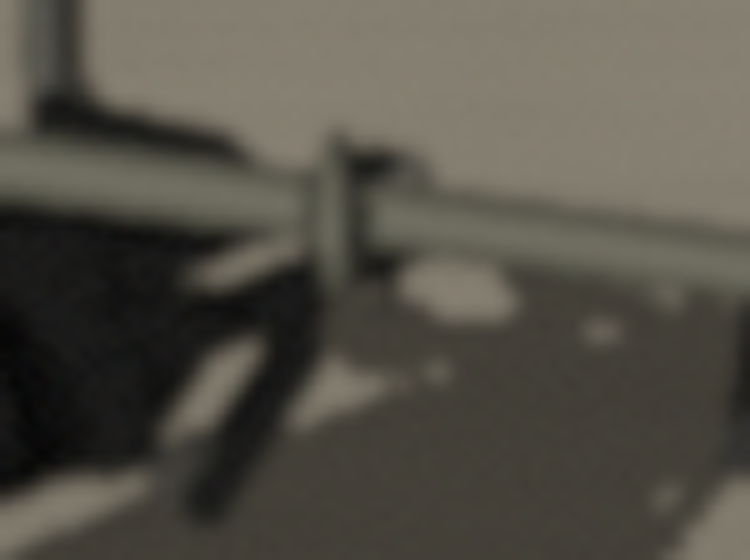

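View pics/i_s0.png

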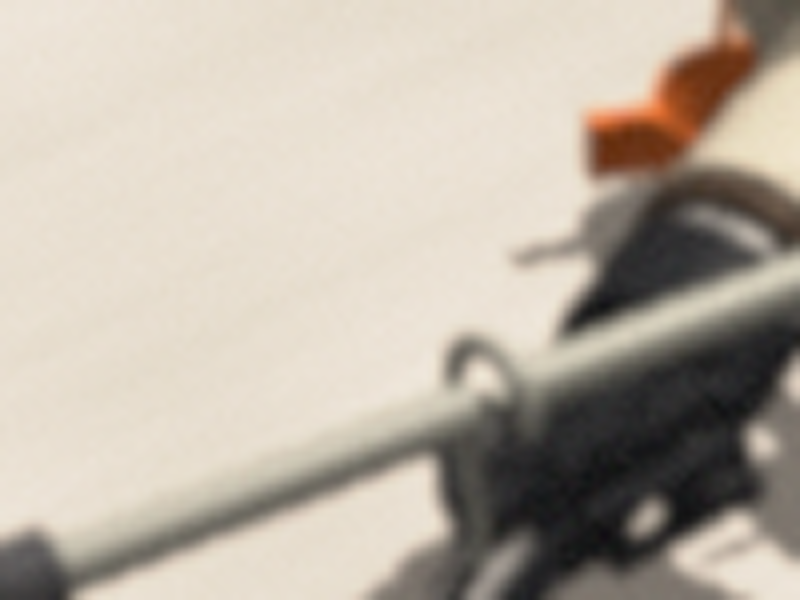

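arm_command(rows=[[[0,0.3,-2],[0,0,0],0],[[0,0.3,-4],[0,0,0],0],[[0,0.3,-6],[0,0,0],0],[[0,0.3,-6],[0,0,0],0]])

```text
clock: 11.22
tool_pos: [616.0, -38.1, 213.7]
ee_rot: [[-0.259, 0.38, 0.888], [-0.174, -0.923, 0.344], [0.95, -0.065, 0.305]]
ft_force: [-0.1, 0.5, -0.5]
width: 6.2
```

arm_command(rows=[[[0,0,-1.5],[0,0,0],0],[[0,0,-3],[0,0,0],0],[[0,0,-3],[0,0,0],0]])

```text
clock: 11.47
tool_pos: [615.9, -38.2, 211.2]
ee_rot: [[-0.26, 0.38, 0.888], [-0.173, -0.923, 0.344], [0.95, -0.064, 0.305]]
ft_force: [-0.8, -0.4, 1.4]
width: 6.0
```

```bash
python3 - <<'E'
from ov import *
ov("j")
E
```

```text
t 11.57 q [-0.131, 0.966, -0.551, 1.882, 1.639, 1.953, -1.518] p [616.0, -38.1, 211.1] y [0.38, -0.923, -0.065] z [0.888, 0.344, 0.306] F [-0.28, 0.09, 2.82] w 6.4
hook_top world [607.  -31.  281.9] rail-local [ -1.2  -2.1 281.9]
```

View pics/j_t0.png

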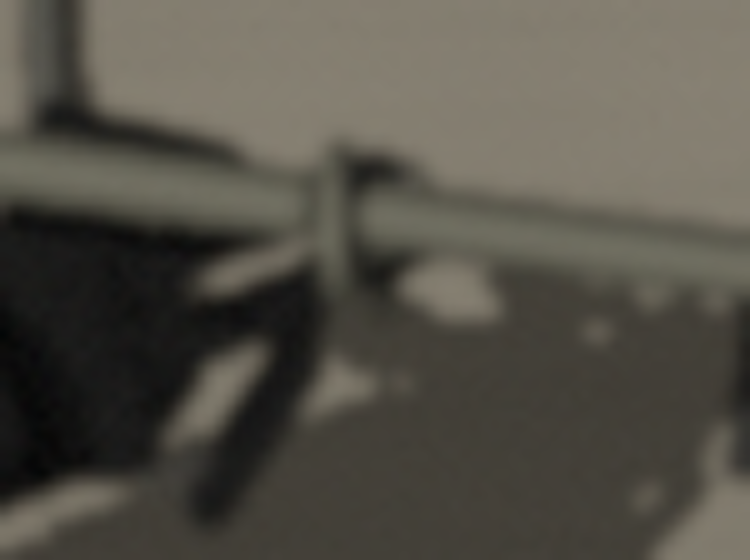

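View pics/j_s0.png

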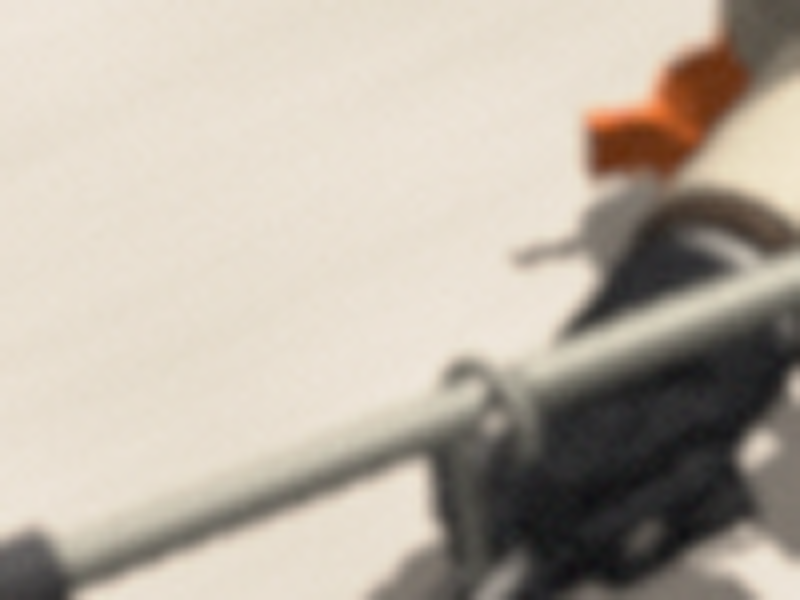

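arm_command(rows=[[[0,0,-1],[0,0,0],0],[[0,0,-1],[0,0,0],0]])

```text
clock: 11.73
tool_pos: [616.1, -38.2, 211.0]
ee_rot: [[-0.261, 0.38, 0.887], [-0.172, -0.923, 0.344], [0.95, -0.063, 0.307]]
ft_force: [-0.5, 0.7, 4.1]
width: 6.3
```

arm_command(rows=[[[-0.2,1.5,0],[0,0,0],0],[[-0.2,1.5,0],[0,0,0],0]])

```text
clock: 11.9
tool_pos: [616.0, -36.5, 211.0]
ee_rot: [[-0.261, 0.38, 0.887], [-0.173, -0.923, 0.344], [0.95, -0.063, 0.307]]
ft_force: [1.1, -0.7, 2.0]
width: 6.3
```

arm_command(rows=[[[-0.2,1.5,0],[0,0,0],0],[[-0.2,1.5,0],[0,0,0],0]])

```text
clock: 12.07
tool_pos: [615.8, -34.9, 210.9]
ee_rot: [[-0.261, 0.38, 0.887], [-0.173, -0.923, 0.344], [0.95, -0.063, 0.307]]
ft_force: [0.6, -1.9, 2.1]
width: 6.2
```

```bash
python3 - <<'E'
from ov import *
ov("k")
E
```

```text
t 12.17 q [-0.138, 0.967, -0.548, 1.878, 1.635, 1.954, -1.519] p [615.8, -35.1, 210.9] y [0.38, -0.923, -0.063] z [0.887, 0.344, 0.307] F [0.64, -1.79, 1.63] w 6.2
hook_top world [606.7 -27.9 281.7] rail-local [ -1.9   0.8 281.7]
```

arm_command(rows=[[[-0.2,1.5,0],[0,0,0],0],[[-0.2,1.5,0],[0,0,0],0]])

```text
clock: 12.33
tool_pos: [615.6, -33.6, 210.8]
ee_rot: [[-0.261, 0.38, 0.888], [-0.173, -0.923, 0.344], [0.95, -0.063, 0.307]]
ft_force: [0.7, -1.6, 1.2]
width: 6.2
```

arm_command(rows=[[[-0.2,1.5,0],[0,0,0],0],[[-0.2,1.5,0],[0,0,0],0]])

```text
clock: 12.5
tool_pos: [615.4, -32.2, 210.7]
ee_rot: [[-0.261, 0.379, 0.888], [-0.173, -0.923, 0.344], [0.95, -0.064, 0.307]]
ft_force: [-0.1, -3.7, 2.2]
width: 6.3
```

```bash
python3 - <<'E'
from ov import *
ov("k")
E
```

```text
t 12.6 q [-0.144, 0.968, -0.548, 1.875, 1.63, 1.956, -1.519] p [615.4, -32.2, 210.7] y [0.379, -0.923, -0.063] z [0.888, 0.344, 0.307] F [1.95, -3.06, 0.95] w 6.5
hook_top world [606.3 -25.  281.5] rail-local [ -2.7   3.6 281.5]
```

View pics/k_t0.png

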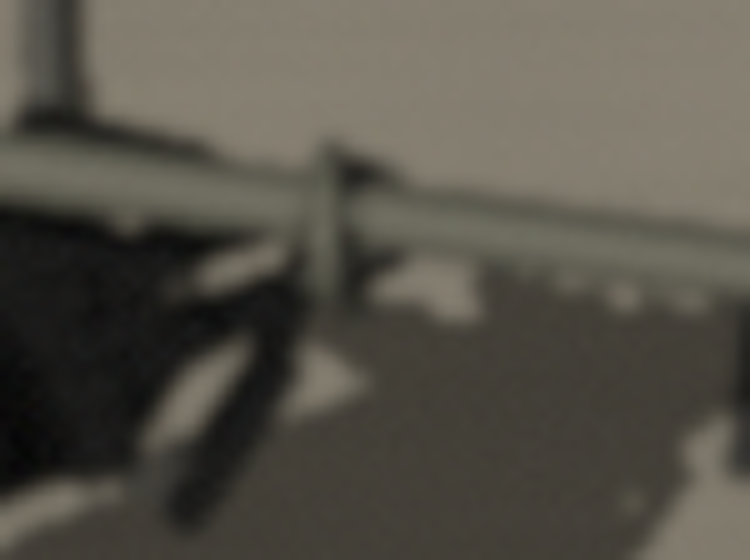

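View pics/k_s0.png

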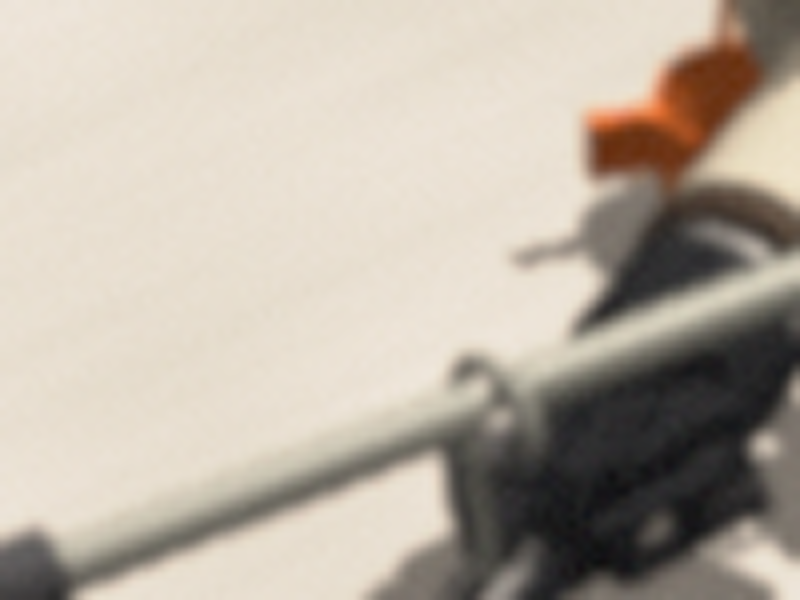

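```bash
python3 - <<'E'
from ins import *
q=robot.get_state()['joint_pos']
p,R,_=tgt2((-1,-0.3,282.3),8,2);rem(p,R);q,a,b,tr=go(q,p,R,8); print(boxd(p,R).round(),round(a,1),np.minimum(tr-LO,HI-tr).min().round(2))
E
```

```text
shift [-1.9, 3.0, 0.1] turn [5.9, 2.3, -2.0]
8.0 0.0 0.07
```

arm_command(rows=[[[0,-2,0.5],[0,0,0],0],[[-0.5,-0.5,0.5],[2,0.8,-0.7],0],[[-1,1.2,0.4],[4,1.5,-1.4],0],[[-1.6,2.8,0.3],[5.9,2.3,-2],0],[[-1.6,2.8,0.3],[5.9,2.3,-2],0]])

```text
clock: 13.02
tool_pos: [614.5, -28.3, 212.1]
ee_rot: [[-0.232, 0.342, 0.91], [-0.267, -0.923, 0.279], [0.935, -0.178, 0.306]]
ft_force: [0.4, 0.4, -0.7]
width: 6.4
```

```bash
python3 - <<'E'
from ov import *
ov("l")
E
```

```text
t 13.12 q [-0.101, 0.921, -0.607, 1.861, 1.57, 1.897, -1.475] p [614.0, -29.2, 211.4] y [0.342, -0.923, -0.175] z [0.911, 0.28, 0.304] F [0.59, -0.73, -1.72] w 6.4
hook_top world [607.8 -29.2 282.8] rail-local [ -0.7  -0.3 282.8]
```

View pics/l_t0.png

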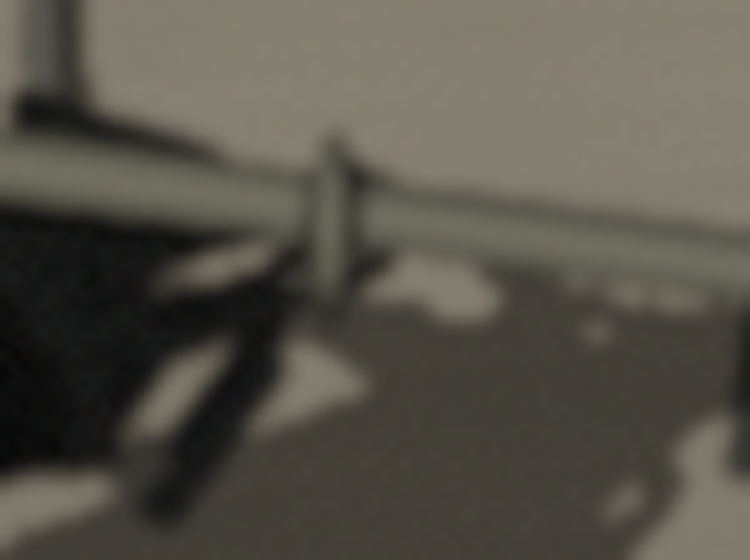

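View pics/l_s0.png

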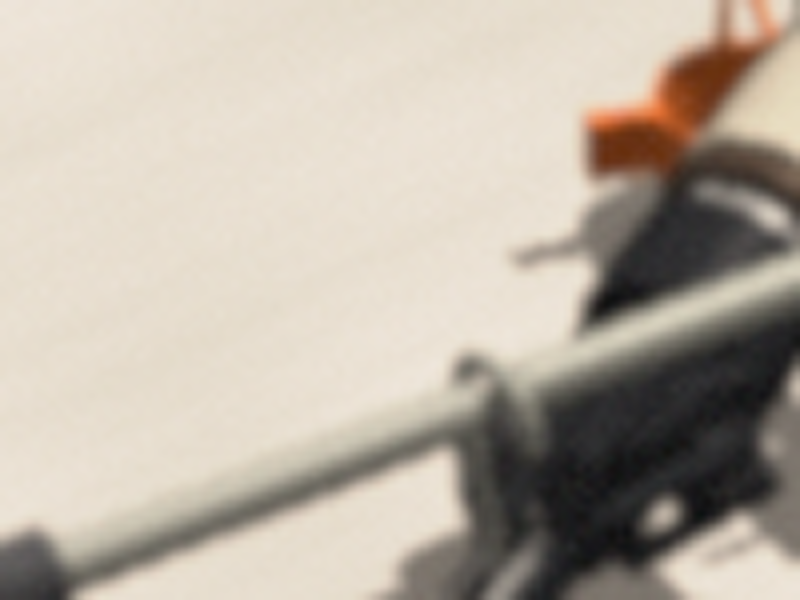

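arm_command(rows=[[[0,0,-1],[0,0,0],0],[[0,0,-1],[0,0,0],0]])

```text
clock: 13.28
tool_pos: [613.8, -29.4, 210.2]
ee_rot: [[-0.231, 0.342, 0.911], [-0.263, -0.923, 0.28], [0.937, -0.174, 0.303]]
ft_force: [-0.0, 1.2, 0.7]
width: 6.0
```

arm_command(rows=[[[0,0,0],[0,0,0],0.1],[[0,0,0],[0,0,0],0.2],[[0,0,0],[0,0,0],0.3],[[0,0,0],[0,0,0],0.35]])

```text
clock: 13.62
tool_pos: [613.8, -29.3, 210.0]
ee_rot: [[-0.231, 0.342, 0.911], [-0.263, -0.923, 0.281], [0.937, -0.174, 0.303]]
ft_force: [0.2, -0.0, -0.2]
width: 30.0
```

```bash
python3 - <<'E'
from ov import *
ov("m")
E
```

```text
t 13.72 q [-0.102, 0.923, -0.606, 1.861, 1.571, 1.896, -1.476] p [613.8, -29.3, 210.1] y [0.342, -0.923, -0.174] z [0.911, 0.28, 0.303] F [0.4, 0.65, -0.75] w 29.8
hook_top world [607.7 -29.3 281.6] rail-local [ -0.8  -0.4 281.6]
```

View pics/m_t0.png

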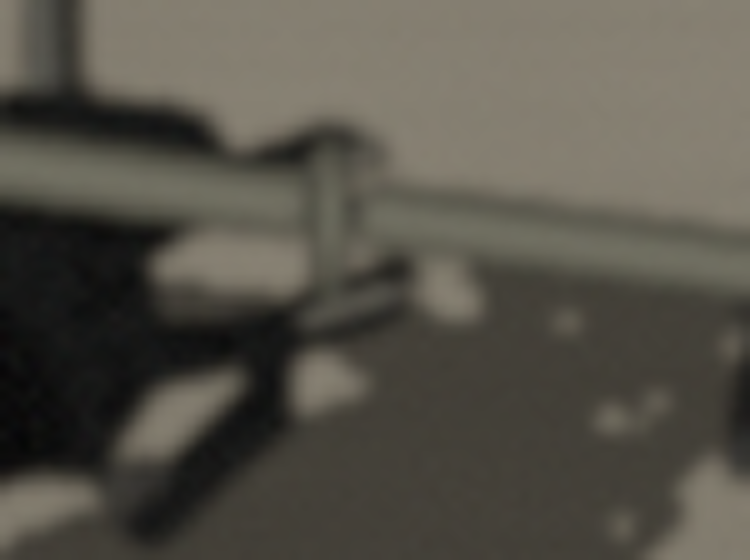

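View pics/m_s0.png

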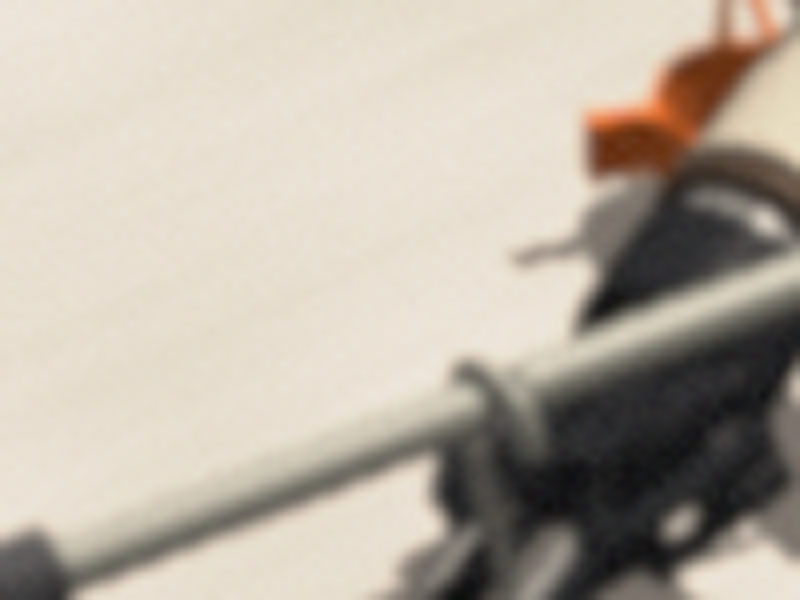

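arm_command(rows=[[[-3,8,1],[0,0,0],0.35],[[-7,19,2],[0,0,0],0.35],[[-13,33,2],[0,0,0],0.35],[[-20,50,0],[0,0,0],0.35],[[-28,68,-5],[0,0,0],0.35]])

```text
clock: 14.13
tool_pos: [584.6, 39.6, 205.7]
ee_rot: [[-0.232, 0.341, 0.911], [-0.261, -0.924, 0.279], [0.937, -0.174, 0.303]]
ft_force: [1.0, -0.4, -0.6]
width: 30.0
```

```bash
python3 - <<'E'
from ov import *
ov("n")
E
```

```text
t 14.23 q [-0.232, 0.951, -0.62, 1.823, 1.466, 1.957, -1.524] p [584.6, 43.9, 204.0] y [0.348, -0.92, -0.178] z [0.91, 0.285, 0.302] F [-0.02, 0.63, -0.13] w 29.9
hook_top world [578.6  43.7 275.5] rail-local [-39.4  68.  275.5]
```

View pics/n_t0.png

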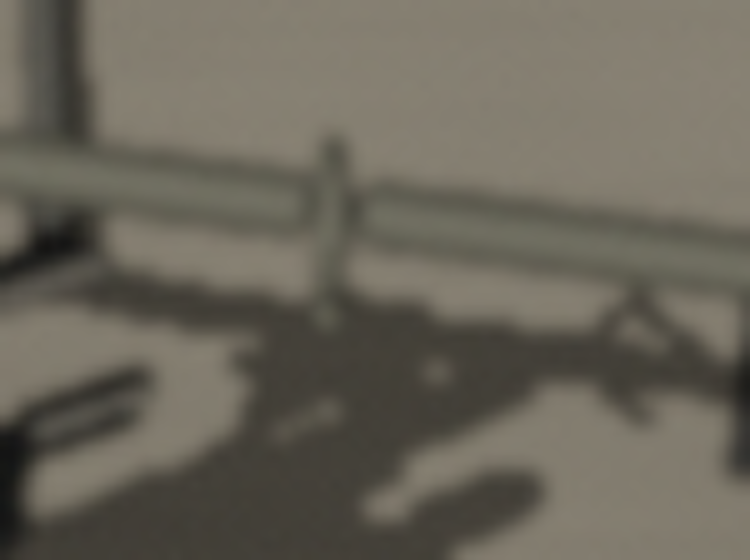

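View pics/n_s0.png

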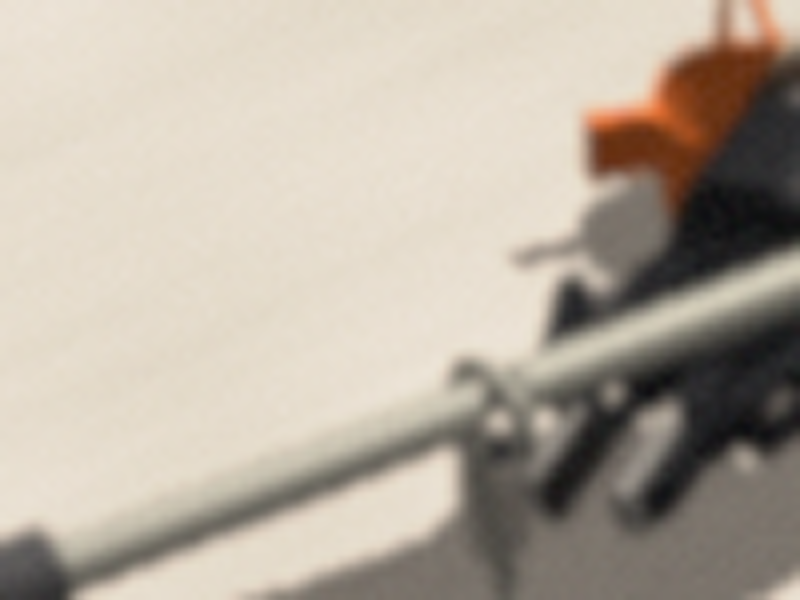

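```bash
cat > pail.py <<'E'
from h import *
def model(x,y,yaw):
    c,s=np.cos(np.radians(yaw)),np.sin(np.radians(yaw));R=np.array([[c,-s,0],[s,c,0],[0,0,1]])
    a=np.linspace(0,2*np.pi,36,endpoint=False)
    P=[[45*np.cos(t),45*np.sin(t),65] for t in a]+[[38*np.cos(t),38*np.sin(t),0] for t in a]
    P+=[[0,t,115] for t in np.linspace(-44,44,12)]+[[0,sg*44,z] for sg in(-1,1) for z in (75,95)]
    P+=[[xx,yy,zz] for xx in (-43,-77) for yy in (-5,5) for zz in (31,65)]
    return (R@np.array(P).T).T+[x,y,0]
E
python3 - <<'E'
from pail import *
t,s=load("top1"),load("scene1")
P=model(486,293,-8)
crop(t,145,185,65,60,10,"p_t",proj(t,P));crop(s,285,140,65,65,9,"p_s",proj(s,P))
crop(t,145,185,65,60,10,"p_t0")
E
```

```text
(no output)
```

View pics/p_t.png

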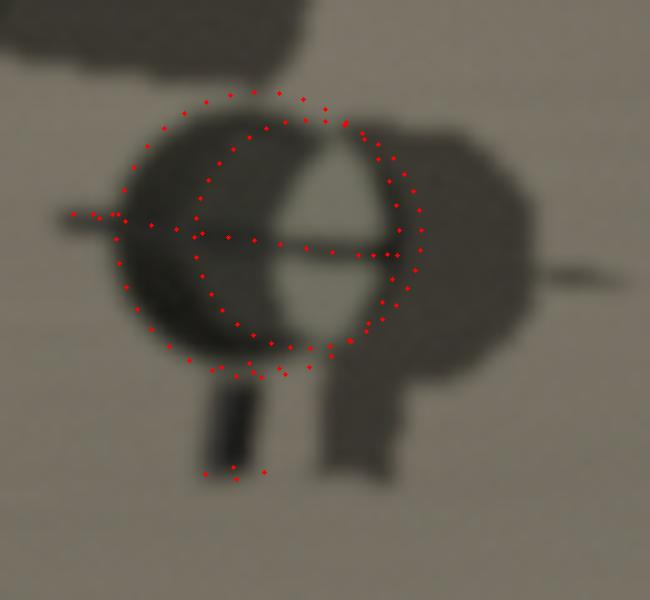

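View pics/p_s.png

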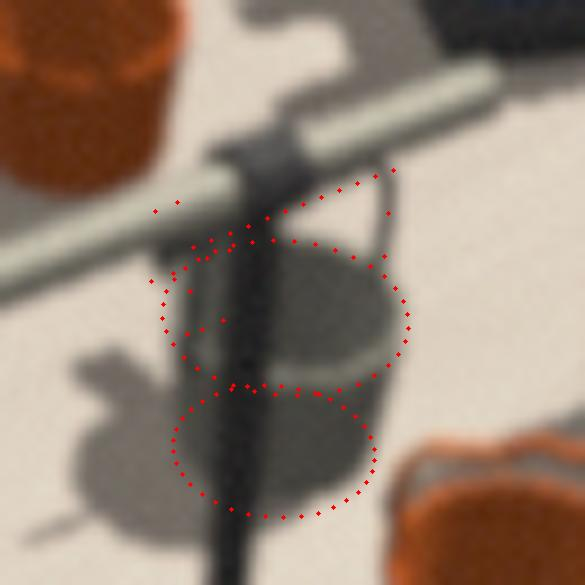

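View pics/p_t0.png

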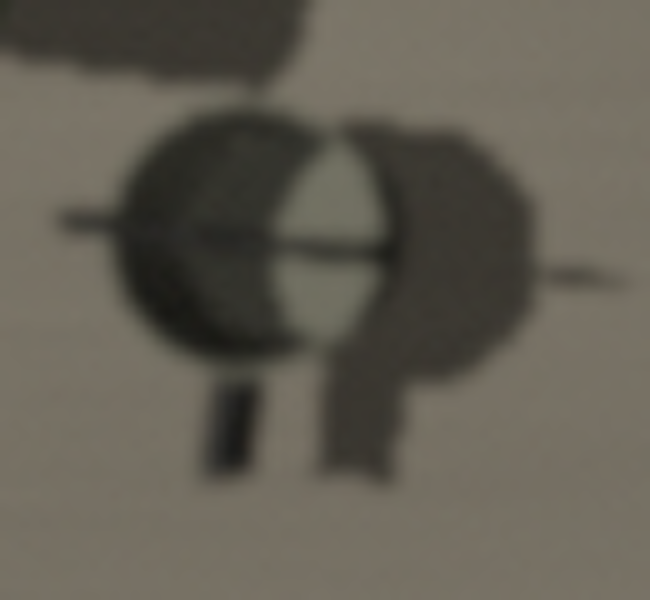

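```bash
python3 - <<'E'
from pail import *
t,s=load("top1"),load("scene1")
g=lambda p,k,o:(np.array(p)+.5)/k-.5+np.array(o)
T=lambda p:g(p,10,(145,185))
e=atz(t,T((210,430)),65);print("tab edge",e)
yaw=np.radians(-6.3);c,sn=np.cos(yaw),np.sin(yaw)
print("centre from tab",e[:2]-np.array([c*-60-sn*5,sn*-60+c*5]))
h=(atz(t,T((58,218)),115)+atz(t,T((397,255)),115))/2;print("hoop mid",h)
print("tabend",atz(t,T((225,478)),60))
P=model(485,296,-6.3)
crop(t,145,185,65,60,10,"p_t",proj(t,P));crop(s,285,140,65,65,9,"p_s",proj(s,P))
E
```

```text
tab edge [424.34094248 307.31201128  65.        ]
centre from tab [483.42992825 295.75814784]
hoop mid [485.46339892 289.34971726 115.        ]
tabend [408.96436497 303.67585503  60.        ]
```

View pics/p_t.png

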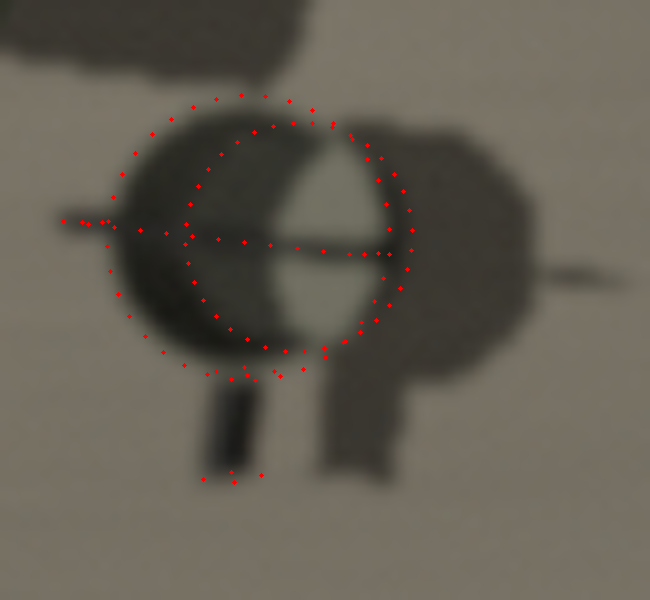

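View pics/p_s.png

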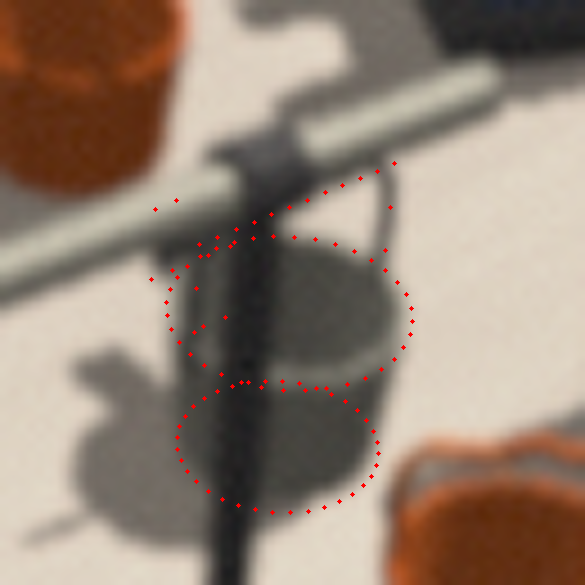

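```bash
python3 - <<'E'
from pail import *
from sim import *
t=load("top1")
for n,p,z in (("or2",(235,418),65),("or2rimtop",(235,396),65),("or2 hoop",(222,438),115),("or2handle",(264,433),60),("socket",(349,364),50),("or1",(284,250),65)):
    print(n,atz(t,np.array(p)*.64-.2,z).round(0))
q0=robot.get_state()['joint_pos']
for tilt in (0,10,20,25):
  for fl in (0,1):
    R1=ori(np.radians(90-tilt),np.radians(-6.5),fl)
    for nm,p in (("tab",(423,301,52)),("bar",(546,-22,95))):
        o=ik(np.array(p,float),R1,v,n=10);print(tilt,fl,nm,len(o),[x[1].round(2).tolist() for x in o[:1]])
E
```

```text
or2 [300. 354.  65.]
or2rimtop [343. 355.  65.]
or2 hoop [269. 364. 115.]
or2handle [269. 296.  60.]
socket [408. 127.  50.]
or1 [639. 259.  65.]
0 0 tab 7 [[-0.75, 0.53, 0.09, 2.02, -0.08, 0.59, -2.28]]
0 0 bar 8 [[-0.03, 0.49, 0.02, 1.94, -0.02, 0.71, -1.68]]
0 1 tab 4 [[-0.0, 0.71, -0.85, 2.0, 0.76, 0.79, 0.15]]
0 1 bar 5 [[0.59, 0.63, -0.78, 1.92, 0.59, 0.84, 0.96]]
10 0 tab 7 [[-0.91, 0.5, 0.18, 2.13, 0.11, 0.42, -2.54]]
10 0 bar 8 [[-0.05, 0.42, 0.03, 2.08, 0.02, 0.46, -1.72]]
10 1 tab 4 [[-0.03, 0.69, -0.9, 2.1, 1.07, 0.77, -0.19]]
10 1 bar 5 [[0.79, 0.68, -1.03, 2.06, 0.97, 0.75, 0.63]]
20 0 tab 7 [[-1.71, 0.83, 1.08, 2.23, -1.14, 0.46, -1.51]]
20 0 bar 8 [[-0.41, 0.4, 0.43, 2.23, -0.54, 0.22, -1.22]]
20 1 tab 5 [[-0.13, 0.67, -0.87, 2.19, 1.35, 0.8, -0.52]]
20 1 bar 5 [[0.91, 0.74, -1.19, 2.19, 1.38, 0.73, 0.28]]
25 0 tab 7 [[-0.19, 0.67, -0.85, 2.23, 1.47, 0.84, 2.45]]
25 0 bar 5 [[-1.1, 1.2, 1.51, 2.31, 4.52, 1.09, -0.35]]
25 1 tab 5 [[-0.21, 0.66, -0.82, 2.23, 1.47, 0.82, -0.69]]
25 1 bar 5 [[0.94, 0.75, -1.21, 2.26, 1.58, 0.73, 0.09]]
```

```bash
python3 - <<'E'
from rem import *
q=robot.get_state()['joint_pos']
R1=ori(np.radians(75),np.radians(-6.5),1)
Rm=Ro.from_matrix(R1@robot.get_state()['ee_rot'].T).as_rotvec();print("rot",np.degrees(Rm).round(1),np.degrees(np.linalg.norm(Rm)))
Rc=robot.get_state()['ee_rot']
for p,R in (((520,130,260),Rc),((423,301,170),R1),((423,301,52),R1),((423,301,150),R1),((480,100,230),R1),((530,-22,190),R1),((546,-22,95),R1)):
    q,a,b,tr=go(q,np.array(p,float),R,20);print(p,round(a,1),round(b,1),np.minimum(tr-LO,HI-tr).min().round(2),q.round(2))
rem((423,301,170),R1)
E
```

```text
rot [30.5 63.3 68.1] 97.80764627797018
(520, 130, 260) 1.1 0.2 0.0 [-0.42  0.85 -0.61  1.81  1.26  2.02 -1.53]
(423, 301, 170) 0.0 0.0 0.04 [ 0.25  0.68 -1.36  2.08  1.08  1.08 -0.2 ]
(423, 301, 52) 0.0 0.0 0.2 [ 0.08  0.84 -1.12  2.14  1.35  0.97 -0.42]
(423, 301, 150) 0.0 0.0 0.23 [ 0.22  0.7  -1.31  2.1   1.12  1.06 -0.24]
(480, 100, 230) 6.7 0.7 0.0 [ 0.95  0.51 -1.54  2.14  0.86  0.96  0.4 ]
(530, -22, 190) 0.0 0.0 0.0 [ 1.08  0.65 -1.43  2.1   0.99  0.91  0.6 ]
(546, -22, 95) 0.0 0.0 0.13 [ 0.9   0.76 -1.19  2.13  1.22  0.79  0.43]
 shift [-161.6, 257.1, -34.0] turn [30.5, 63.3, 68.1]
```

arm_command(rows=[[[-12,12,0],[0,0,0],0.6],[[-30,28,8],[2.1,4.4,4.8],1],[[-50,45,20],[4.3,8.9,9.6],1],[[-70,60,35],[6.4,13.3,14.3],1],[[-90,75,50],[8.6,17.8,19],1]])

```text
clock: 14.65
tool_pos: [492.9, 120.9, 254.0]
ee_rot: [[0.185, 0.531, 0.827], [-0.414, -0.721, 0.556], [0.891, -0.445, 0.087]]
ft_force: [1.8, 0.0, 1.3]
width: 85.3
```

```bash
cat > pl.py <<'E'
from rem import *
R1=ori(np.radians(75),np.radians(-6.5),1)
def nxt(p,R=R1):
    log();rem(p,R)
    q=robot.get_state()['joint_pos'];q,a,b,tr=go(q,np.array(p,float),R,15);print(round(a,1),round(b,1),np.minimum(tr-LO,HI-tr).min().round(2),q.round(2))
E
python3 -c "
from pl import *
nxt((423,301,170))"
```

```text
t 14.65 q [-0.181, 0.659, -0.918, 2.084, 1.328, 1.766, -1.237] p [492.9, 120.9, 254.0] y [0.531, -0.721, -0.445] z [0.827, 0.556, 0.087] F [1.84, 0.01, 1.3] w 85.3
 shift [-69.9, 180.1, -84.0] turn [21.9, 45.3, 48.6]
0.0 0.0 0.12 [ 0.27  0.75 -1.42  2.08  1.14  1.15 -0.24]
```

arm_command(rows=[[[-6,18,-2],[2.2,4.5,4.9],1],[[-12,36,-4],[4.4,9,9.7],1],[[-20,54,-8],[6.6,13.6,14.6],1],[[-28,72,-12],[8.8,18.1,19.4],1],[[-35,90,-20],[11,22.6,24.3],1]])

```text
clock: 15.07
tool_pos: [457.0, 213.1, 235.4]
ee_rot: [[0.673, 0.526, 0.52], [-0.374, -0.364, 0.853], [0.638, -0.769, -0.048]]
ft_force: [0.3, -0.5, -0.6]
width: 85.1
```

```bash
python3 -c "
from pl import *
nxt((423,301,170))"
```

```text
t 15.07 q [0.08, 0.525, -1.239, 2.132, 1.217, 1.382, -0.733] p [457.0, 213.1, 235.4] y [0.526, -0.364, -0.769] z [0.52, 0.853, -0.048] F [0.27, -0.5, -0.6] w 85.1
 shift [-34.0, 87.9, -65.4] turn [10.7, 22.6, 23.9]
0.0 0.0 0.13 [ 0.27  0.74 -1.41  2.08  1.13  1.14 -0.23]
```

arm_command(rows=[[[-8,18,-5],[2.2,4.5,4.8],1],[[-16,36,-15],[4.3,9,9.6],1],[[-24,54,-30],[6.4,13.6,14.3],1],[[-30,72,-48],[8.6,18.1,19.1],1],[[-34,88,-65],[10.7,22.6,23.9],1]])

```text
clock: 15.48
tool_pos: [422.4, 302.5, 171.2]
ee_rot: [[0.96, 0.258, 0.108], [-0.105, -0.025, 0.994], [0.259, -0.966, 0.003]]
ft_force: [0.5, 0.4, -0.9]
width: 85.2
```

```bash
python3 -c "
from pl import *
s=cap('scene');t=cap('top')
crop(s,260,90,100,110,6,'q_s');crop(t,110,170,120,90,6,'q_t')
nxt((423,301,110));nxt((423,301,52))"
```

```text
t 15.58 q [0.268, 0.738, -1.408, 2.082, 1.125, 1.137, -0.228] p [423.3, 300.4, 168.4] y [0.252, -0.028, -0.967] z [0.115, 0.993, 0.001] F [-0.57, -0.76, -0.19] w 85.3
 shift [-0.3, 0.6, -58.4] turn [-0.1, -0.3, 0.1]
0.0 0.0 0.14 [ 0.19  0.8  -1.29  2.12  1.25  1.08 -0.33]
t 15.58 q [0.268, 0.738, -1.408, 2.082, 1.125, 1.137, -0.228] p [423.3, 300.4, 168.4] y [0.252, -0.028, -0.967] z [0.115, 0.993, 0.001] F [-0.57, -0.76, -0.19] w 85.3
 shift [-0.3, 0.6, -116.4] turn [-0.1, -0.3, 0.1]
0.0 0.0 0.15 [ 0.11  0.88 -1.18  2.14  1.38  1.03 -0.43]
```

View pics/q_s.png

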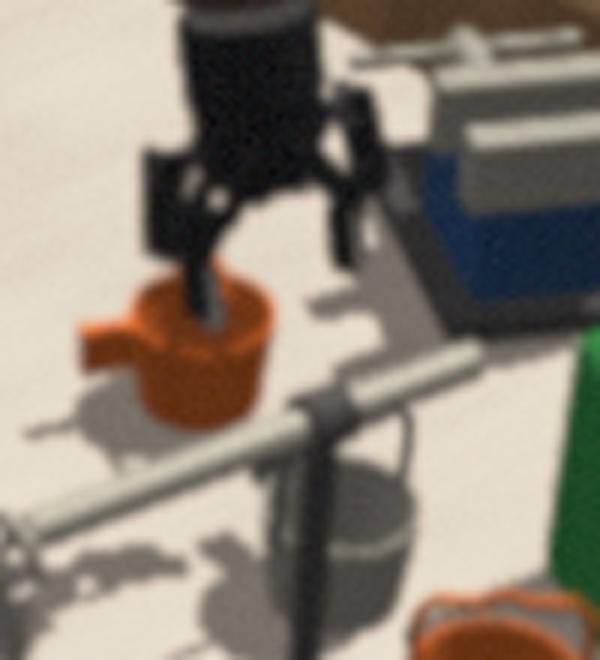

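View pics/q_t.png

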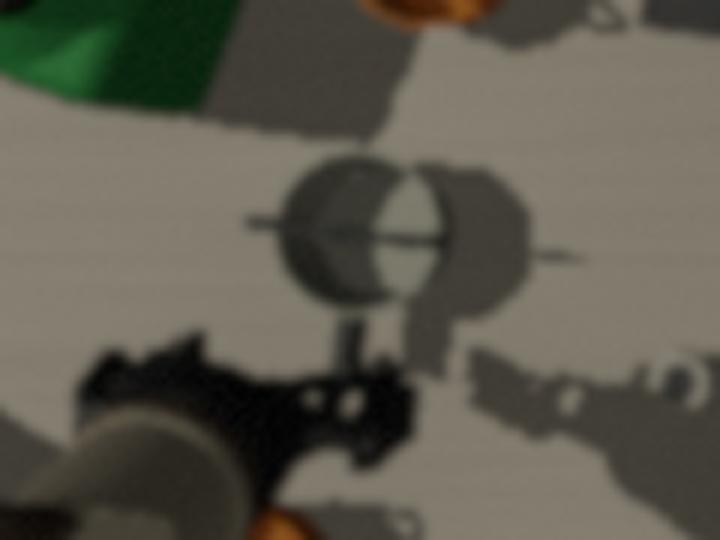

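arm_command(rows=[[[0,0.5,-25],[0,0,0],1],[[0,0.5,-50],[0,0,0],0.8],[[0,0.5,-75],[0,0,0],0.6],[[0,0.5,-95],[0,0,0],0.6],[[0,0.5,-95],[0,0,0],0.6]])

```text
clock: 16.0
tool_pos: [421.9, 299.1, 71.2]
ee_rot: [[0.961, 0.251, 0.116], [-0.111, -0.033, 0.993], [0.253, -0.967, -0.004]]
ft_force: [-1.1, -0.4, 0.8]
width: 51.2
```

```bash
python3 -c "
from pl import *
s=cap('scene');t=cap('top')
crop(s,260,90,100,110,6,'q_s');crop(t,130,180,80,70,9,'q_t')
nxt((423,301,52))"
```

```text
t 16.1 q [0.14, 0.85, -1.218, 2.133, 1.325, 1.042, -0.388] p [423.0, 301.1, 74.3] y [0.254, -0.029, -0.967] z [0.115, 0.993, -0.0] F [-0.32, 0.63, -0.31] w 50.8
 shift [-0.0, -0.1, -22.3] turn [-0.0, -0.2, 0.1]
0.0 0.0 0.28 [ 0.11  0.88 -1.17  2.14  1.38  1.03 -0.43]
```

View pics/q_t.png

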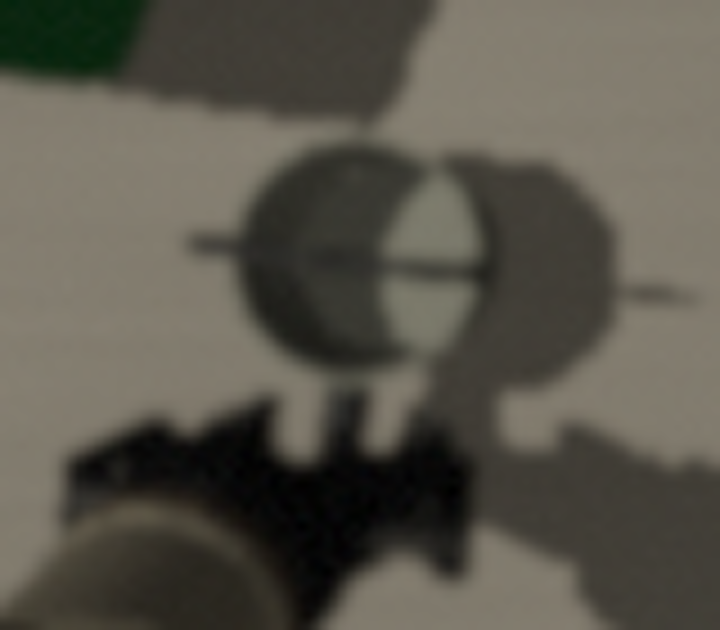

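View pics/q_s.png

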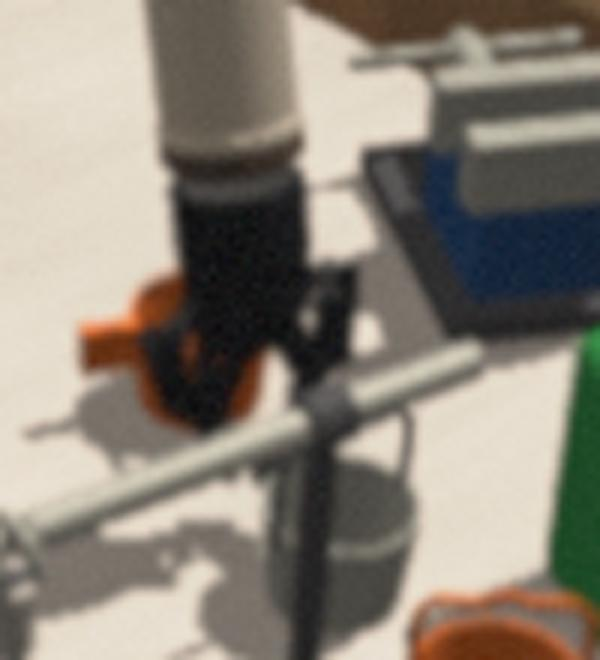

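arm_command(rows=[[[0,0,-12],[0,0,0],0.5],[[0,0,-23],[0,0,0],0.5],[[0,0,-23],[0,0,0],0.3],[[0,0,-23],[0,0,0],0],[[0,0,-23],[0,0,0],0]], newtons=30)

```text
clock: 16.52
tool_pos: [423.7, 302.0, 53.0]
ee_rot: [[0.96, 0.256, 0.115], [-0.111, -0.028, 0.993], [0.257, -0.966, 0.002]]
ft_force: [-0.6, -2.6, 1.2]
width: 9.3
```

arm_command(rows=[[[0,0,0],[0,0,0],0],[[0,0,0],[0,0,0],0],[[0,0,0],[0,0,0],0]], newtons=80)

```text
clock: 16.77
tool_pos: [423.9, 302.0, 53.5]
ee_rot: [[0.96, 0.256, 0.115], [-0.112, -0.028, 0.993], [0.258, -0.966, 0.002]]
ft_force: [0.3, -0.0, -2.1]
width: 8.5
```

```bash
python3 -c "
from pl import *
nxt((423,301,150))
s=cap('scene');crop(s,260,90,100,110,6,'q_s')"
```

```text
t 16.77 q [0.114, 0.88, -1.177, 2.137, 1.377, 1.025, -0.428] p [423.9, 302.0, 53.5] y [0.256, -0.028, -0.966] z [0.115, 0.993, 0.002] F [0.29, -0.04, -2.08] w 8.5
 shift [-0.9, -1.0, 96.5] turn [-0.1, -0.1, 0.1]
0.0 0.0 0.18 [ 0.24  0.75 -1.36  2.1   1.16  1.11 -0.26]
```

View pics/q_s.png

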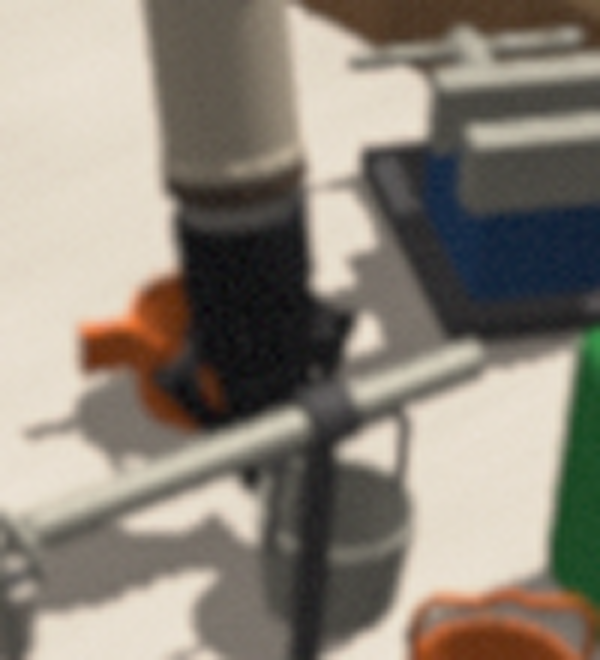

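arm_command(rows=[[[0,0,5],[0,0,0],0],[[0,0,15],[0,0,0],0],[[0,0,30],[0,0,0],0],[[0,0,50],[0,0,0],0],[[0,0,70],[0,0,0],0]])

```text
clock: 17.23
tool_pos: [423.3, 301.9, 124.4]
ee_rot: [[0.96, 0.255, 0.114], [-0.111, -0.028, 0.993], [0.257, -0.966, 0.001]]
ft_force: [0.6, -0.3, -2.2]
width: 8.7
```

```bash
python3 -c "
from pl import *
s=cap('scene');crop(s,240,60,130,120,6,'r_s');t=cap('top');crop(t,130,170,100,80,8,'r_t')
nxt((488,-13,128))"
```

```text
t 17.33 q [0.202, 0.778, -1.315, 2.109, 1.214, 1.082, -0.303] p [424.9, 303.6, 126.6] y [0.26, -0.025, -0.965] z [0.115, 0.993, 0.005] F [0.61, 0.32, -1.14] w 8.9
 shift [63.1, -316.6, 1.4] turn [-0.3, 0.2, 0.1]
0.0 0.0 0.09 [ 1.07  0.79 -1.45  2.24  1.24  0.93  0.36]
```

View pics/r_s.png

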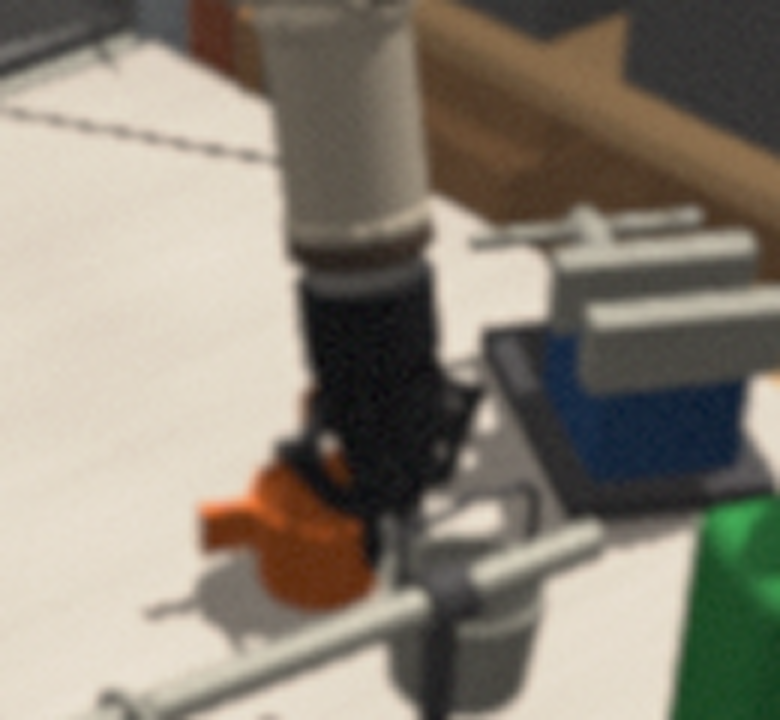

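View pics/r_t.png

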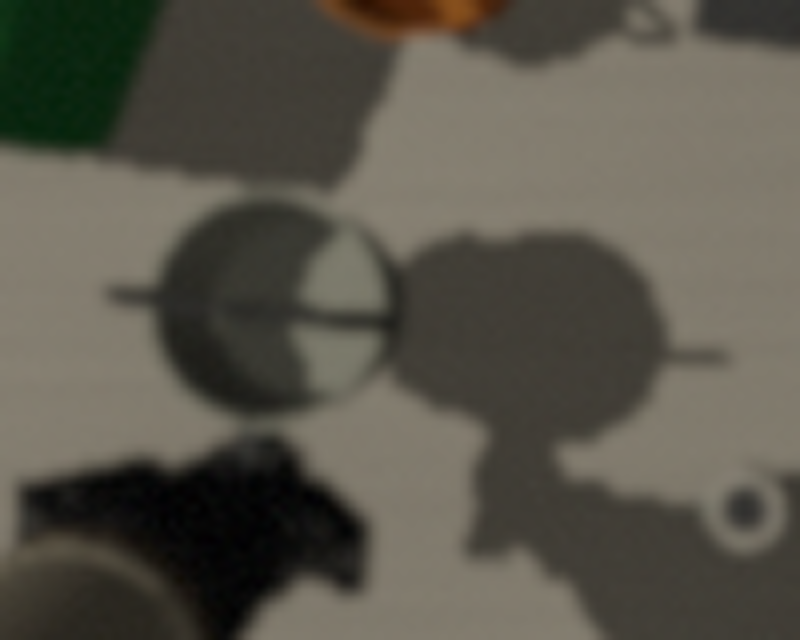

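arm_command(rows=[[[3,-15,1],[0,0,0],0],[[8,-38,2],[0,0,0],0],[[13,-65,3],[0,0,0],0],[[18,-92,3],[0,0,0],0],[[23,-120,3],[0,0,0],0]])

```text
clock: 17.75
tool_pos: [447.6, 182.5, 129.5]
ee_rot: [[0.959, 0.26, 0.114], [-0.111, -0.025, 0.994], [0.261, -0.965, 0.005]]
ft_force: [0.1, -0.6, -1.6]
width: 8.7
```

arm_command(rows=[[[5,-27,0],[0,0,0],0],[[10,-54,0],[0,0,0],0],[[15,-81,0],[0,0,0],0],[[20,-105,0],[0,0,0],0],[[24,-125,0],[0,0,0],0]])

```text
clock: 18.17
tool_pos: [471.3, 55.0, 129.0]
ee_rot: [[0.959, 0.259, 0.116], [-0.113, -0.027, 0.993], [0.26, -0.966, 0.003]]
ft_force: [0.3, 0.9, -2.5]
width: 8.9
```

```bash
python3 -c "
from pl import *
nxt((485,-13,128))"
```

```text
t 18.17 q [0.916, 0.747, -1.441, 2.263, 1.231, 0.931, 0.183] p [471.3, 55.0, 129.0] y [0.259, -0.027, -0.966] z [0.116, 0.993, 0.003] F [0.32, 0.95, -2.52] w 8.9
 shift [13.7, -68.0, -1.0] turn [-0.2, 0.1, 0.1]
0.0 0.0 0.09 [ 1.08  0.78 -1.45  2.24  1.24  0.92  0.36]
```

arm_command(rows=[[[4,-20,0],[0,0,0],0],[[8,-40,0],[0,0,0],0],[[11,-56,0],[0,0,0],0],[[13,-68,0],[0,0,-1],0],[[13,-68,0],[0,0,-1],0]])

```text
clock: 18.58
tool_pos: [484.3, -15.9, 128.5]
ee_rot: [[0.956, 0.257, 0.139], [-0.135, -0.034, 0.99], [0.259, -0.966, 0.002]]
ft_force: [0.1, -0.1, -1.2]
width: 8.7
```

```bash
cat > pv.py <<'E'
from pl import *
from ins import O
def show(tag,off=(-61.1,1,53.5)):
    s=cap('scene','ps');t=cap('top','pt');log();st=robot.get_state()
    # pail frame from tool: R1 (tilt 15, yaw -6.5) == pail yaw -6.5
    Rp=st["ee_rot"]@ori(np.radians(75),0,1).T
    org=st["tool_pos"]-Rp@np.array(off)
    bail=org+Rp@[0,0,120.]
    hoop=org+(Rp@np.array([[0,y,115+ (5 if abs(y)<6 else 0)] for y in np.linspace(-44,44,23)]+[[0,sg*44,z] for sg in(-1,1) for z in(70,80,90,100)]).T).T
    # hanging hook model
    th=np.linspace(0,np.pi,15)
    pl=[[18*np.cos(a),0,18*np.sin(a)] for a in th]+[[-18+3.6*k,0,-11*k] for k in range(11)]+[[18*np.cos(a),0,-110-18*np.sin(a)] for a in th]+[[-18,0,-108]]
    H=O+[0,0,280.5]+(Rb@np.array(pl).T).T
    print("bail world",bail.round(1),"rail-local rel hook_low",(Rb.T@(bail-O-[0,0,170.5])).round(1))
    for c,n,b,k in((s,"s",(200,120,100,90),7),(t,"t",(225,140,90,75),8)):
        crop(c,*b,k,f"{tag}_{n}0");crop(c,*b,k,f"{tag}_{n}",np.vstack([proj(c,hoop),proj(c,H)]))
E
python3 -c "
from pv import *
show('u')"
```

```text
t 18.68 q [1.079, 0.774, -1.445, 2.246, 1.231, 0.917, 0.338] p [484.1, -12.8, 128.9] y [0.258, -0.031, -0.966] z [0.134, 0.991, 0.004] F [0.13, 0.41, -0.87] w 8.9
bail world [544.4 -22.2 195.5] rail-local rel hook_low [-64.4  -1.8  25. ]
```

View pics/u_s.png

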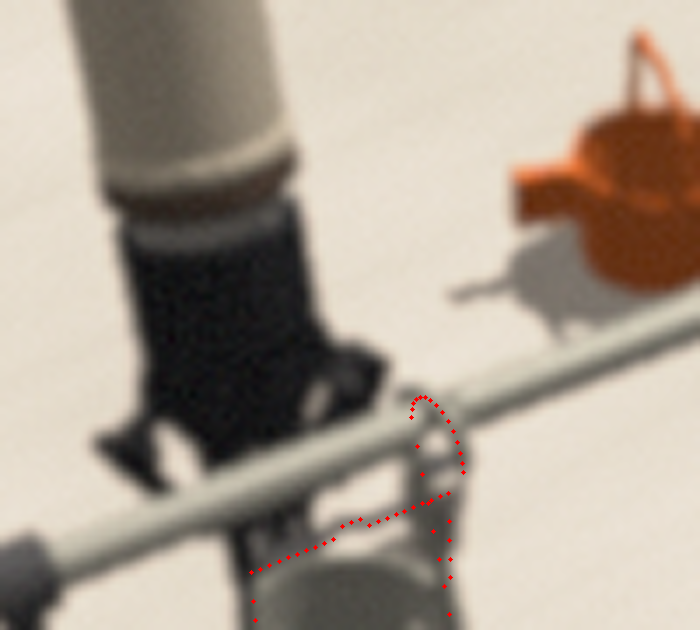

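View pics/u_t.png

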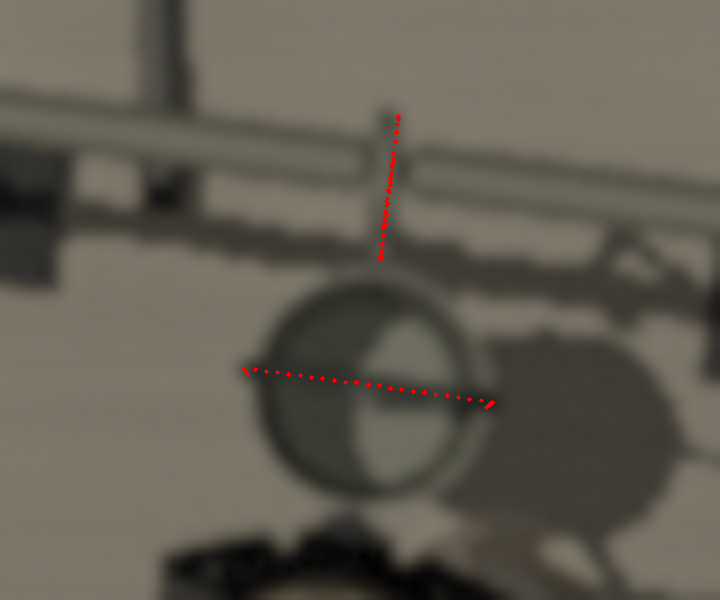

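View pics/u_t0.png

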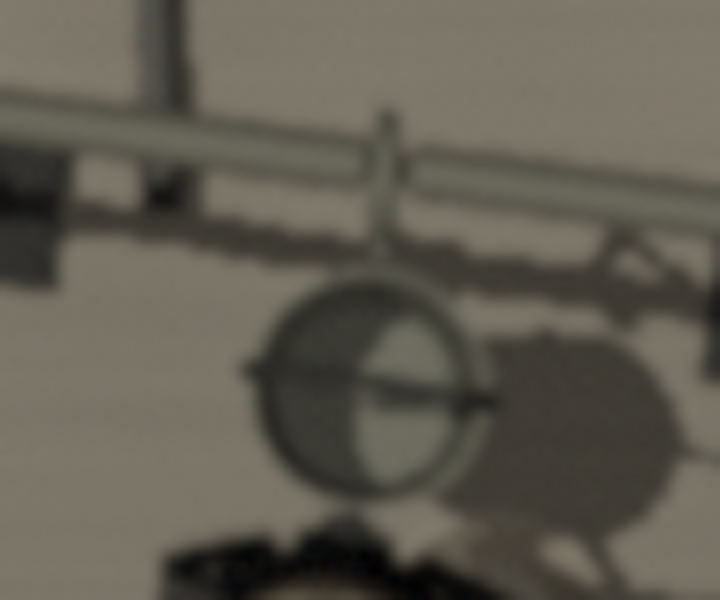

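View pics/u_s0.png

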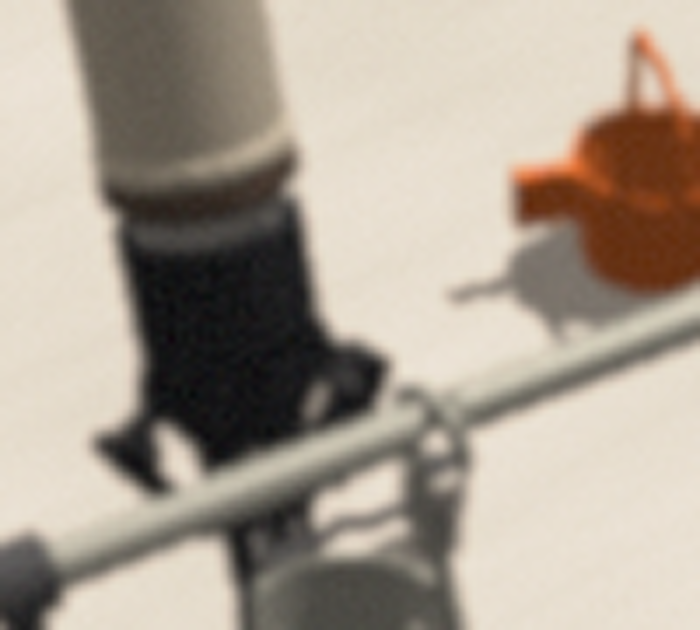

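arm_command(rows=[[[8,-0.5,0],[0,0,0],0],[[17,-1.5,0],[0,0,0],0],[[26,-2.5,0],[0,0,0],0],[[35,-3.5,0],[0,0,0],0],[[35,-3.5,0],[0,0,0],0]])

```text
clock: 19.1
tool_pos: [521.8, -16.0, 129.5]
ee_rot: [[0.956, 0.26, 0.134], [-0.131, -0.03, 0.991], [0.261, -0.965, 0.005]]
ft_force: [0.6, -0.1, -1.6]
width: 8.5
```

```bash
python3 -c "
from pv import *
show('w')"
```

```text
t 19.2 q [1.028, 0.809, -1.402, 2.168, 1.235, 0.94, 0.378] p [519.5, -15.7, 128.9] y [0.258, -0.03, -0.966] z [0.133, 0.991, 0.005] F [0.3, -0.38, -2.4] w 9.0
bail world [579.8 -25.1 195.4] rail-local rel hook_low [-28.9  -0.   24.9]
```

View pics/w_t.png

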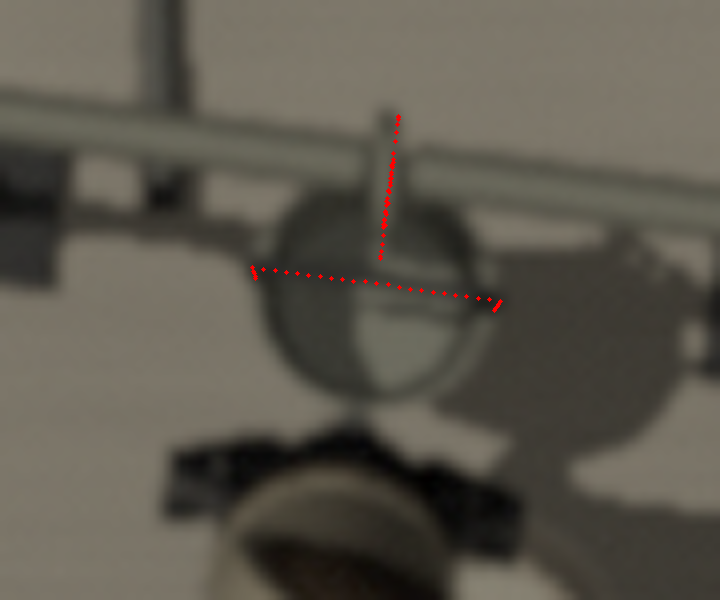

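View pics/w_s.png

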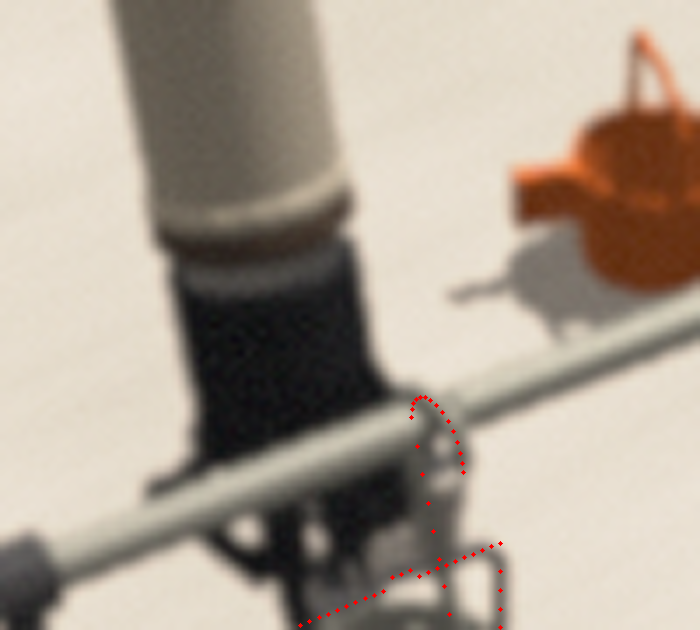

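arm_command(rows=[[[6,-0.5,0],[0,0,0],0],[[12,-1,0],[0,0,0],0],[[18,-1.7,0],[0,0,0],0],[[23,-2.3,0],[0,0,0],0],[[23,-2.3,0],[0,0,0],0]])

```text
clock: 19.62
tool_pos: [543.9, -18.3, 129.2]
ee_rot: [[0.957, 0.259, 0.134], [-0.131, -0.03, 0.991], [0.26, -0.965, 0.005]]
ft_force: [-0.2, -0.8, -1.2]
width: 8.8
```

```bash
sed -i 's/(200,120,100,90),7/(215,145,80,85),7/' pv.py; python3 -c "
from pv import *
show('x')"
```

```text
t 19.72 q [0.998, 0.832, -1.378, 2.116, 1.236, 0.955, 0.405] p [542.6, -18.0, 128.8] y [0.258, -0.03, -0.966] z [0.134, 0.991, 0.005] F [-0.74, 0.87, -1.41] w 9.0
bail world [602.9 -27.5 195.4] rail-local rel hook_low [-5.7  0.8 24.9]
```

View pics/x_s.png

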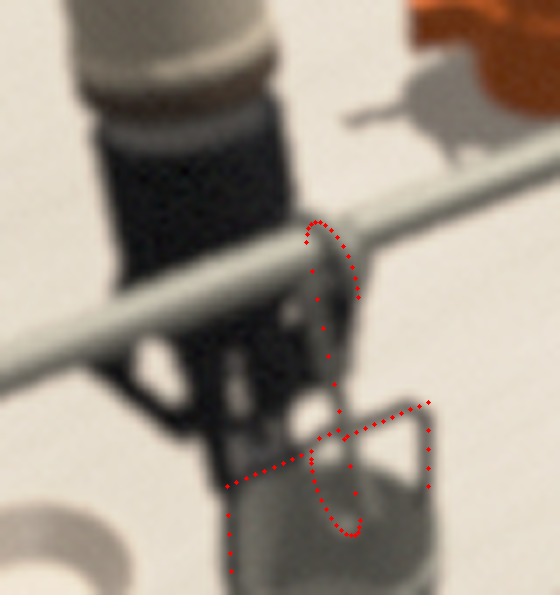

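View pics/x_s0.png

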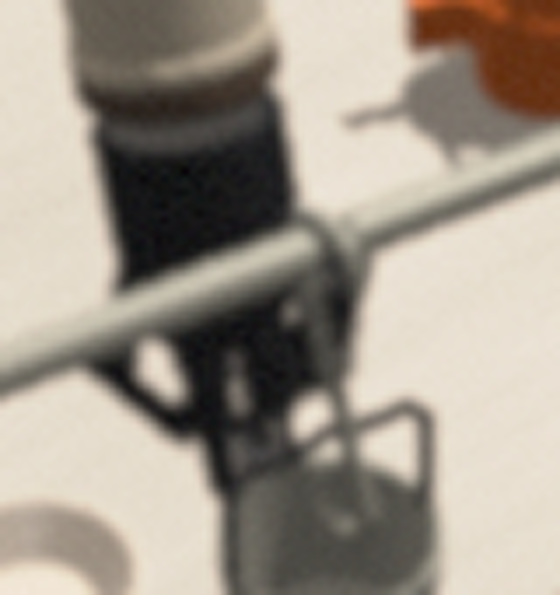

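View pics/x_t0.png

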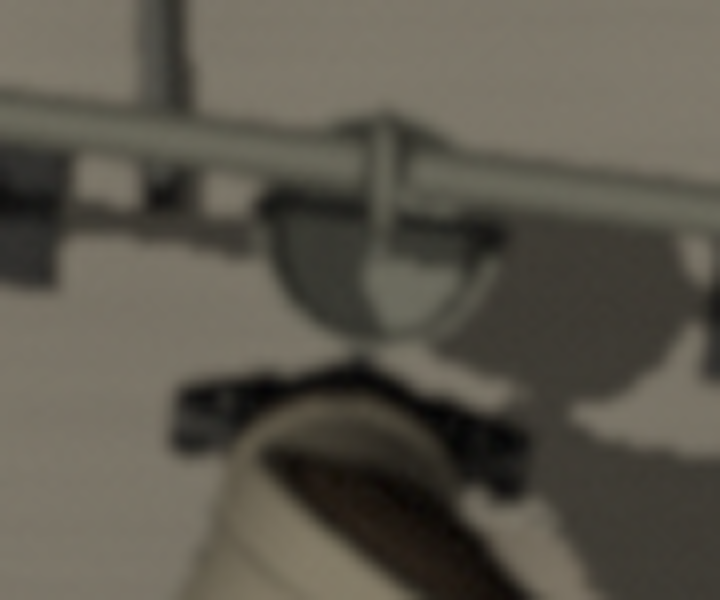

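arm_command(rows=[[[0.5,0,-4],[0,0,0],0],[[1,0,-9],[0,0,0],0],[[1.5,0,-14],[0,0,0],0],[[2,-0.2,-19],[0,0,0],0],[[2.5,-0.2,-23],[0,0,0],0]])

```text
clock: 20.13
tool_pos: [544.7, -18.3, 104.9]
ee_rot: [[0.957, 0.257, 0.134], [-0.13, -0.03, 0.991], [0.258, -0.966, 0.005]]
ft_force: [-0.1, 0.0, -1.4]
width: 9.0
```

```bash
python3 -c "
from pv import *
show('y')"
```

```text
t 20.23 q [0.965, 0.859, -1.326, 2.123, 1.291, 0.931, 0.368] p [544.5, -18.2, 104.9] y [0.256, -0.03, -0.966] z [0.133, 0.991, 0.005] F [0.4, 0.13, -1.69] w 8.8
bail world [605.  -27.6 171.3] rail-local rel hook_low [-3.7  0.9  0.8]
```

View pics/y_s0.png

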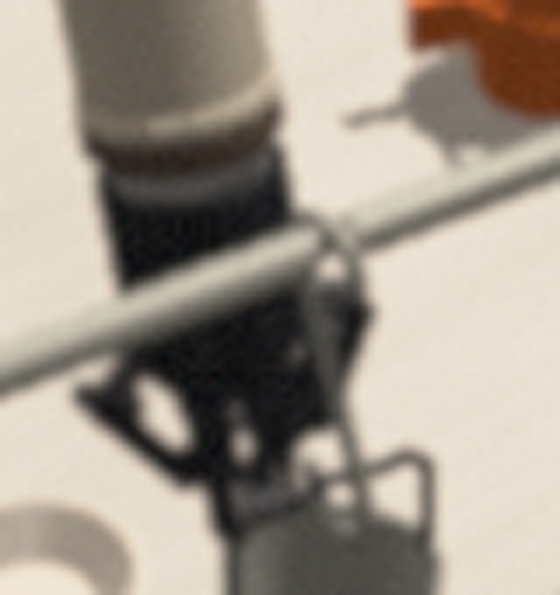

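View pics/y_s.png

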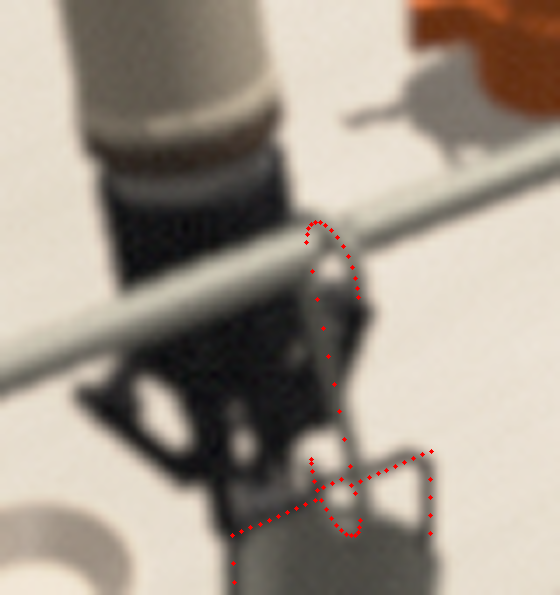

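arm_command(rows=[[[0.5,0,-3],[0,0,0],0],[[0.5,0,-5.5],[0,0,0],0],[[0.5,0,-8],[0,0,0],0],[[0.5,0,-8],[0,0,0],0]])

```text
clock: 20.57
tool_pos: [544.8, -18.2, 96.4]
ee_rot: [[0.958, 0.256, 0.133], [-0.13, -0.03, 0.991], [0.257, -0.966, 0.005]]
ft_force: [0.3, -0.5, -1.7]
width: 9.2
```

```bash
python3 -c "
from pv import *
show('z')"
```

```text
t 20.67 q [0.954, 0.869, -1.309, 2.125, 1.31, 0.923, 0.355] p [545.0, -18.2, 96.8] y [0.256, -0.03, -0.966] z [0.133, 0.991, 0.005] F [-0.97, 0.33, -0.76] w 8.9
bail world [605.5 -27.6 163.3] rail-local rel hook_low [-3.2  0.9 -7.2]
```

View pics/z_s0.png

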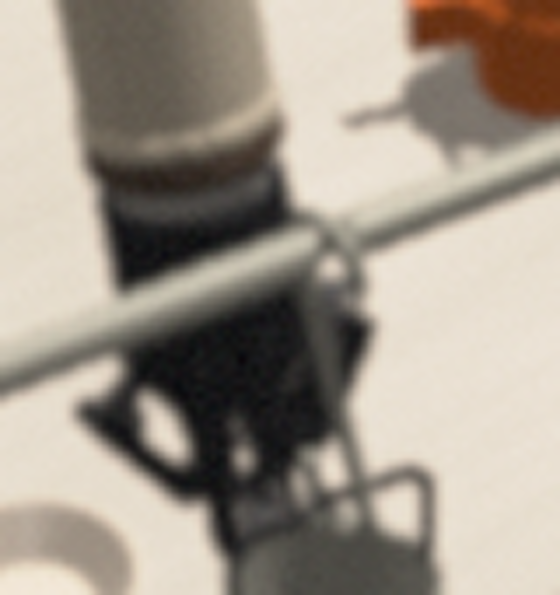

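View pics/z_t0.png

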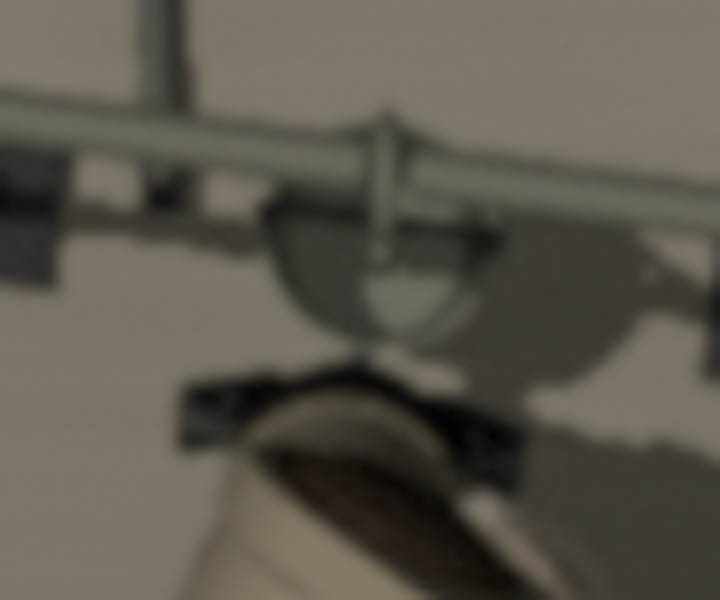

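arm_command(rows=[[[0,0,-1.5],[0,0,0],0],[[0,0,-3],[0,0,0],0],[[0,0,-3],[0,0,0],0]])

```text
clock: 20.92
tool_pos: [545.4, -18.1, 94.0]
ee_rot: [[0.957, 0.257, 0.133], [-0.13, -0.03, 0.991], [0.259, -0.966, 0.005]]
ft_force: [0.3, -0.4, 0.4]
width: 9.1
```

arm_command(rows=[[[0,0,-1.5],[0,0,0],0],[[0,0,-1.5],[0,0,0],0]])

```text
clock: 21.08
tool_pos: [546.6, -17.9, 93.3]
ee_rot: [[0.957, 0.259, 0.133], [-0.13, -0.03, 0.991], [0.261, -0.965, 0.005]]
ft_force: [-0.5, 0.0, 4.0]
width: 8.7
```

```bash
python3 -c "
from pv import *
show('aa')"
```

```text
t 21.18 q [0.948, 0.873, -1.301, 2.126, 1.323, 0.918, 0.347] p [546.3, -17.9, 93.2] y [0.259, -0.03, -0.965] z [0.133, 0.991, 0.005] F [-0.06, -0.42, 4.09] w 8.7
bail world [606.6 -27.3 159.8] rail-local rel hook_low [ -2.1   1.4 -10.7]
```

arm_command(rows=[[[0,0,0.6],[0,0,0],0],[[0,0,0.6],[0,0,0],0],[[0,0,0.6],[0,0,0],0]], newtons=20)

```text
clock: 21.43
tool_pos: [546.0, -18.0, 93.7]
ee_rot: [[0.957, 0.258, 0.133], [-0.13, -0.03, 0.991], [0.26, -0.966, 0.005]]
ft_force: [-0.4, 0.0, 1.8]
width: 8.4
```

arm_command(rows=[[[0,0,0],[0,0,0],0.12],[[0,0,0],[0,0,0],0.16],[[0,0,0],[0,0,0],0.22],[[0,0,0],[0,0,0],0.3],[[0,0,0],[0,0,0],0.4]])

```text
clock: 21.85
tool_pos: [545.9, -18.0, 93.5]
ee_rot: [[0.957, 0.258, 0.133], [-0.13, -0.03, 0.991], [0.26, -0.966, 0.005]]
ft_force: [-0.1, 0.9, 0.4]
width: 33.2
```

```bash
python3 -c "
from pv import *
show('ab')"
```

```text
t 21.95 q [0.949, 0.873, -1.302, 2.126, 1.321, 0.919, 0.348] p [546.0, -18.0, 93.6] y [0.258, -0.03, -0.966] z [0.133, 0.991, 0.005] F [1.07, -0.1, -0.58] w 34.0
bail world [606.3 -27.4 160.2] rail-local rel hook_low [ -2.4   1.3 -10.3]
```

View pics/ab_s0.png

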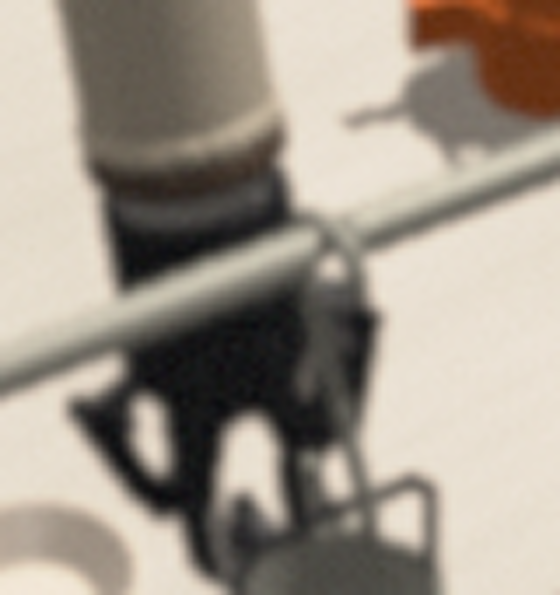

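View pics/ab_t0.png

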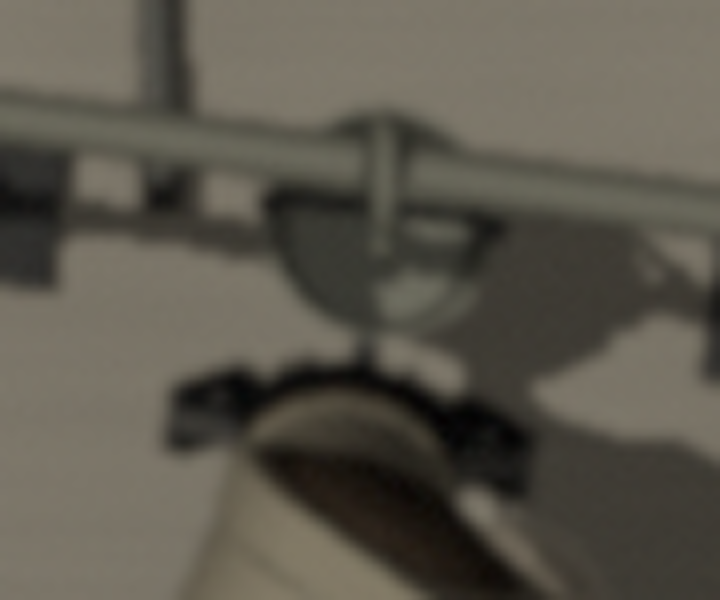

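arm_command(rows=[[[0,0,0],[0,0,0],0.5],[[-8,1,0],[0,0,0],0.5],[[-20,2.7,0],[0,0,0],0.5],[[-36,4.8,3],[0,0,0],0.5],[[-55,7.4,8],[0,0,0],0.5]])

```text
clock: 22.37
tool_pos: [490.0, -10.4, 101.4]
ee_rot: [[0.957, 0.258, 0.133], [-0.13, -0.029, 0.991], [0.259, -0.966, 0.005]]
ft_force: [0.5, 0.2, 1.1]
width: 42.8
```

arm_command(rows=[[[-20,3,10],[0,0,0],0.5],[[-40,5,25],[0,0,0],0.5],[[-50,7,50],[0,0,0],0.5],[[-55,7,80],[0,0,0],0.5],[[-55,7,90],[0,0,0],0.5]])

```text
clock: 22.78
tool_pos: [432.7, -2.7, 188.0]
ee_rot: [[0.958, 0.254, 0.132], [-0.129, -0.028, 0.991], [0.255, -0.967, 0.006]]
ft_force: [-1.4, 0.8, -0.4]
width: 42.3
```

```bash
python3 - <<'E'
from pv import *
log()
for k in range(2):
    s=cap('scene');t=cap('top')
    crop(s,200,140,110,110,5.4,f'ac_s{k}');crop(t,225,140,90,75,8,f'ac_t{k}')
E
cd pics; python3 -c "
import cv2,numpy as np
a=cv2.imread('ac_s0.png');b=cv2.imread('ac_s1.png');print(a.shape);cv2.imwrite('ac_d.png',np.hstack([a,b])[:, :]) if 0 else None
c=cv2.absdiff(a,b);print(c.mean(),c.max())"
```

```text
t 22.78 q [1.289, 0.355, -1.533, 2.303, 0.715, 0.69, 0.709] p [432.7, -2.7, 188.0] y [0.254, -0.028, -0.967] z [0.132, 0.991, 0.006] F [-1.36, 0.82, -0.42] w 42.3
(594, 594, 3)
1.688405756026407 49
```

View pics/ac_s1.png

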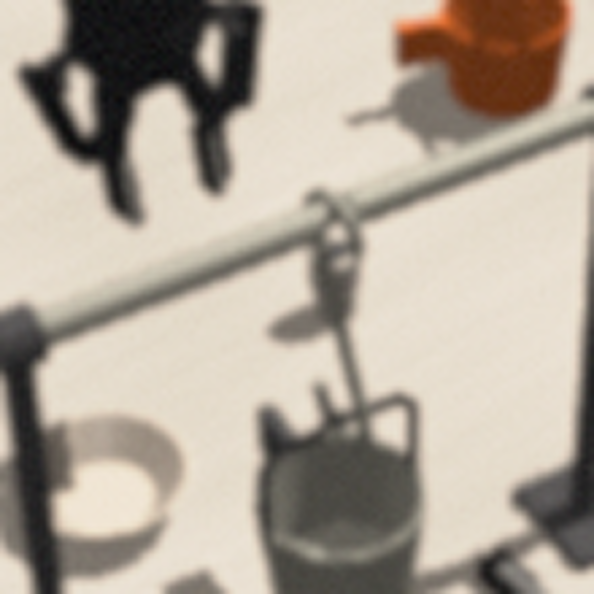

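View pics/ac_t1.png

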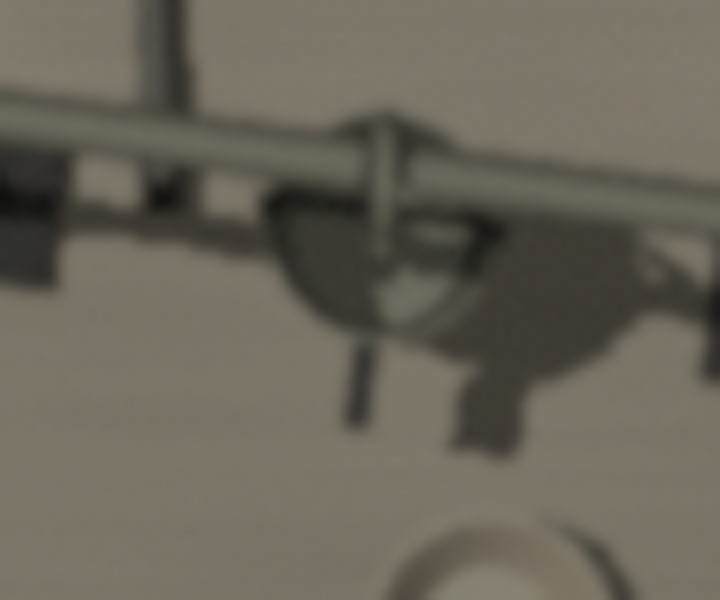

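arm_command(rows=[[[-10,5,30],[0,0,0],0.5],[[-15,10,60],[0,0,0],0.5],[[-15,10,60],[0,0,0],0.5],[[-15,10,60],[0,0,0],0.5],[[-15,10,60],[0,0,0],0.5]])

```text
clock: 23.4
tool_pos: [408.5, 0.1, 233.5]
ee_rot: [[0.966, 0.218, 0.14], [-0.136, -0.035, 0.99], [0.221, -0.975, -0.004]]
ft_force: [-1.3, -1.2, -2.1]
width: 42.6
```

```bash
python3 - <<'E'
from pv import *
prev=None
for k in range(90):
    c=cap('scene')
    if k%10 in(0,3):
        f=cv2.GaussianBlur(c["frame"][205:290,245:285].astype(np.float32).mean(2),(0,0),1.5)
        if k%10==3:
            sh,resp=cv2.phaseCorrelate(prev,f);print(k,np.round(sh,3),round(float(np.abs(f-prev).mean()),2))
        prev=f
log()
s=c;t=cap('top')
th=np.linspace(0,np.pi,15)
pl=[[18*np.cos(a),0,18*np.sin(a)] for a in th]+[[-18+3.6*k,0,-11*k] for k in range(11)]+[[18*np.cos(a),0,-110-18*np.sin(a)] for a in th]+[[-18,0,-108]]
for nm,z in(("g",280.5),("b",285)):
    H=O+[-1.5,1,z]+(Rb@rz(np.radians(8))@np.array(pl).T).T
    crop(s,225,160,60,75,8,'ad_s'+nm,proj(s,H))
crop(s,225,160,60,75,8,'ad_s');crop(t,225,140,90,75,8,'ad_t',proj(t,H))
E
```

```text
3 [-0.002  0.   ] 0.27
13 [-0.01  -0.002] 0.25
23 [0.017 0.002] 0.22
33 [ 0.005 -0.004] 0.24
43 [-0.017  0.008] 0.22
53 [0.024 0.001] 0.24
63 [0.015 0.019] 0.21
73 [-0.007 -0.002] 0.21
83 [-0.002  0.015] 0.21
t 27.9 q [1.277, -0.173, -1.263, 2.27, -0.192, 0.704, 1.564] p [411.6, -0.2, 235.7] y [0.225, -0.041, -0.974] z [0.14, 0.99, -0.009] F [0.09, 0.22, 0.72] w 42.9
```

```bash
cd pics; python3 -c "
import cv2,numpy as np
i=np.hstack([cv2.imread('ad_s.png'),cv2.imread('ad_sg.png'),cv2.imread('ad_sb.png')]);cv2.imwrite('ae.png',cv2.resize(i[:460],(800,256)))
cv2.imwrite('af.png',np.hstack([cv2.imread(f'ad_s{k}.png')[:330,:] for k in ('g','b')])[:, :960][:, ::1][:,80:880])"
```

```text
(no output)
```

View pics/ae.png

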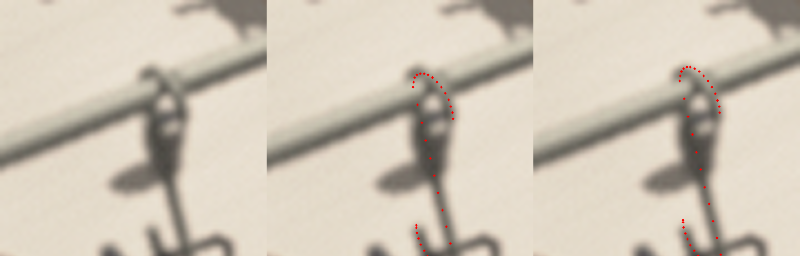

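View pics/ad_t.png

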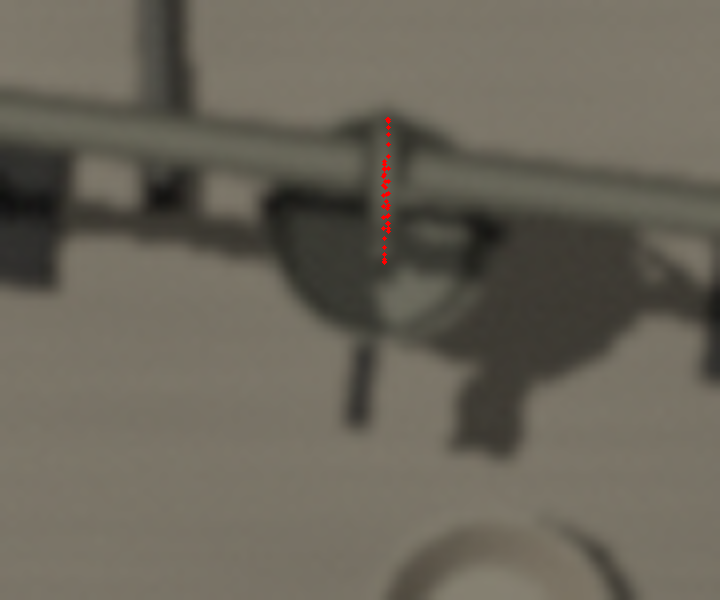

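```bash
python3 - <<'E'
from pv import *
ims=[np.mean([vision.capture(n)["frame"].astype(float) for _ in range(6)],0) for n in("scene","top")]
s=dict(load("ps"));s["frame"]=ims[0].astype(np.uint8);t=dict(load("pt"));t["frame"]=ims[1].astype(np.uint8)
pl=[[18*np.cos(a),0,18*np.sin(a)] for a in np.linspace(0,np.pi,15)]
A=[]
for z in(280.5,285):
    H=O+[-1.5,1,z]+(Rb@rz(np.radians(8))@np.array(pl).T).T
    crop(s,240,160,30,30,13,'ag',proj(s,H));A.append(cv2.imread('pics/ag.png'))
cv2.imwrite('pics/ag.png',np.hstack(A));crop(t,255,148,36,30,18,'ah')
E
```

```text
(no output)
```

View pics/ag.png

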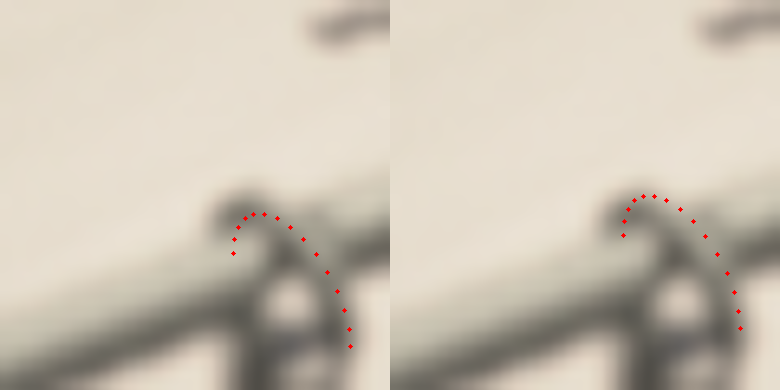

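View pics/ah.png

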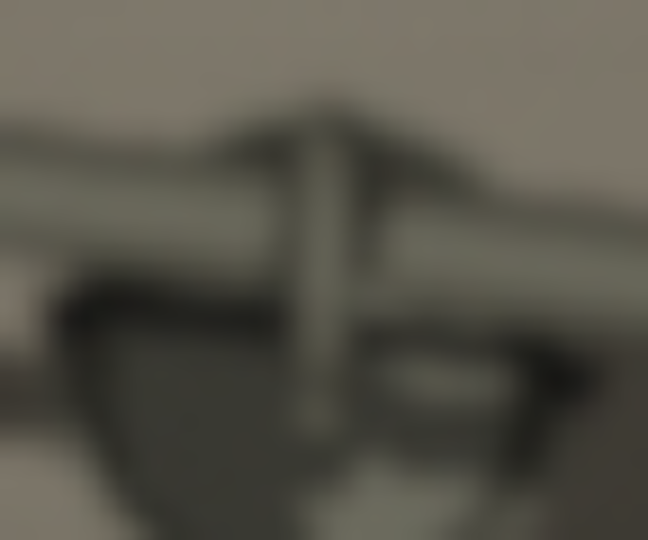

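```bash
python3 - <<'E'
from h import *
log(); print(robot.finish_job())
E
```

```text
t 28.55 q [1.277, -0.173, -1.263, 2.27, -0.192, 0.704, 1.564] p [411.6, -0.2, 235.7] y [0.225, -0.041, -0.974] z [0.14, 0.99, -0.009] F [0.11, 0.3, -0.56] w 43.0
the job is handed in; nothing more can be done
None
```

I lifted the hook out of the caddy, hung it in the bar's groove and let go. I then hung the grey steel pail by its hoop on the lower curl, let go, backed the arm clear and handed the job in at 28.6 s.

**Hook in the groove:** three checks agree.
- **Height:** it made contact with hook_top at about 281.5–282 mm by my estimate. In the groove should be 280.5 mm, and on the bar's full thickness 285 mm.
- **Sideways push:** nudged along the bar, it met 3–4 N of resistance, as a groove wall would give.
- **Pail:** the hoop took weight about 10.7 mm below where hook_low should be, which fits the groove (about 11 mm expected).

**Forces:** the tool's force sensor showed at most about 4 N at the hook–bar contact. When the hoop met the hook, the reading changed by about 6 N.

**At the end:**
- **Pail:** it hangs in the curl with the hook's tip on the robot's side of the hoop wire. Over about 4.5 s of pictures it moved less than 0.03 pixel.
- **Hook:** it sits about 8° off square to the bar, within the 20° (0.35 rad) allowed.
- **Other things on the ledge:** the arm touched only the hook and the pail as far as I saw, but I did not measure the bystanders' positions at the end.

**Inconclusive check:** the last scene-camera overlay could not settle the hook's height on its own. It was about one pixel off sideways, and its height fell between the groove and full-bar positions. I relied on the three checks above and on the top view, which shows the wire in the gap in the bar.

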